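Load the slide scanner and start it

TASK

Pull the slide scanner's loading drawer right out and load every slide magazine standing on the bench into it: set each in a bay of its own, toe first, and slide it in until the spring catch clicks behind it. With all of them clicked in, push the drawer fully home so that it seats, then press the start button and let it come up again. Leave the other things on the bench where they are.

Things in the scene. Friction and masses are not known exactly. Their poses are not given: they have to be found in the camera images.
- mag0: Slide magazine, black plastic, up to five, all alike (absent: None). Foot 94 long, 28 wide, 10 high, x -50 to +44; side flanges on it make it 40 wide at x +6 to +28. Box of glass slides on it: x -50 to +30, 32 wide, z 10 to 38; the foot ahead of it is the toe. Grip fin across the top: 10 thick (x), centred at x = -6, 32 wide (y), z 38 to 66. Origin: underside; +x toe end, z up. About 0.18 kg.
- mag1: Slide magazine, same shape, origin and axes as mag0; None if absent.
- mag2: Slide magazine, same shape, origin and axes as mag0; None if absent.
- mag3: Slide magazine, same shape, origin and axes as mag0; None if absent.
- mag4: Slide magazine, same shape, origin and axes as mag0; None if absent.
- bay0 (a point): Bay by the drawer's front panel. The point on the tray floor (16 above the bench) where a magazine's origin lies when clicked home with its axes along the point's. Its axes: +x the way a magazine slides in (away from the robot), +y towards the scanner, z up. Moves with the drawer. bay1 to bay4 are alike, at 54 mm spacing in +y. Read their entries for the shape of every bay.
- catch0 (a joint): Spring catch of bay0, a small steel wedge on the bay's -y side (m): 0 = out across the way, also after the click; 0.003 to 0.007 while a flange pushes it aside; at most 0.009. Spring 1.2 N at 0 plus 0.3 N per mm.
- bay1 (a point): As bay0. In every bay (its point's frame): open from above from x = -118 (low rim, 12 above the floor) to -21; side guides 13.5 high, 44 apart (flanges are 40), start with pointed noses at x = -21 and end at the stop wall, x = +44; a hold-down bar over x +34 to +50, underside 13.5 above the floor, covers the toe, so a magazine cannot be dropped in at home.
- catch1 (a joint): Spring catch of bay1, a small steel wedge on the bay's -y side (m): 0 = out across the way, also after the click; 0.003 to 0.007 while a flange pushes it aside; at most 0.009. Spring 1.2 N at 0 plus 0.3 N per mm.
- bay2 (a point): As bay0. To load any bay: set the magazine on the tray floor with its origin near x = -55, y = 0, then slide it +x. From about x = -43 to -3 its flange pushes the spring catch aside (about 4 to 8 N in all); at x = -2 the catch springs back behind the flange, and the magazine stays between x = -2 and 0, where the toe meets the stop.
- catch2 (a joint): Spring catch of bay2, a small steel wedge on the bay's -y side (m): 0 = out across the way, also after the click; 0.003 to 0.007 while a flange pushes it aside; at most 0.009. Spring 1.2 N at 0 plus 0.3 N per mm.
- bay3 (a point): As bay0.
- catch3 (a joint): Spring catch of bay3, a small steel wedge on the bay's -y side (m): 0 = out across the way, also after the click; 0.003 to 0.007 while a flange pushes it aside; at most 0.009. Spring 1.2 N at 0 plus 0.3 N per mm.
- bay4 (a point): As bay0: the bay farthest from the front panel. With the drawer fully out its centre line is 68 in front of the scanner's housing, whose deck there is 102 high; until then the rear bays are under the deck.
- catch4 (a joint): Spring catch of bay4, a small steel wedge on the bay's -y side (m): 0 = out across the way, also after the click; 0.003 to 0.007 while a flange pushes it aside; at most 0.009. Spring 1.2 N at 0 plus 0.3 N per mm.
- drawer (a joint): Scanner's loading drawer (m): 0 = fully home, 0.32 = fully out; starts part open at 0.09 to 0.18. Closes along +y of the bay points, opens along -y. About 0.7 N of friction; from about 0.013 to 0.005 a spring roller resists (up to about 10 N), then draws it home and holds it there. Let go short of that it stays, or springs back, a little open.
- handle (a point): Middle of the drawer's pull bar: round aluminium bar 12 dia, 120 long along the point's x, axis 66 above the bench and 45 in front (-y) of the ivory front panel, which reaches from 6 to 88 above the bench; two posts, 50 either side of the middle, join it to the panel. Axes as the bay points: pull along -y to open, push along +y to close; fingers fit behind the bar (39 gap). Moves with the drawer.
- start_top (a point): Centre of the top face of the start button: plain steel cap 30 dia in a grey ring, on the scanner's low loading deck (deck 102 above the bench, button top 124), at the deck's end nearer the robot. Pressed straight down. The scanner's tall head (237) begins 100 behind it (+y of the bay points).
- start (a joint): Travel of the start button (m): 0 = up, 0.006 = fully down, which takes 5 N; springs back.
- oil_bottle: Bystander, loose: small amber dropper bottle, 28 dia x 62 tall mm. Origin: centre of its underside. Not part of the job.
- petri_dish: Bystander, loose: clear petri dish, 88 dia x 15 mm. Origin: centre of its underside. Not part of the job.
- slide_mailer: Bystander, loose: white plastic slide mailer, 85 x 34 x 22 mm. Origin: centre of its underside. Not part of the job.
- stain_jar: Bystander, loose: glass jar with white lid, 52 dia x 85 mm. Origin: centre of its underside. Not part of the job.
- marker: Bystander, loose: white marker pen with black cap, 133 x 14 x 13, lying. Origin: centre of its underside. Not part of the job.
Things that resemble listed ones, but are neither listed nor needed, are in the scene too. What is shaped like the mag0 but brown or orange is not meant.

How it is judged:
By the outcome, as a careful person would: the job done as asked, in the order asked, and still so for the second after the job is handed in, with the robot touching nothing.
Of mag0, mag1, mag2, mag3, mag4 only 3 to 5 are there at a start; the rules pass over those that are not, and their reading is None.
At some moment in a run one of mag0, mag1, mag2, mag3, mag4 may be knocked a few centimetres aside while the robot is not near it.
It also fails if it takes over 210 s, if anything falls off the work surface, if the arm or the gripper's body presses on something with over 40 N, if the wrist force passes 120 N, or if a joint passes its speed limit or range.

ROBOT

A 7-joint arm with a two-finger parallel gripper is mounted at the origin on the work surface. World frame = base frame: x ahead of the robot, y to its left, z up, the work surface at z = 0. Lengths are in m, angles in rad, forces in N, time in s.
With the tool pointing down it reaches from about 0.425 to 0.95 m from the base axis. Payload 4.7 kg.
Tool frame: the origin (TCP) lies at the very end of the fingers, on their centre line; the grasp point (between the pads) lies r.pinch_z behind it (r.pinch_z is the distance from the TCP to the grasp point, in m); z points along the fingers, x is the direction in which the jaws open and shut, and the axes are right-handed (so a half turn about z gives the same grasp; the last joint's range is limited). The gripper opens to 87 mm and grips with 3 to 60 N. Pads are 19 mm wide; open, the fingers measure 117 mm over their backs; the gripper's body (75 mm by 190 mm) begins 51 mm behind the grasp point.
Start: joints at [1.107, 0.469, -0.049, 1.532, 0.024, 1.141, -0.082], TCP at [0.284, -0.612, 0.186] pointing down, gripper open.
Joint ranges: [-2.59, 2.59], [-0.33, 1.99], [-1.39, 1.29], [0.1, 2.45], [-1.04, 4.18], [0.21, 1.99], [-2.66, 2.66]. Speed limits (rad/s): [2.57, 2.57, 3.14, 3.14, 3.14, 3.14, 3.14].

INTERFACE

Orientations are given as a rotation vector (axis times angle).
In Python, from cell import monitor, viewer, r, recognise, regions_of gives the robot as it stands.
- The arm moves only by the tool apply_moves, never from a script. Its argument "plan" is a list of rows, each a list of 3 entries, a list of its own where there are three numbers: the opening, from 0 (shut) to 1 (fully open), then the shift along the tool's x, y, z in cm, then the turn about the tool's z in rad. In form: [[jaw, [tx, ty, tz], yaw], ...]. A call has 1 to 8 rows; each row shifts and turns the commanded pose from where the row before left it, along the tool's axes as they then stand; what a row does not reach is not made up. A row lasts 1/10 s, in which the tool goes at most 50 mm and 8.59 degrees, less where a joint would pass 70% of its speed; a pose out of reach is approached as far as the arm can. A call is refused whole if a number of a shift passes 5 or a number of a turn 0.15, either way. A call with a gripper value outside its range is refused whole. The fingers move at their own pace and stop on an object; the grip force is fixed at half the most. Time passes only in rows, so rows that do not move let the fingers close. It gives the time, the measured TCP pose, the force and the opening at its end, in the units of the state.
- monitor.get_obs(): the state, without advancing time (a new reading comes with each control period).
- viewer.capture(name): name is "side" or "top"; returns the picture (480x640x3 uint8, red, green, blue); there is no depth.
- viewer.camera_params(name): a dict with "fov_y" (degrees; the focal length in pixels is half the picture's height over the tangent of half this angle, whatever the lens; pixels are square), "cx", "cy" (the principal point, pixels), "extrinsics" (4x4, takes a point from camera to world coordinates). Camera axes: x right, y up, looking along -z (the intrinsics and any distortion apply to the point x, -y, -z); pixel columns grow to the right and rows downward; lengths in m; the calibration is good to about 2 mm. A picture is of the moment at which its call begins. camera_params takes no time and is no camera call.
- r.job_done(): hands the job in, once; it reports no verdict.
Trained networks look in the newest picture that a camera, given by its name, has taken for a name from the list of things; names that differ only in an ending like _2 or _b are one class to them, and where a whole thing is asked for, a point or a joint stands for the part that bears it (a point fixed in the world has none). Each returns a list of dicts, best first, with "p" (0 to 1); they miss things now and then, are a little off and sometimes report something else, mostly with a low value. They report only what shows in the picture. A call takes as long as a camera call. They do not tell look-alikes from the thing itself.
- recognise(thing, camera): "extent" ([centre column, centre row, width, height] in pixels, round what is visible of it).
- regions_of(thing, camera): "pixels" (480x640 bool, what is visible of it) and "extent" ([centre column, centre row, width, height] in pixels, round what is visible of it).
The state is a dict: "time": time; "joint_pos": joint angles; "joint_velocities": joint speeds; "effort": joint torques, N m; "tcp_pos": TCP position; "tcp_rot": TCP orientation; "ft_force": force on the tool from outside, world axes, zero at the start; "torque": the same for the moment, N m; "grip_width": opening from 0.0 (shut) to 1.0 (fully open).
Only numpy, scipy, OpenCV 4.12 (cv2) and the standard library are available. Lean on these libraries where they do the work, as an engineer would, in place of code of your own. Each camera call takes 0.05 s, during which the arm holds its last target.

## Working session

There is one attempt and no reset: what is moved stays moved. The work goes in short steps, Python scripts to look and compute and a tool call to move; the robot and the scene stay as the last step left them, time stands still between calls to the robot, and variables do not carry over. Pictures are saved under pics/ and viewed, and the job is handed in when it is done.

Besides the shell and the picture viewer there is one more tool, called after ">>>" as a command line: name --argument value ..., lists and objects as JSON in quotes. apply_moves: Moves the arm, as the interface text tells. Its arguments: {"type":"object","properties":{"plan":{"type":"array"}},"required":["plan"]}

```bash
ls -la; mkdir -p pics; python3 - <<'E'
from cell import monitor, viewer, r, recognise, regions_of
import cv2, numpy as np
print(monitor.get_obs()); print(r.pinch_z)
for n in("side","top"):
    im=viewer.capture(n); cv2.imwrite(f"pics/{n}0.png",im[:,:,::-1]); print(n,viewer.camera_params(n))
E
```

```text
total 12
drwxr-xr-x  3 agent agent 4096 Dec  7 00:53 .
drwxr-xr-x 23 root  root  4096 Dec  7 00:53 ..
drwxr-xr-x  2 agent agent 4096 Dec  7 00:53 pics
{'time': 0.0, 'joint_pos': array([ 1.10711139,  0.46941778, -0.04858638,  1.53371349,  0.02409142,
        1.14097781, -0.08231355]), 'joint_velocities': array([-6.08814412e-04,  4.21424981e-05,  2.52640233e-03,  8.66337925e-04,
       -1.35525726e-03, -3.72066736e-04,  5.18880428e-04]), 'effort': array([ 1.20090558e-04, -5.07968974e+01, -8.05561105e-02, -2.36159080e+01,
       -6.13593520e-02,  3.79131921e-02,  1.94867735e-04]), 'tcp_pos': array([ 0.28404003, -0.61158352,  0.18500713]), 'tcp_rot': array([-2.64746341e+00,  1.68948769e+00,  2.61157530e-03]), 'ft_force': array([-0.37127691, -0.13139092,  0.2921324 ]), 'torque': array([ 0.03498958,  0.00350703, -0.00064845]), 'grip_width': 0.998428715037511}
0.0187
side {'fov_y': 52.09374800090795, 'cx': 319.5393995630212, 'cy': 233.63937468151312, 'extrinsics': array([[ 0.98840712,  0.10225562, -0.11222809,  0.4249219 ],
       [-0.15174797,  0.68915599, -0.70854539, -0.90715264],
       [ 0.00488991,  0.7173617 ,  0.69668378,  0.97005431],
       [ 0.        ,  0.        ,  0.        ,  1.        ]])}
top {'fov_y': 55.095664081452675, 'cx': 320.97576092026895, 'cy': 236.4387289334539, 'extrinsics': array([[-0.02087448,  0.98342875, -0.18008928,  0.33510176],
       [-0.99976646, -0.01952489,  0.00926353, -0.02882657],
       [ 0.0055938 ,  0.1802406 ,  0.98360665,  1.29944907],
       [ 0.        ,  0.        ,  0.        ,  1.        ]])}
```

View pics/top0.png

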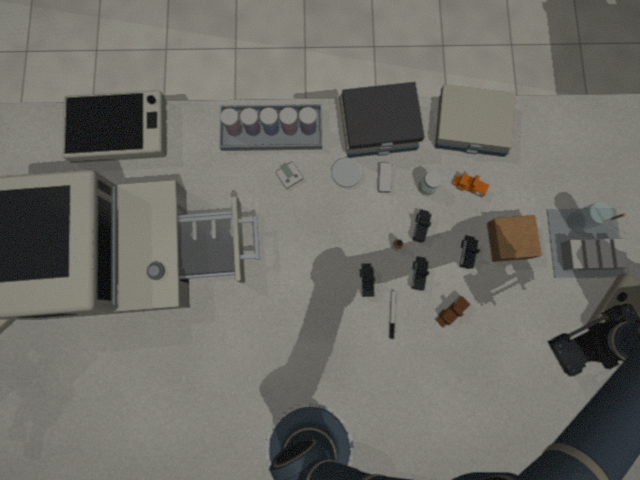

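View pics/side0.png

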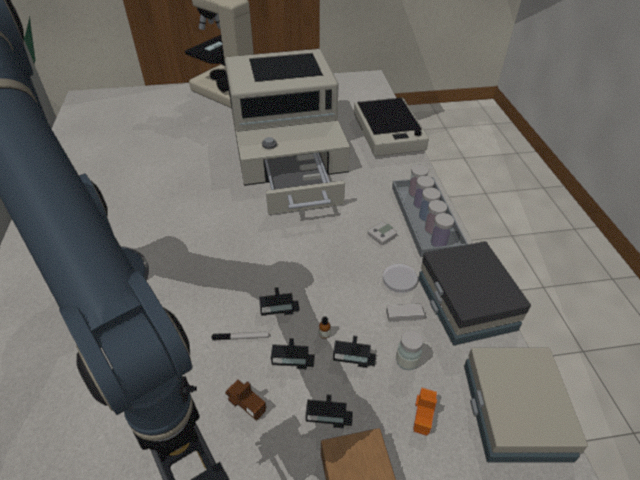

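```bash
cat > h.py <<'E'
from cell import monitor, viewer, r, recognise, regions_of
import cv2, numpy as np
from scipy.spatial.transform import Rotation as R
from scipy.optimize import least_squares
def cam(n):
    p=viewer.camera_params(n); f=240/np.tan(np.radians(p['fov_y'])/2); return f,p['cx'],p['cy'],p['extrinsics']
def proj(n,P):
    f,cx,cy,E=cam(n); P=np.atleast_2d(P); q=(P-E[:3,3])@E[:3,:3]
    return np.c_[cx+f*q[:,0]/-q[:,2], cy-f*q[:,1]/-q[:,2]]
def onz(n,uv,z):
    f,cx,cy,E=cam(n); uv=np.atleast_2d(uv).astype(float)
    d=np.c_[(uv[:,0]-cx)/f,-(uv[:,1]-cy)/f,-np.ones(len(uv))]@E[:3,:3].T
    return E[:3,3]+d*((z-E[2,3])/d[:,2])[:,None]
def tri(ut,us):
    def fn(P): return np.r_[proj('top',P)[0]-ut, proj('side',P)[0]-us]
    s=least_squares(fn,onz('top',ut,0.05)[0]); return s.x, s.fun
def crop(im,x0,y0,x1,y1,s,name):
    cv2.imwrite(name,cv2.resize(im[y0:y1,x0:x1,::-1],None,fx=s,fy=s,interpolation=cv2.INTER_CUBIC))
def st():
    o=monitor.get_obs(); M=R.from_rotvec(o['tcp_rot']).as_matrix()
    print('t',round(o['time'],2),'tcp',o['tcp_pos'].round(4),'x',M[:,0].round(3),'z',M[:,2].round(3),'F',o['ft_force'].round(2),'g',round(o['grip_width'],3)); return o,M
E
python3 - <<'E'
from h import *
t=cv2.imread('pics/top0.png')[:,:,::-1];s=cv2.imread('pics/side0.png')[:,:,::-1]
crop(t,340,190,500,310,5,'pics/tz.png');crop(t,110,170,270,290,5,'pics/td.png')
crop(s,200,270,400,420,4,'pics/sz.png');crop(s,220,120,380,240,5,'pics/sd.png')
E
```

```text
(no output)
```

View pics/tz.png

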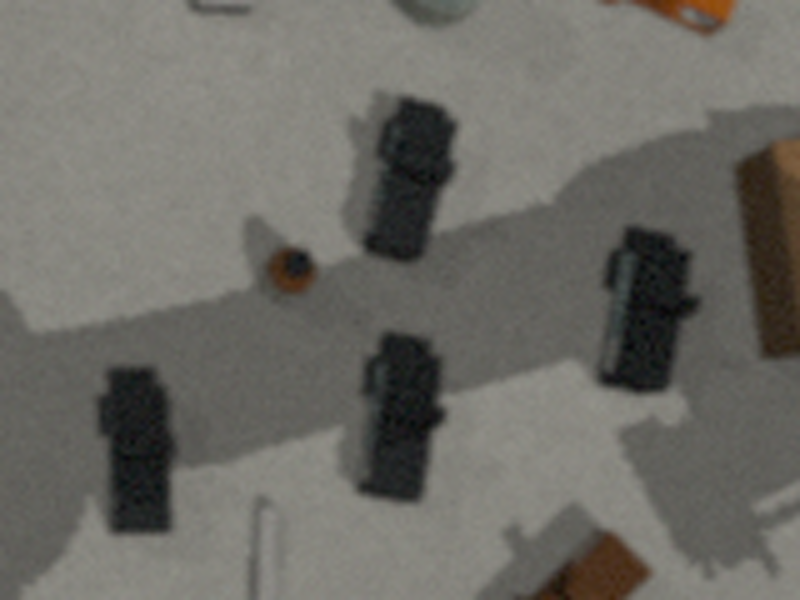

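View pics/td.png

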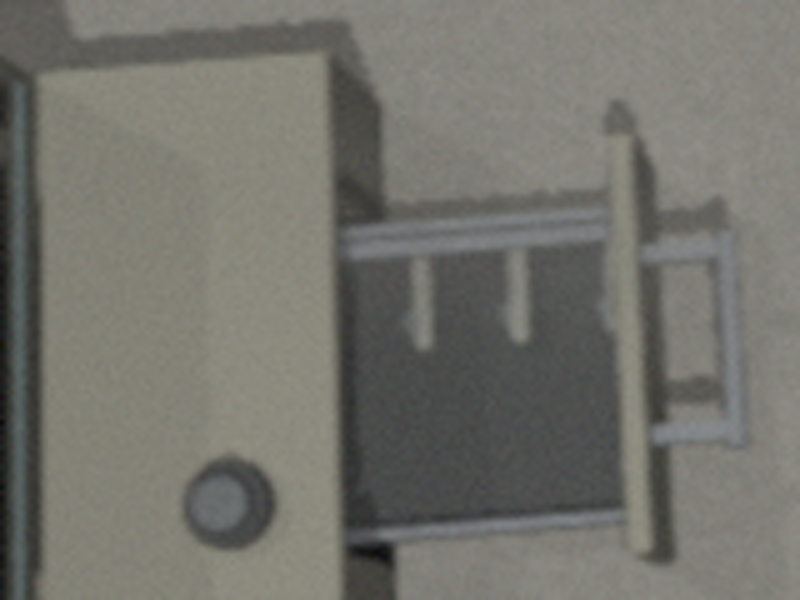

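View pics/sz.png

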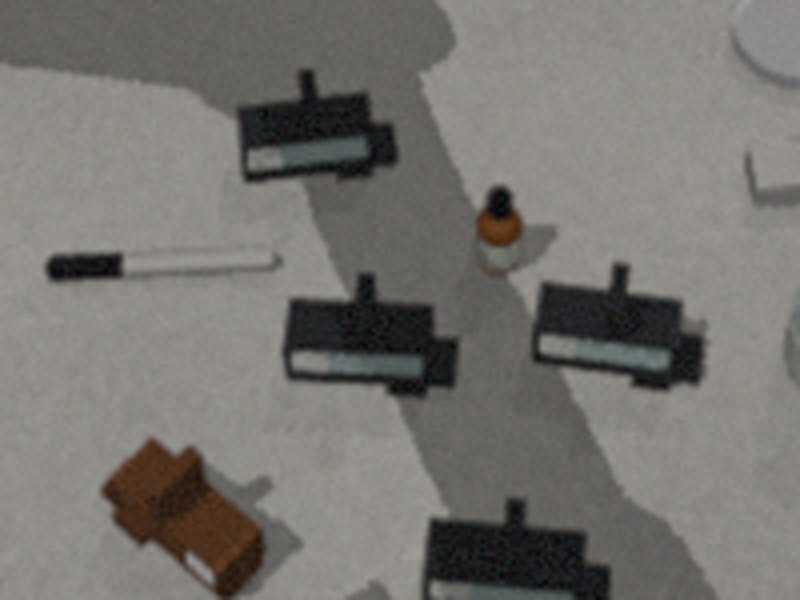

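View pics/sd.png

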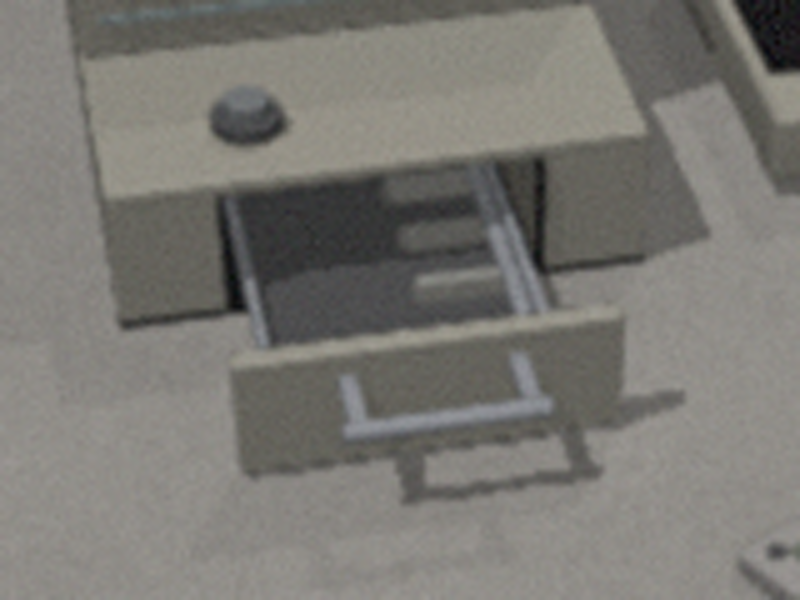

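```bash
python3 - <<'E'
from h import *
T=lambda a,b:(110+a/5,170+b/5)
S=lambda a,b:(220+a/5,120+b/5)
p=lambda n,x:print(n,np.round(x,4))
p('bar far',tri(T(727,235),S(548,405)))
p('bar near',tri(T(738,442),S(348,432)))
p('panel far front top',onz('top',T(634,133),.088)); p('panel near',onz('top',T(648,553),.088))
p('panelS far',onz('side',S(622,310),.088)); p('near',onz('side',S(232,356),.088))
p('button',onz('top',T(216,500),.124)); p('buttonS',onz('side',S(248,98),.124))
p('deck edge',onz('top',[T(330,55),T(345,595)],.102)); p('deckS',onz('side',[S(642,133),S(108,195)],.102))
p('barz',onz('top',[T(727,235),T(738,442)],.068)); 
p('barS',onz('side',[S(548,405),S(348,432)],.066)); 
E
```

```text
Traceback (most recent call last):
ValueError: setting an array element with a sequence. The requested array has an inhomogeneous shape after 1 dimensions. The detected shape was (2,) + inhomogeneous part.
```

```bash
python3 - <<'E'
from h import *
T=lambda a,b:(110+a/5,170+b/5)
S=lambda a,b:(220+a/5,120+b/5)
p=lambda n,x:print(n,np.round(x,4).tolist())
p('bar far',np.r_[tri(T(727,235),S(548,405))])
p('bar near',np.r_[tri(T(738,442),S(348,432))])
p('panel far front top',onz('top',T(634,133),.088)); p('panel near',onz('top',T(648,553),.088))
p('panelS far',onz('side',S(622,310),.088)); p('near',onz('side',S(232,356),.088))
p('button',onz('top',T(216,500),.124)); p('buttonS',onz('side',S(248,98),.124))
p('deck edge',onz('top',[T(330,55),T(345,595)],.102)); p('deckS',onz('side',[S(642,133),S(108,195)],.102))
p('barz',onz('top',[T(727,235),T(738,442)],.068)); 
p('barS',onz('side',[S(548,405),S(348,432)],.066)); 
T=lambda a,b:(340+a/5,190+b/5)
# mags: box/foot outlines in top, foot bottoms in side
S=lambda a,b:(200+a/4,270+b/4)
for nm,us in dict(A=[(245,181),(397,162)],B=[(290,378),(455,385)],C=[(535,366),(700,382)]).items():
    p(nm,onz('side',[S(*u) for u in us],0.0))
E
```

```text
bar far [0.6186, 0.1382, 0.0671, -0.0014, -0.0418, -0.0416, 0.0118]
bar near [0.504, 0.1318, 0.0669, -0.0023, -0.0337, -0.034, 0.0083]
panel far front top [[0.6715, 0.1861, 0.088]]
panel near [[0.4432, 0.176, 0.088]]
panelS far [[0.6707, 0.1913, 0.088]]
near [[0.4445, 0.1822, 0.088]]
button [[0.4716, 0.391, 0.124]]
buttonS [[0.4722, 0.3865, 0.124]]
deck edge [[0.7143, 0.3482, 0.102], [0.4234, 0.33, 0.102]]
deckS [[0.7123, 0.346, 0.102], [0.382, 0.3282, 0.102]]
barz [[0.6183, 0.1381, 0.068], [0.5038, 0.1316, 0.068]]
barS [[0.619, 0.1395, 0.066], [0.5042, 0.1329, 0.066]]
A [[0.3987, -0.18, 0.0], [0.4913, -0.1795, 0.0]]
B [[0.4143, -0.3181, -0.0], [0.5044, -0.3361, 0.0]]
C [[0.5503, -0.3309, 0.0], [0.6393, -0.3545, -0.0]]
```

```bash
cat >> h.py <<'E'
def plan(target,ang=None):
    """target TCP world xyz; ang deg of tool x axis (mod 180)"""
    o,M=st(); a=np.degrees(np.arctan2(M[1,0],M[0,0])); yaw=0
    if ang is not None:
        d=(ang-a+90)%180-90; yaw=-d; a=a+d
    a=np.radians(a); d=(np.array(target)-o['tcp_pos'])*100
    x=np.array([np.cos(a),np.sin(a)]);y=np.array([np.sin(a),-np.cos(a)])
    s=np.array([d[:2]@x,d[:2]@y,-d[2]])
    print('a',np.degrees(a).round(2),'yaw',np.radians(yaw).round(3),'shift cm',s.round(2),'n>=',np.ceil(np.linalg.norm(s)/5), 'j1,j7',o['joint_pos'][[0,6]].round(2))
E
python3 -c "
from h import *
plan([0.561,0.1355,0.17],93.1)"
```

```text
t 0.1 tcp [ 0.2841 -0.6116  0.1851] x [ 0.421 -0.907 -0.002] z [-0.001  0.002 -1.   ] F [-0.31 -0.2   0.13] g 1.002
a -86.9 yaw 0.381 shift cm [-73.11 -31.69   1.51] n>= 16.0 j1,j7 [ 1.11 -0.08]
```

>>> apply_moves --plan '[[0.46,[0,0,0],0.127],[0.46,[0,0,0],0.127],[0.46,[0,0,0],0.127],[0.46,[-3.6,-1.6,0],0],[0.46,[-3.6,-1.6,0],0],[0.46,[-3.6,-1.6,0],0],[0.46,[-3.6,-1.6,0],0],[0.46,[-3.6,-1.6,0],0]]'

```text
time: 0.9
tcp_pos: [0.3547, -0.4263, 0.1856]
tcp_rot: [-2.28, 2.161, 0.001]
ft_force: [0.5, -0.7, 0.0]
grip_width: 0.464
```

>>> apply_moves --plan '[[0.46,[-3.6,-1.6,0],0],[0.46,[-3.6,-1.6,0],0],[0.46,[-3.6,-1.6,0],0],[0.46,[-3.6,-1.6,0],0],[0.46,[-3.6,-1.6,0],0],[0.46,[-3.6,-1.6,0],0],[0.46,[-3.6,-1.6,0],0],[0.46,[-3.6,-1.6,0],0]]'

```text
time: 1.7
tcp_pos: [0.4669, -0.1321, 0.1859]
tcp_rot: [2.28, -2.161, -0.0]
ft_force: [1.6, 0.2, -0.0]
grip_width: 0.458
```

```bash
python3 -c "
from h import *
plan([0.561,0.1355,0.12],93.1)"
```

```text
t 1.7 tcp [ 0.4669 -0.1321  0.1859] x [ 0.054 -0.999  0.   ] z [-0. -0. -1.] F [ 1.61  0.24 -0.02] g 0.458
a -86.9 yaw -0.0 shift cm [-26.22 -10.84   6.59] n>= 6.0 j1,j7 [ 0.41 -1.38]
```

>>> apply_moves --plan '[[0.46,[-3.28,-1.35,0.8],0],[0.46,[-3.28,-1.35,0.8],0],[0.46,[-3.28,-1.35,0.8],0],[0.46,[-3.28,-1.35,0.8],0],[0.46,[-3.28,-1.35,0.8],0],[0.46,[-3.28,-1.35,0.8],0],[0.46,[-3.28,-1.35,0.8],0],[0.46,[-3.28,-1.35,0.8],0]]'

```text
time: 2.5
tcp_pos: [0.5607, 0.1353, 0.1213]
tcp_rot: [2.28, -2.161, -0.0]
ft_force: [0.2, -0.8, 0.5]
grip_width: 0.458
```

```bash
python3 -c "
from h import *
plan([0.561,0.1355,0.049],93.1)
t=viewer.capture('top');s=viewer.capture('side')
crop(t,110,170,270,290,5,'pics/td1.png');crop(s,220,120,380,240,5,'pics/sd1.png')
cv2.imwrite('pics/t1.png',t[:,:,::-1])
cv2.imwrite('pics/s1.png',s[:,:,::-1])
"
```

```text
t 2.5 tcp [0.5607 0.1353 0.1213] x [ 0.054 -0.999  0.   ] z [-0.001 -0.    -1.   ] F [ 0.2  -0.83  0.54] g 0.458
a -86.9 yaw -0.0 shift cm [-0.02 -0.03  7.23] n>= 2.0 j1,j7 [-0.03 -1.98]
```

View pics/s1.png

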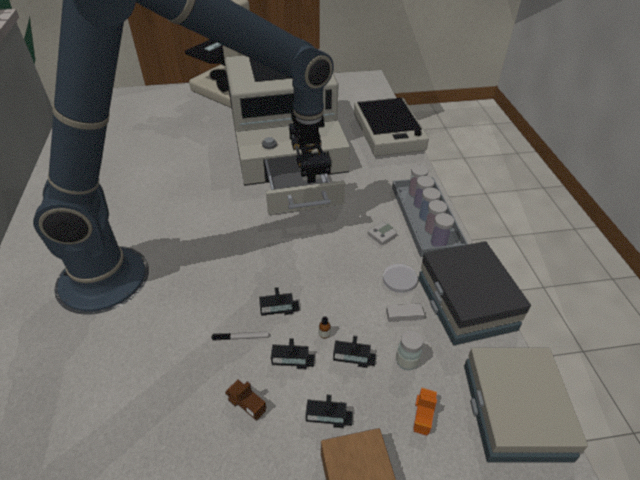

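View pics/t1.png

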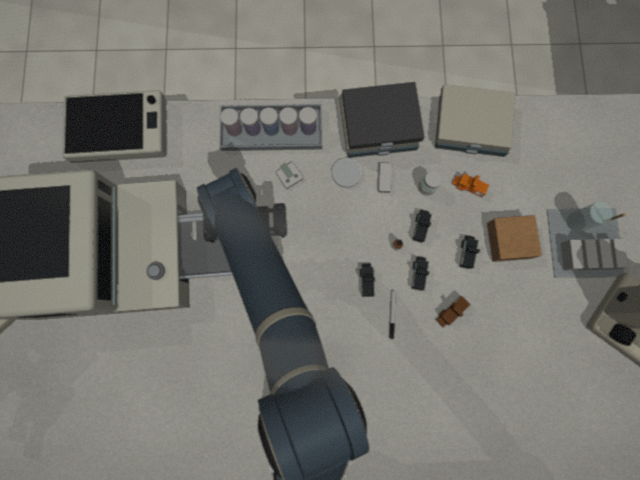

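>>> apply_moves --plan '[[0.46,[0,0,2.4],0],[0.46,[0,0,2.4],0],[0.46,[0,0,2.4],0],[0,[0,0,0],0],[0,[0,0,0],0],[0,[0,0,0],0],[0,[0,0,0],0]]'

```text
time: 3.3
tcp_pos: [0.5617, 0.1343, 0.0515]
tcp_rot: [-2.278, 2.16, -0.002]
ft_force: [-0.6, -0.1, 0.0]
grip_width: 0.18
```

>>> apply_moves --plan '[[0,[0,0,0],0],[0,[0,0,0],0],[0,[0,0,0],0]]'

```text
time: 3.6
tcp_pos: [0.5608, 0.1342, 0.0504]
tcp_rot: [-2.28, 2.161, -0.001]
ft_force: [-0.3, 0.6, -0.1]
grip_width: 0.016
```

```bash
python3 -c "
from h import *
s=viewer.capture('side');crop(s,240,100,360,220,5,'pics/sd2.png')
"
```

```text
(no output)
```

View pics/sd2.png

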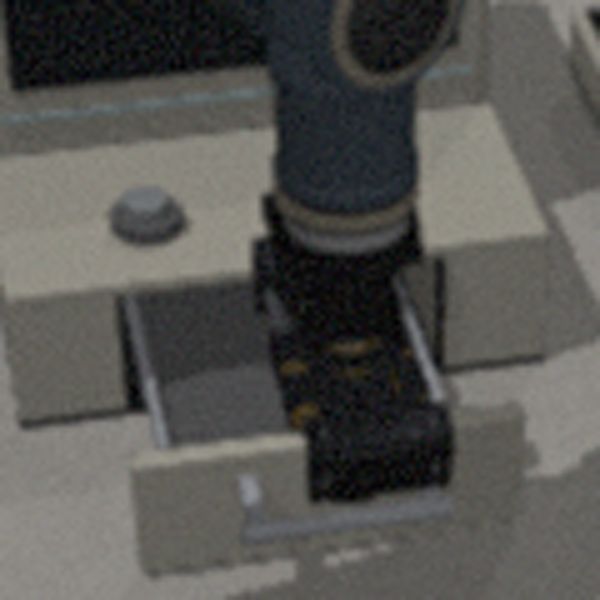

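```bash
python3 -c "
from h import *
o,M=st()
T=o['tcp_pos']
for z in (0,.0187,.07): print(z,(proj('side',T+[0,0,z])-[240,100])*5)
for sy in(-.095,.095):
  for sx in (-.0375,.0375): print((proj('side',T+[sx,sy,.07])-[240,100])*5)
t=viewer.capture('top');crop(t,170,170,310,290,5,'pics/td2.png')
"
```

```text
t 3.65 tcp [0.5607 0.1341 0.0503] x [ 0.054 -0.999  0.   ] z [ 0. -0. -1.] F [ 0.91 -0.66 -0.27] g 0.007
0 [[347.8665147  541.94378549]]
0.0187 [[347.55896145 516.89985777]]
0.07 [[346.68465589 445.70553544]]
[[300.15537134 566.82034256]]
[[442.77094319 552.79791497]]
[[259.20991874 348.21110607]]
[[388.51569094 336.82017883]]
```

View pics/td2.png

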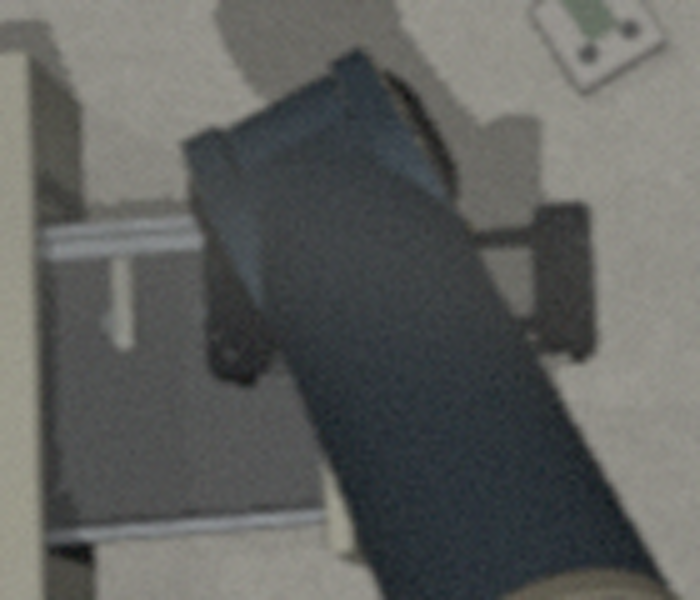

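```bash
python3 -c "
from h import *
for z in (.05,.12,.17,.22): print(z,onz('top',[(170+595/5,170+280/5),(170+210/5,170+300/5)],z).round(3).tolist(), (proj('side',[onz('top',(170+565/5,170+350/5),z)[0]])-[240,100])*5)
o,M=st();print(o['effort'].round(2),o['torque'])
for n in('side','top'):
  for k in ('handle',):
    for d in regions_of(k,n)[:2]: print(n,d['p'],d['extent'])
s=viewer.capture('side');crop(s,275,150,345,210,10,'pics/sd3.png')
"
```

```text
0.05 [[0.595, 0.047, 0.05], [0.588, 0.26, 0.05]] [[356.80998665 626.48488821]]
0.12 [[0.58, 0.043, 0.12], [0.574, 0.244, 0.12]] [[333.98452886 538.42450016]]
0.17 [[0.57, 0.04, 0.17], [0.564, 0.232, 0.17]] [[316.47813297 470.88499974]]
0.22 [[0.56, 0.037, 0.22], [0.554, 0.221, 0.22]] [[297.86163212 399.06272549]]
t 3.7 tcp [0.5606 0.1341 0.0502] x [ 0.054 -0.999  0.   ] z [ 0. -0. -1.] F [-0.34 -0.12  0.34] g 0.005
[ 1.000e-02 -4.549e+01 -3.330e+00 -1.845e+01  1.000e-02 -9.000e-02
  0.000e+00] [ 0.04350727 -0.01344564  0.03004966]
side 0.77 [306.3, 185.9, 82.4, 57.3]
top 0.64 [208.8, 247.8, 65.8, 68.0]
```

View pics/sd3.png

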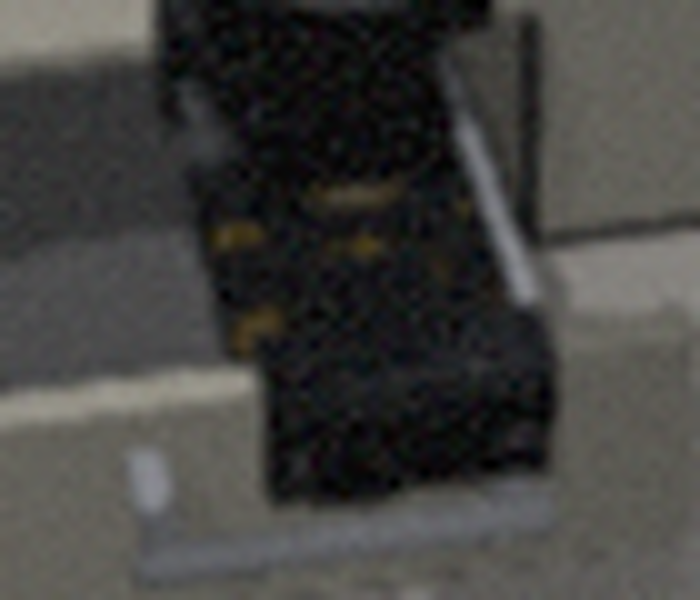

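```bash
python3 -c "
from h import *
T=np.array([0.5607,.1353,.1213])
s=cv2.imread('pics/s1.png')[:,:,::-1]
s=np.ascontiguousarray(s)
for k,z in enumerate((0,.0187,.07)):
  for dy in (-.02,0,.02):
    print(z,dy,((proj('side',T+[0,dy,z])[0]-[270,120])*10).round())
crop(s,270,120,345,190,10,'pics/s1z.png')
"
```

```text
0 -0.02 [403. 732.]
0 0 [393. 686.]
0 0.02 [383. 641.]
0.0187 -0.02 [402. 678.]
0.0187 0 [392. 632.]
0.0187 0.02 [382. 587.]
0.07 -0.02 [401. 524.]
0.07 0 [390. 479.]
0.07 0.02 [380. 434.]
```

View pics/s1z.png

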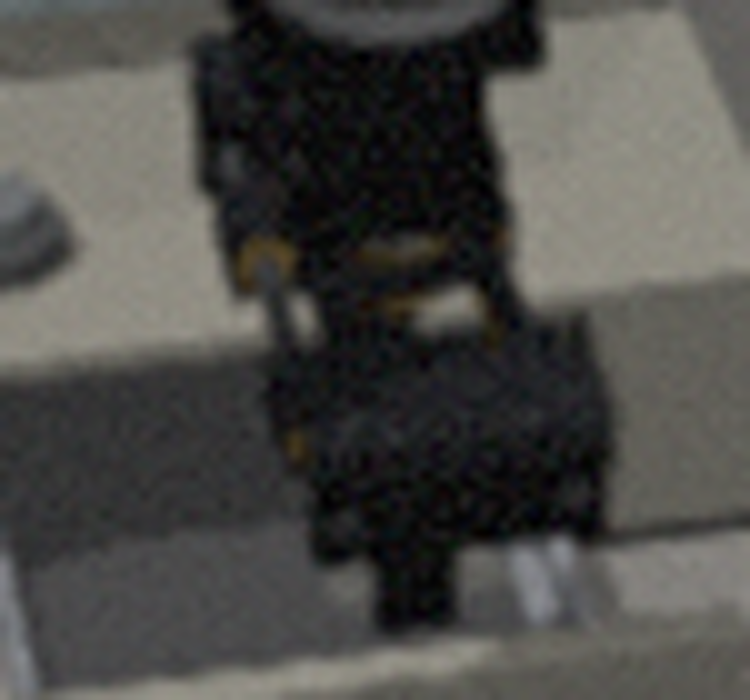

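>>> apply_moves --plan '[[0,[0,0,-4],0],[0,[0,0,-3],0],[0,[4,0,0],0],[0,[4,0,0],0],[0,[4,0,0],0],[0,[4,0,0],0],[0,[0,0,3],0],[0,[0,0,3],0]]'

```text
time: 4.65
tcp_pos: [0.5703, -0.0279, 0.0602]
tcp_rot: [-2.275, 2.164, -0.004]
ft_force: [0.2, 0.2, -0.9]
grip_width: 0.007
```

```bash
python3 -c "
from h import *
o,M=st();T=o['tcp_pos']
s=viewer.capture('side')
for z in (0,.0187,.07):
    print(z,((proj('side',T+[0,0,z])[0]-[270,180])*8).round())
crop(s,270,180,360,255,8,'pics/s3z.png')
t=viewer.capture('top')
print(proj('top',T))
crop(t,220,170,360,280,5,'pics/t3z.png')
"
```

```text
t 4.65 tcp [ 0.5703 -0.0279  0.0602] x [ 0.05  -0.999  0.001] z [ 0.003 -0.001 -1.   ] F [ 0.2   0.19 -0.88] g 0.007
0 [414. 527.]
0.0187 [415. 487.]
0.07 [416. 370.]
[[316.33007333 233.54857534]]
```

View pics/s3z.png

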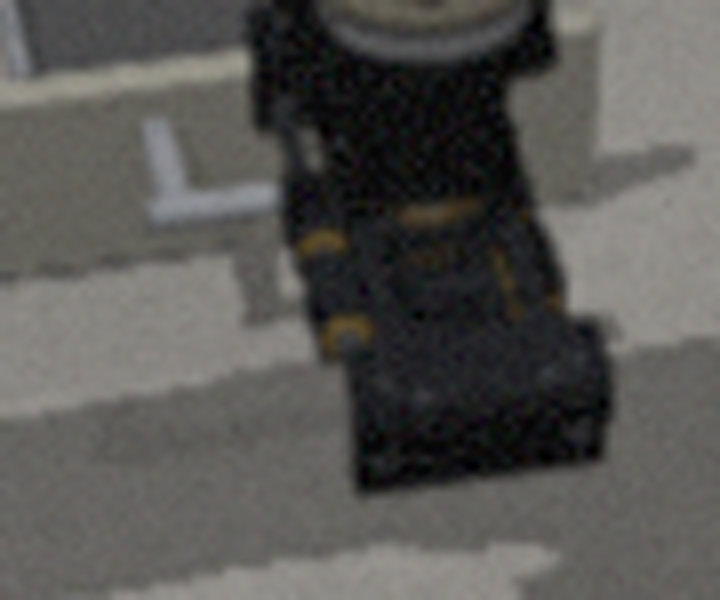

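View pics/t3z.png

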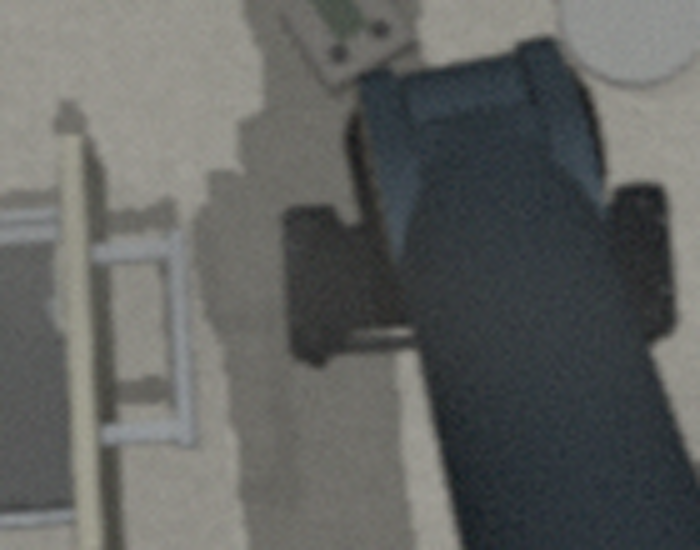

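>>> apply_moves --plan '[[0,[0,0,1],0],[0,[0,0,1],0],[0,[0,0,1],0],[0,[0,0,0.6],0],[0,[0,0,0.4],0],[0,[0,0,0.4],0],[0,[0,0,0],0]]'

```text
time: 5.45
tcp_pos: [0.5691, -0.0256, 0.0157]
tcp_rot: [2.28, -2.161, -0.0]
ft_force: [-0.4, -0.2, 0.9]
grip_width: 0.008
```

>>> apply_moves --plan '[[0,[0,0,0.3],0],[0,[0,0,0.3],0],[0,[0,0,0.2],0],[0,[0,0,0.2],0],[0,[0,0,0.2],0]]'

```text
time: 5.95
tcp_pos: [0.5693, -0.0256, 0.0039]
tcp_rot: [-2.28, 2.161, -0.0]
ft_force: [-0.3, 1.1, -0.9]
grip_width: 0.008
```

>>> apply_moves --plan '[[0,[0,0,0.2],0],[0,[0,0,0.2],0],[0,[0,0,0.2],0]]'

```text
time: 6.25
tcp_pos: [0.5693, -0.0256, -0.0021]
tcp_rot: [-2.28, 2.161, -0.0]
ft_force: [0.0, -0.1, -0.6]
grip_width: 0.006
```

```bash
python3 -c "
from h import *
o,M=st();T=o['tcp_pos']
s=viewer.capture('side')
for z in (0,.0187,.07):
    print(z,((proj('side',T+[0,0,z])[0]-[270,180])*8).round())
crop(s,270,180,360,255,8,'pics/s4z.png')
"
```

```text
t 6.25 tcp [ 0.5693 -0.0256 -0.0021] x [ 0.054 -0.999  0.   ] z [ 0. -0. -1.] F [ 0.03 -0.08 -0.63] g 0.006
0 [409. 653.]
0.0187 [409. 615.]
0.07 [410. 506.]
```

View pics/s4z.png

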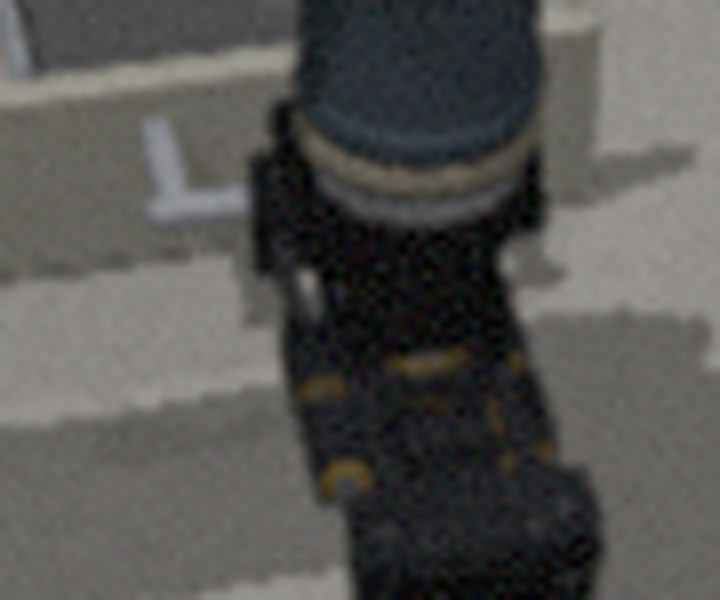

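>>> apply_moves --plan '[[0,[0,0,0.2],0],[0,[0,0,0.2],0],[0,[0,0,0.2],0],[0,[0,0,0.2],0]]'

```text
time: 6.7
tcp_pos: [0.5693, -0.0256, -0.0101]
tcp_rot: [-2.28, 2.161, -0.0]
ft_force: [-0.2, 0.2, 0.3]
grip_width: -0.0
```

>>> apply_moves --plan '[[0,[0,0,0.2],0],[0,[0,0,0.2],0]]'

```text
time: 6.9
tcp_pos: [0.5692, -0.0257, -0.0141]
tcp_rot: [2.28, -2.161, 0.0]
ft_force: [-0.4, 0.9, 0.1]
grip_width: 0.005
```

>>> apply_moves --plan '[[0,[0,0,0.2],0],[0,[0,0,0.1],0]]'

```text
time: 7.1
tcp_pos: [0.5691, -0.0256, -0.0172]
tcp_rot: [2.28, -2.161, -0.0]
ft_force: [0.3, -0.7, -0.7]
grip_width: 0.009
```

>>> apply_moves --plan '[[0,[0,0,0.1],0],[0,[0,0,0.1],0]]'

```text
time: 7.3
tcp_pos: [0.5693, -0.0256, -0.019]
tcp_rot: [-2.28, 2.161, -0.0]
ft_force: [-0.1, 0.1, -0.4]
grip_width: 0.004
```

>>> apply_moves --plan '[[0,[0,0,0.1],0],[0,[0,0,0.1],0],[0,[0,0,0.1],0]]'

```text
time: 7.6
tcp_pos: [0.5693, -0.0257, -0.022]
tcp_rot: [-2.28, 2.161, -0.0]
ft_force: [-0.3, 0.5, 0.8]
grip_width: 0.002
```

>>> apply_moves --plan '[[0,[0,0,0.1],0],[0,[0,0,0.1],0]]'

```text
time: 7.8
tcp_pos: [0.5692, -0.0257, -0.024]
tcp_rot: [2.28, -2.161, 0.0]
ft_force: [0.8, 0.3, 0.8]
grip_width: 0.007
```

>>> apply_moves --plan '[[0,[0,0,0.1],0],[0,[0,0,0.1],0]]'

```text
time: 8.0
tcp_pos: [0.5693, -0.0256, -0.026]
tcp_rot: [-2.28, 2.161, -0.0]
ft_force: [-0.1, 0.1, 0.1]
grip_width: 0.003
```

>>> apply_moves --plan '[[0,[0,0,0.1],0],[0,[0,0,0.1],0]]'

```text
time: 8.2
tcp_pos: [0.5693, -0.0256, -0.028]
tcp_rot: [-2.28, 2.161, -0.0]
ft_force: [-0.8, 0.9, -0.0]
grip_width: 0.005
```

>>> apply_moves --plan '[[0,[0,0,0.1],0],[0,[0,0,0.1],0],[0,[0,0,0],0]]'

```text
time: 8.5
tcp_pos: [0.5691, -0.0257, -0.0301]
tcp_rot: [2.28, -2.161, -0.0]
ft_force: [-0.4, -0.1, 0.9]
grip_width: 0.006
```

```bash
python3 -c "
from h import *
o,M=st();T=o['tcp_pos']
s=viewer.capture('side')
for z in (0,.0187,.07):
    print(z,((proj('side',T+[0,0,z])[0]-[260,200])*8).round())
crop(s,260,200,350,275,8,'pics/s5z.png')
"
```

```text
t 8.5 tcp [ 0.5691 -0.0257 -0.0301] x [ 0.054 -0.999  0.   ] z [-0. -0. -1.] F [-0.44 -0.15  0.88] g 0.006
0 [488. 549.]
0.0187 [488. 512.]
0.07 [489. 406.]
```

View pics/s5z.png

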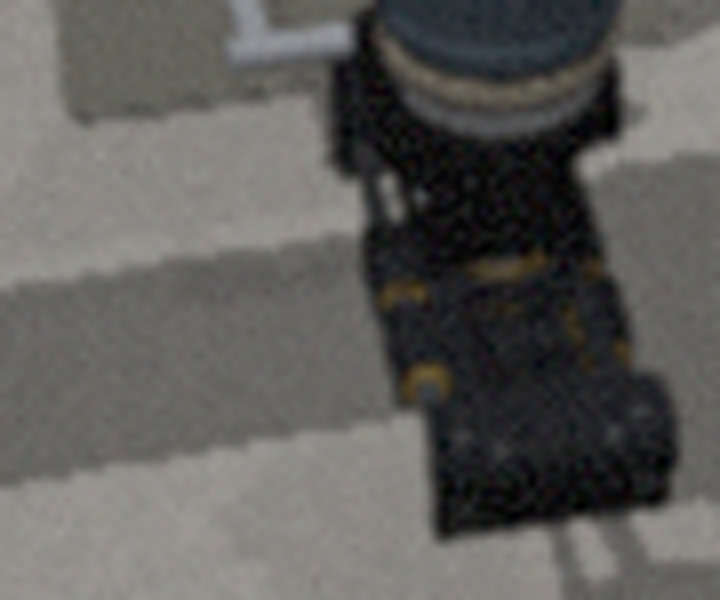

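```bash
python3 -c "
from h import *
f,cx,cy,E=cam('side')
def ony(uv,y):
    d=E[:3,:3]@np.array([(uv[0]-cx)/f,-(uv[1]-cy)/f,-1]); return E[:3,3]+d*((y-E[1,3])/d[1])
for y in(-.1,-.11,-.12): print(ony((315,266.9),y).round(3),ony((343.3,264.4),y).round(3))
t=viewer.capture('top');crop(t,240,170,380,280,5,'pics/t5z.png')
o,M=st();print(o['joint_pos'].round(3))
"
```

```text
[ 0.542 -0.1    0.063] [ 0.613 -0.1    0.061]
[ 0.54  -0.11   0.074] [ 0.611 -0.11   0.072]
[ 0.539 -0.12   0.086] [ 0.609 -0.12   0.083]
t 8.6 tcp [ 0.5693 -0.0256 -0.03  ] x [ 0.054 -0.999  0.   ] z [ 0. -0. -1.] F [-0.47  0.27 -0.11] g 0.011
[ 0.168  0.589 -0.26   1.945  0.242  0.637 -1.762]
```

View pics/t5z.png

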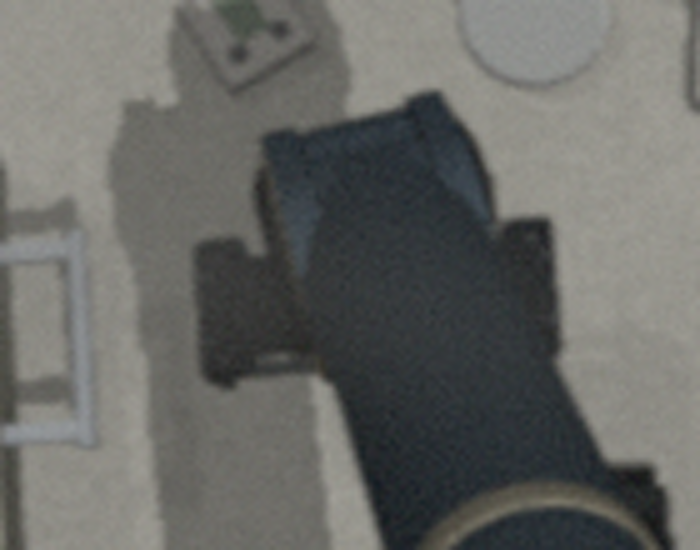

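>>> apply_moves --plan '[[0,[0,0,0.1],0],[0,[0,0,0.1],0]]'

```text
time: 8.8
tcp_pos: [0.5693, -0.0257, -0.0319]
tcp_rot: [-2.28, 2.161, -0.0]
ft_force: [-0.9, -1.0, -0.1]
grip_width: 0.008
```

>>> apply_moves --plan '[[0,[0,0,0.1],0],[0,[0,0,0.1],0]]'

```text
time: 9.0
tcp_pos: [0.5692, -0.0256, -0.0341]
tcp_rot: [2.28, -2.161, 0.0]
ft_force: [0.5, -0.5, -0.3]
grip_width: 0.006
```

>>> apply_moves --plan '[[0,[0,0,0.1],0],[0,[0,0,0.1],0]]'

```text
time: 9.2
tcp_pos: [0.5693, -0.0256, -0.036]
tcp_rot: [-2.28, 2.161, -0.0]
ft_force: [0.5, 0.6, 2.5]
grip_width: 0.002
```

>>> apply_moves --plan '[[0,[0,0,0.1],0],[0,[0,0,0.1],0]]'

```text
time: 9.4
tcp_pos: [0.5693, -0.0257, -0.0361]
tcp_rot: [2.28, -2.16, 0.0]
ft_force: [-6.9, 0.1, 22.4]
grip_width: 0.007
```

>>> apply_moves --plan '[[0,[0,0,-4],0],[0.46,[0,0,-3],0],[0.46,[0,0,-3],0],[0.46,[0,0,-2],0],[0.46,[0,0,0],0]]'

```text
time: 9.9
tcp_pos: [0.5717, -0.0255, 0.0852]
tcp_rot: [-2.277, 2.158, -0.008]
ft_force: [0.1, 0.6, 0.5]
grip_width: 0.28
```

```bash
python3 -c "
from h import *
o,M=st();T=o['tcp_pos']+[0,0,.0355]
s=viewer.capture('side')
for dy in (-.035,-.02,.02,.035):
  for z in (0,.0187,.07):
    print(dy,z,((proj('side',T+[0,dy,z])[0]-[270,170])*8).round())
crop(s,270,170,360,245,8,'pics/s6z.png')
"
```

```text
t 9.9 tcp [ 0.5717 -0.0255  0.0852] x [ 0.054 -0.999  0.001] z [ 0.007 -0.    -1.   ] F [0.14 0.58 0.45] g 0.28
-0.035 0 [437. 544.]
-0.035 0.0187 [438. 501.]
-0.035 0.07 [440. 376.]
-0.02 0 [429. 511.]
-0.02 0.0187 [430. 467.]
-0.02 0.07 [432. 342.]
0.02 0 [409. 424.]
0.02 0.0187 [410. 380.]
0.02 0.07 [411. 256.]
0.035 0 [402. 392.]
0.035 0.0187 [402. 349.]
0.035 0.07 [403. 225.]
```

View pics/s6z.png

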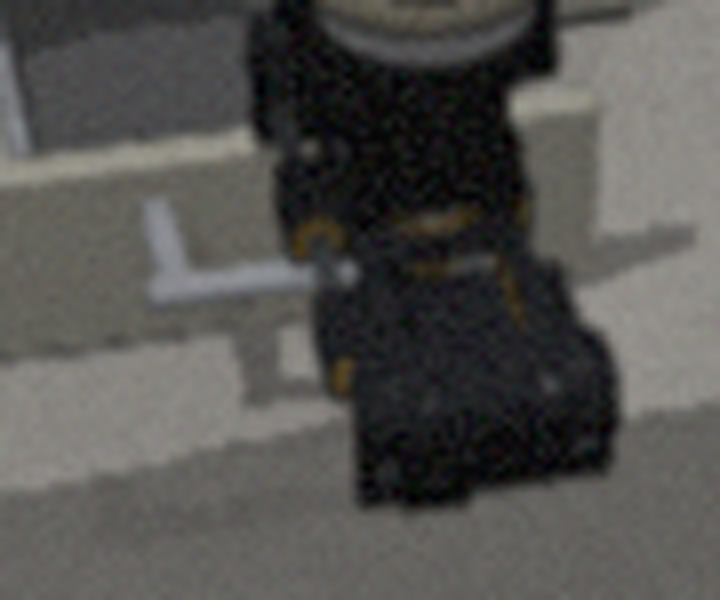

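>>> apply_moves --plan '[[0.46,[0,0,0],0.15],[0.46,[0,0,0],0]]'

```text
time: 10.15
tcp_pos: [0.5681, -0.0258, 0.0806]
tcp_rot: [2.111, -2.324, -0.002]
ft_force: [0.3, 0.5, -0.5]
grip_width: 0.44
```

```bash
python3 -c "
from h import *
plan([.57,-.0255,.085],3.1)"
```

```text
t 10.15 tcp [ 0.5681 -0.0258  0.0806] x [-0.096 -0.995  0.001] z [-0.003 -0.    -1.   ] F [ 0.29  0.47 -0.45] g 0.44
a -176.9 yaw 1.42 shift cm [-0.19  0.02 -0.44] n>= 1.0 j1,j7 [ 0.18 -1.83]
```

>>> apply_moves --plan '[[0.46,[0,0,0],-0.15],[0.46,[0,0,0],-0.15],[0.46,[0,0,0],-0.15],[0.46,[0,0,0],-0.15],[0.46,[0,0,0],-0.15],[0.46,[0,0,0],-0.15],[0.46,[0,0,0],-0.15],[0.46,[0,0,0],-0.15]]'

```text
time: 10.95
tcp_pos: [0.5684, -0.0256, 0.0808]
tcp_rot: [3.06, -0.712, -0.003]
ft_force: [-0.4, 0.1, 0.3]
grip_width: 0.463
```

>>> apply_moves --plan '[[0.46,[0,0,0],-0.13],[0.46,[0,0,0],-0.13],[0.46,[0,0,0],-0.13],[0.46,[0,0,0],-0.13],[0.46,[0,0,0],0]]'

```text
time: 11.45
tcp_pos: [0.5684, -0.0257, 0.0807]
tcp_rot: [-3.139, -0.087, 0.003]
ft_force: [-0.3, -0.3, -0.1]
grip_width: 0.456
```

```bash
python3 -c "
from h import *
plan([.57,-.0255,.085],3.1)
o,M=st();T=o['tcp_pos']+[0,0,.0355]
s=viewer.capture('side')
for dx in (-.035,-.02,.02,.035):
  for z in (0,.0187,.07):
    print(dx,z,((proj('side',T+[dx,-.0095,z])[0]-[270,170])*8).round())
crop(s,270,170,360,245,8,'pics/s7z.png')
t=viewer.capture('top');crop(t,240,170,380,280,5,'pics/t7z.png')
"
```

```text
t 11.45 tcp [ 0.5684 -0.0257  0.0807] x [ 0.998  0.055 -0.002] z [-0.002  0.001 -1.   ] F [-0.29 -0.3  -0.14] g 0.456
a 3.1 yaw 0.001 shift cm [ 0.16 -0.01 -0.43] n>= 1.0 j1,j7 [ 0.48 -0.32]
t 11.45 tcp [ 0.5684 -0.0257  0.0807] x [ 0.998  0.055 -0.002] z [-0.002  0.001 -1.   ] F [-0.29 -0.3  -0.14] g 0.456
-0.035 0 [303. 511.]
-0.035 0.0187 [302. 467.]
-0.035 0.07 [300. 343.]
-0.02 0 [350. 506.]
-0.02 0.0187 [350. 462.]
-0.02 0.07 [349. 338.]
0.02 0 [476. 493.]
0.02 0.0187 [478. 449.]
0.02 0.07 [481. 325.]
0.035 0 [524. 488.]
0.035 0.0187 [525. 444.]
0.035 0.07 [530. 320.]
```

View pics/s7z.png

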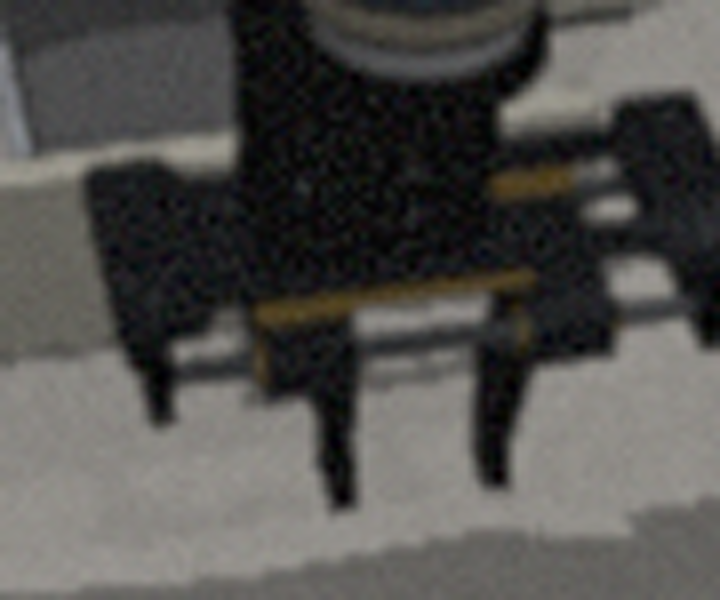

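View pics/t7z.png

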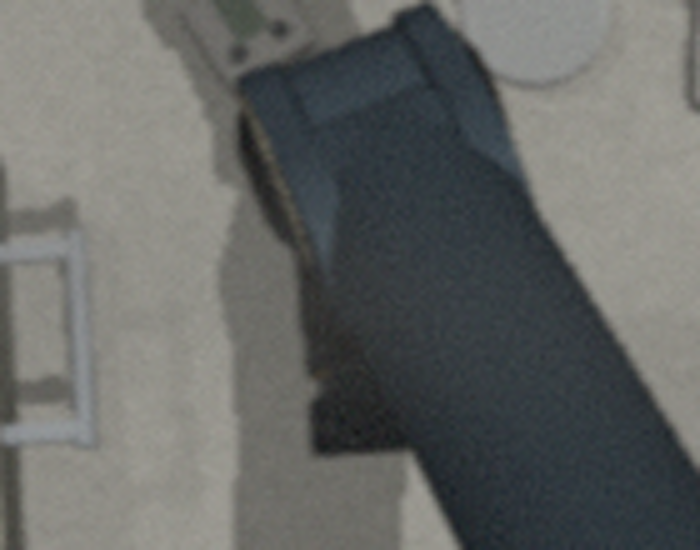

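```bash
sed -i "s/d=(np.array(target)-o\['tcp_pos'\])\*100/d=(np.array(target)-o['tcp_pos']-[0,0,.0357])*100/" h.py; python3 -c "
from h import *
plan([.560,.161,.125],3.1)"
```

```text
t 11.55 tcp [ 0.5687 -0.0257  0.0812] x [ 0.999  0.052 -0.001] z [-0.001  0.001 -1.   ] F [ 0.16 -0.3   0.26] g 0.458
a 3.1 yaw -0.002 shift cm [  0.14 -18.69  -0.81] n>= 4.0 j1,j7 [ 0.48 -0.33]
```

>>> apply_moves --plan '[[0,[0,0,-0.8],0],[0,[0,-3.74,0],0],[0,[0,-3.74,0],0],[0,[0,-3.74,0],0],[0,[0,-3.74,0],0],[0,[0.1,-3.74,0],0],[0,[0,0,0],0]]'

```text
time: 12.25
tcp_pos: [0.5593, 0.1689, 0.0915]
tcp_rot: [-3.135, -0.097, -0.003]
ft_force: [-0.1, -0.8, -0.7]
grip_width: 0.012
```

```bash
python3 -c "
from h import *
plan([.560,.161,.048],3.1)
s=viewer.capture('side');crop(s,260,130,350,205,8,'pics/s8z.png')"
```

```text
t 12.25 tcp [0.5593 0.1689 0.0915] x [0.998 0.062 0.002] z [ 0.002  0.005 -1.   ] F [-0.12 -0.84 -0.67] g 0.012
a 3.1 yaw 0.008 shift cm [0.03 0.79 7.92] n>= 2.0 j1,j7 [ 0.16 -0.66]
```

View pics/s8z.png

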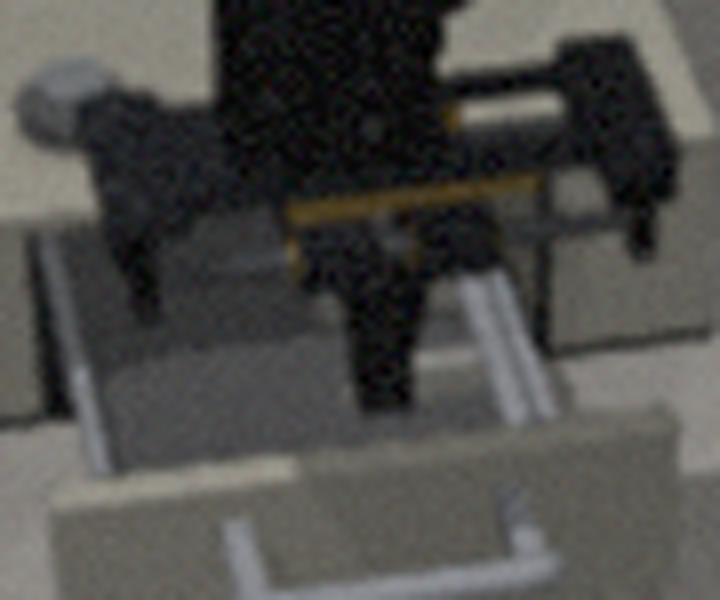

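>>> apply_moves --plan '[[0,[0,0,0],0],[0,[0,0,0],0]]'

```text
time: 12.5
tcp_pos: [0.5607, 0.1594, 0.09]
tcp_rot: [3.139, 0.079, 0.0]
ft_force: [-0.9, -0.2, 0.5]
grip_width: 0.005
```

```bash
python3 -c "
from h import *
plan([.560,.161,.048],3.1)"
```

```text
t 12.5 tcp [0.5607 0.1594 0.09  ] x [0.999 0.05  0.   ] z [ 0.    -0.001 -1.   ] F [-0.89 -0.18  0.5 ] g 0.005
a 3.1 yaw -0.004 shift cm [-0.06 -0.16  7.77] n>= 2.0 j1,j7 [ 0.17 -0.65]
```

>>> apply_moves --plan '[[0,[0,-0.1,1.5],0],[0,[0,0,2],0],[0,[0,0,2],0],[0,[0,0,2.2],0],[0,[0,0,0],0]]'

```text
time: 13.0
tcp_pos: [0.5576, 0.1597, 0.0093]
tcp_rot: [3.138, 0.081, -0.011]
ft_force: [-0.3, 0.3, -0.4]
grip_width: 0.004
```

>>> apply_moves --plan '[[0,[0,0.7,0],0],[0,[0,1.5,0],0],[0,[0,2,0],0],[0,[0,2,0],0],[0,[0,2,0],0],[0,[0,2,0],0],[0,[0,2,0],0]]'

```text
time: 13.7
tcp_pos: [0.5679, 0.0387, 0.0143]
tcp_rot: [-3.14, -0.082, -0.005]
ft_force: [0.8, 1.7, -0.9]
grip_width: 0.006
```

>>> apply_moves --plan '[[0,[0,1.5,0],0],[0,[0,1,0],0],[0,[0,0.8,0],0],[0,[0,0.6,0],0],[0,[0,0.5,0],0],[0,[0,0.4,0],0]]'

```text
time: 14.3
tcp_pos: [0.5693, -0.0074, 0.0131]
tcp_rot: [-3.14, -0.084, -0.0]
ft_force: [0.9, 1.9, 0.3]
grip_width: 0.002
```

>>> apply_moves --plan '[[0,[0,0.4,0],0],[0,[0,0.4,0],0],[0,[0,0.4,0],0]]'

```text
time: 14.6
tcp_pos: [0.57, -0.0195, 0.013]
tcp_rot: [-3.14, -0.084, -0.0]
ft_force: [0.4, 1.5, 0.2]
grip_width: 0.009
```

>>> apply_moves --plan '[[0,[0,0.4,0],0],[0,[0,0.4,0],0],[0,[0,0.4,0],0]]'

```text
time: 14.9
tcp_pos: [0.5702, -0.0217, 0.0133]
tcp_rot: [-3.127, -0.09, -0.003]
ft_force: [-0.8, 22.2, -1.7]
grip_width: 0.004
```

>>> apply_moves --plan '[[0,[0,-0.8,0],0],[0,[0,-0.7,0],0],[0,[0,0,0],0],[0,[0,0,-2],0],[0.5,[0,0,-4],0],[0.5,[0,0,-4],0],[0.5,[0,3,-3],0],[0.5,[0,4,0],0]]'

```text
time: 15.7
tcp_pos: [0.5768, -0.0856, 0.1483]
tcp_rot: [3.139, 0.089, 0.015]
ft_force: [0.7, -0.5, -0.4]
grip_width: 0.287
```

>>> apply_moves --plan '[[0.5,[0,4.5,0],0],[0.5,[0,4.5,0],0],[0.5,[0,4.5,0],0],[0.5,[0,4.5,0],0],[0.5,[0,4.5,0],0],[0.5,[0,4.5,0],0],[0.5,[0,4.5,0],0],[0.5,[0,4.5,0],0]]'

```text
time: 16.5
tcp_pos: [0.5911, -0.4493, 0.1428]
tcp_rot: [3.14, 0.08, -0.002]
ft_force: [1.1, 0.7, 0.3]
grip_width: 0.499
```

```bash
python3 -c "
from h import *
st()
t=viewer.capture('top');s=viewer.capture('side')
cv2.imwrite('pics/t9.png',t[:,:,::-1]);cv2.imwrite('pics/s9.png',s[:,:,::-1])
crop(t,160,190,320,310,5,'pics/t9z.png');crop(s,220,130,380,270,5,'pics/s9z.png')
"
```

```text
t 16.5 tcp [ 0.5911 -0.4493  0.1428] x [ 0.999  0.051 -0.002] z [-0.001 -0.001 -1.   ] F [1.08 0.73 0.28] g 0.499
```

View pics/t9.png

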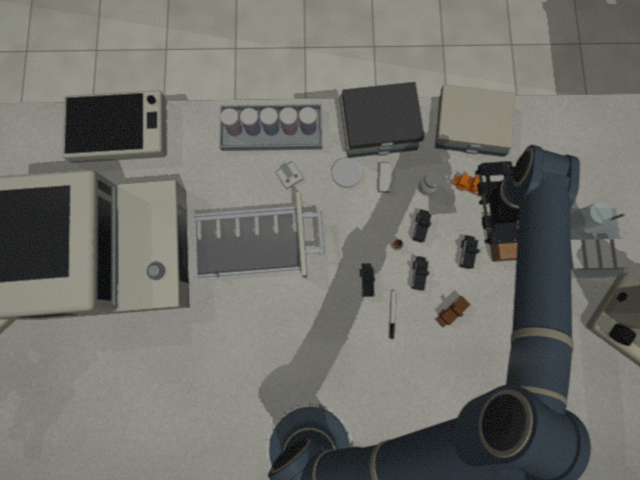

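View pics/t9z.png

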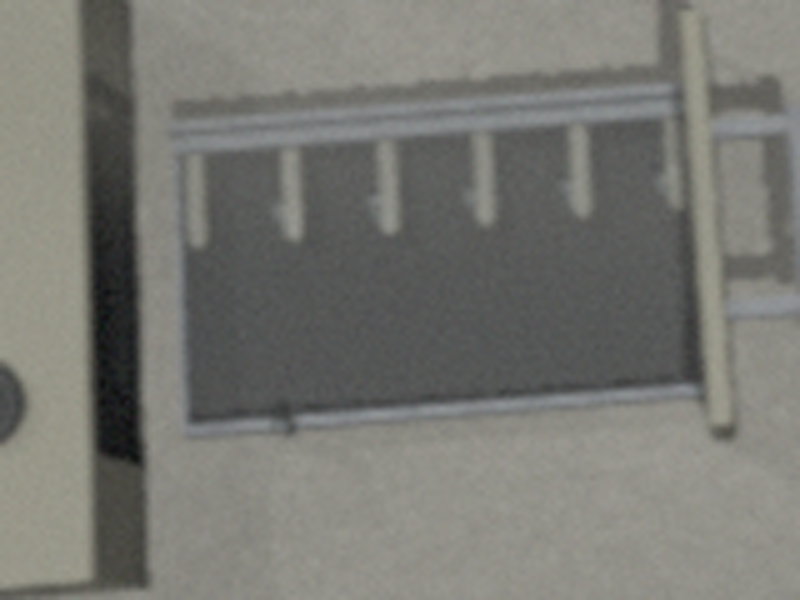

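View pics/s9z.png

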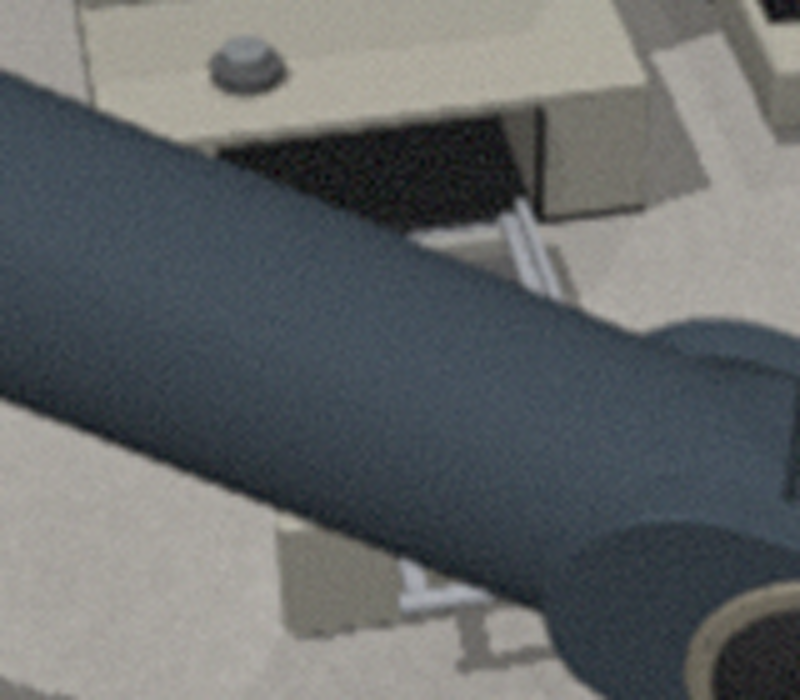

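```bash
python3 - <<'E'
from h import *
T=lambda a,b:(160+a/5,190+b/5)
n=onz('top',[T(199,250),T(293,243),T(389,237),T(486,228),T(582,218),T(676,210)],.0295)
print(n.round(4)); d=np.diff(n[:,:2],axis=0); print(np.linalg.norm(d,axis=1).round(4), np.degrees(np.arctan2(d[:,0],-d[:,1])).round(2), )
rim=onz('top',[T(190,432),T(700,392)],.028);print(rim.round(4), np.degrees(np.arctan2(rim[1,0]-rim[0,0],rim[0,1]-rim[1,1])))
print('panel',onz('top',[T(690,10),T(722,435)],.088).round(4))
hb=onz('top',[T(175,137),T(675,97)],.033);print('holdbar mid',hb.round(4))
E
```

```text
[[0.5642 0.2984 0.0295]
 [0.5672 0.246  0.0295]
 [0.5695 0.1923 0.0295]
 [0.5736 0.138  0.0295]
 [0.5782 0.0842 0.0295]
 [0.5817 0.0314 0.0295]]
[0.0525 0.0537 0.0544 0.054  0.0529] [3.21 2.51 4.27 4.93 3.82]
[[0.4625 0.3011 0.028 ]
 [0.4789 0.0192 0.028 ]] 3.345538849312501
panel [[0.6812 0.0198 0.088 ]
 [0.4492 0.0057 0.088 ]]
holdbar mid [[0.6285 0.3127 0.033 ]
 [0.6462 0.0311 0.033 ]]
```

```bash
cat >> h.py <<'E'
BOX=[(-.05,.044,-.014,.014,0,.01),(.006,.028,-.02,.02,0,.01),(-.05,.03,-.016,.016,.01,.038),(-.011,-.001,-.016,.016,.038,.066)]
def sil(n,x,y,th,z0=0,shape=(480,640),S=4,off=(0,0)):
    m=np.zeros((shape[0]*S,shape[1]*S),np.uint8)
    c,s=np.cos(th),np.sin(th)
    for a,b,c0,d,e,f in BOX:
        P=np.array([(i,j,k) for i in(a,b) for j in(c0,d) for k in(e,f)])
        W=np.c_[x+c*P[:,0]-s*P[:,1],y+s*P[:,0]+c*P[:,1],z0+P[:,2]]
        q=((proj(n,W)-off+.5)*S).astype(np.float32)
        cv2.fillConvexPoly(m,cv2.convexHull(q).round().astype(int),255)
    return cv2.resize(m,(shape[1],shape[0]),interpolation=cv2.INTER_AREA)/255.
def fit(imgs,g,z0=0,thr=None,R0=34):
    """imgs dict name->rgb; g=(x,y,th rad). minimises difference of soft silhouettes and darkness"""
    D={}
    for n,im in imgs.items():
        u=proj(n,[g[0],g[1],z0+.02])[0].round().astype(int); x0,y0=u-R0
        x0=max(x0,0);y0=max(y0,0)
        p=im[y0:y0+2*R0,x0:x0+2*R0].astype(float); v=p.max(2)
        D[n]=(v,(x0,y0))
    def cost(q,full=False):
        tot=0
        for n,(v,off) in D.items():
            m=sil(n,q[0],q[1],q[2],z0,v.shape,4,off)
            dm=np.clip((75-v)/40,0,1)
            w=cv2.GaussianBlur(cv2.dilate((m>.05).astype(np.float32),np.ones((9,9))),(0,0),1)
            tot+=(w*np.abs(m-dm)).sum()
        return tot
    from scipy.optimize import minimize
    best=None
    for dt in (-.1,0,.1):
        s=minimize(cost,[g[0],g[1],g[2]+dt],method='Nelder-Mead',options=dict(initial_simplex=np.array([[g[0],g[1],g[2]+dt],[g[0]+.008,g[1],g[2]+dt],[g[0],g[1]+.008,g[2]+dt],[g[0],g[1],g[2]+dt+.1]]),xatol=1e-4,fatol=.05))
        if best is None or s.fun<best.fun: best=s
    return best.x,best.fun
E
python3 - <<'E'
from h import *
t=cv2.imread('pics/t1.png')[:,:,::-1];s=cv2.imread('pics/s1.png')[:,:,::-1]
for nm,g in dict(A=(.445,-.165,0),B=(.46,-.305,-.17),C=(.595,-.32,-.2),D=(.5,-.43,-.15)).items():
    for I in ({'top':t},{'side':s},{'top':t,'side':s}):
        q,f=fit(I,g); print(nm,list(I),q.round(4),np.degrees(q[2]).round(1),round(f,1))
o=0
t=cv2.imread('pics/t9.png')[:,:,::-1]
crop(t,280,190,350,260,8,'pics/t9b.png')
E
```

```text
A ['top'] [ 0.452  -0.1656 -0.0473] -2.7 128.7
A ['side'] [ 0.4472 -0.1649  0.0155] 0.9 303.7Traceback (most recent call last):
  File "<stdin>", line 5, in <module>
  File "h.py", line 60, in fit
    s=minimize(cost,[g[0],g[1],g[2]+dt],method='Nelder-Mead',options=dict(initial_simplex=np.array([[g[0],g[1],g[2]+dt],[g[0]+.008,g[1],g[2]+dt],[g[0],g[1]+.008,g[2]+dt],[g[0],g[1],g[2]+dt+.1]]),xatol=1e-4,fatol=.05))
    res = _minimize_neldermead(fun, x0, args, callback, bounds=bounds,
                               **options)
    fsim[j] = func(sim[j])
              ~~~~^^^^^^^^
    fx = function(np.copy(x), *(wrapper_args + args))
  File "h.py", line 52, in cost
    m=sil(n,q[0],q[1],q[2],z0,v.shape,4,off)
  File "h.py", line 38, in sil
    q=((proj(n,W)-off+.5)*S).astype(np.float32)
        ~~~~^^^^^
  File "h.py", line 8, in proj
    f,cx,cy,E=cam(n); P=np.atleast_2d(P); q=(P-E[:3,3])@E[:3,:3]
              ~~~^^^
  File "h.py", line 6, in cam
    p=viewer.camera_params(n); f=240/np.tan(np.radians(p['fov_y'])/2); return f,p['cx'],p['cy'],p['extrinsics']
ValueError: time passes only in moves, steps and waits
```

```bash
python3 - <<'E'
import re
s=open('h.py').read()
s=s.replace("def cam(n):\n    p=viewer.camera_params(n); f=","_C={}\ndef cam(n):\n    if n not in _C: _C[n]=viewer.camera_params(n)\n    p=_C[n]; f=")
open('h.py','w').write(s)
E
python3 - <<'E'
from h import *
t=cv2.imread('pics/t1.png')[:,:,::-1];s=cv2.imread('pics/s1.png')[:,:,::-1]
for nm,g in dict(A=(.445,-.165,0),B=(.46,-.305,-.17),C=(.595,-.32,-.2),D=(.5,-.43,-.15)).items():
    for I in ({'top':t},{'side':s},{'top':t,'side':s}):
        q,f=fit(I,g); print(nm,list(I),q.round(4),np.degrees(q[2]).round(1),round(f,1))
t=cv2.imread('pics/t9.png')[:,:,::-1]
crop(t,280,190,350,260,8,'pics/t9b.png')
E
```

```text
A ['top'] [ 0.452  -0.1656 -0.0473] -2.7 128.7
A ['side'] [ 0.4472 -0.1649  0.0155] 0.9 303.7
A ['top', 'side'] [ 0.4481 -0.1654 -0.0046] -0.3 437.6
B ['top'] [ 0.4673 -0.3116 -0.2318] -13.3 165.3
B ['side'] [ 0.4639 -0.3148 -0.1497] -8.6 332.0
B ['top', 'side'] [ 0.4641 -0.3146 -0.1567] -9.0 503.7
C ['top'] [ 0.5996 -0.3275 -0.3753] -21.5 130.8
C ['side'] [ 0.6004 -0.3284 -0.2899] -16.6 343.0
C ['top', 'side'] [ 0.6005 -0.3285 -0.3232] -18.5 484.8
D ['top'] [ 0.5238 -0.4555 -0.3216] -18.4 179.0
D ['side'] [ 0.5224 -0.4567 -0.1923] -11.0 345.5
D ['top', 'side'] [ 0.5226 -0.457  -0.2281] -13.1 529.7
```

View pics/t9b.png

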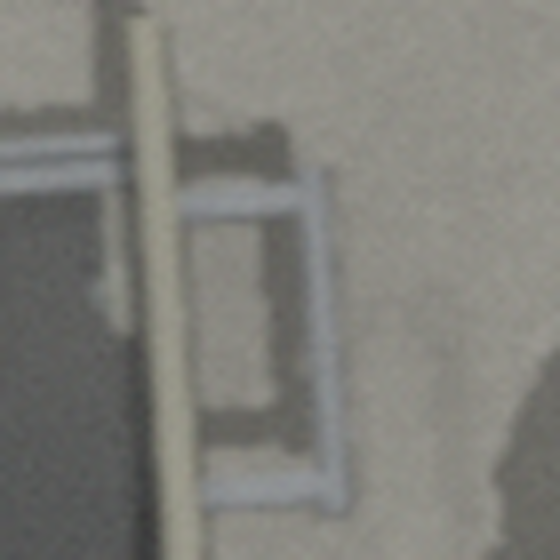

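```bash
cat >> h.py <<'E'
def over(im,n,qs,x0,y0,x1,y1,s,name,z0=0):
    v=cv2.resize(np.ascontiguousarray(im[y0:y1,x0:x1,::-1]),None,fx=s,fy=s,interpolation=cv2.INTER_CUBIC)
    for q in qs:
        m=sil(n,*q,z0,(y1-y0,x1-x0),8,(x0,y0))
        m=cv2.resize((m*255).astype(np.uint8),None,fx=s,fy=s,interpolation=cv2.INTER_LINEAR)
        cs,_=cv2.findContours((m>127).astype(np.uint8),cv2.RETR_EXTERNAL,cv2.CHAIN_APPROX_NONE)
        cv2.drawContours(v,cs,-1,(0,0,255),1)
    cv2.imwrite(name,v)
E
python3 - <<'E'
from h import *
print(onz('top',(320.25,232.5),.068))
t=cv2.imread('pics/t1.png')[:,:,::-1];s=cv2.imread('pics/s1.png')[:,:,::-1]
qs=[(.4481,-.1654,-.0046),(.4641,-.3146,-.1567),(.6005,-.3285,-.3232),(.5226,-.457,-.228)]
over(t,'top',qs,350,200,490,305,5,'pics/o1.png');over(s,'side',qs,250,280,380,435,5,'pics/o2.png')
E
```

```text
[[ 0.57151875 -0.03867447  0.068     ]]
```

View pics/o1.png

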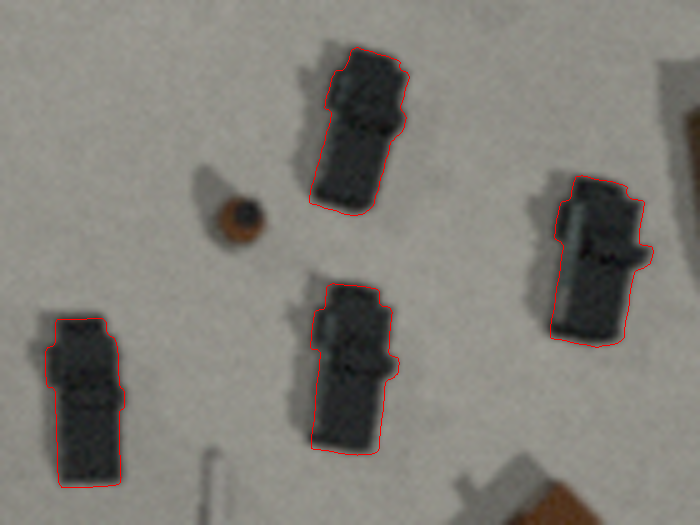

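View pics/o2.png

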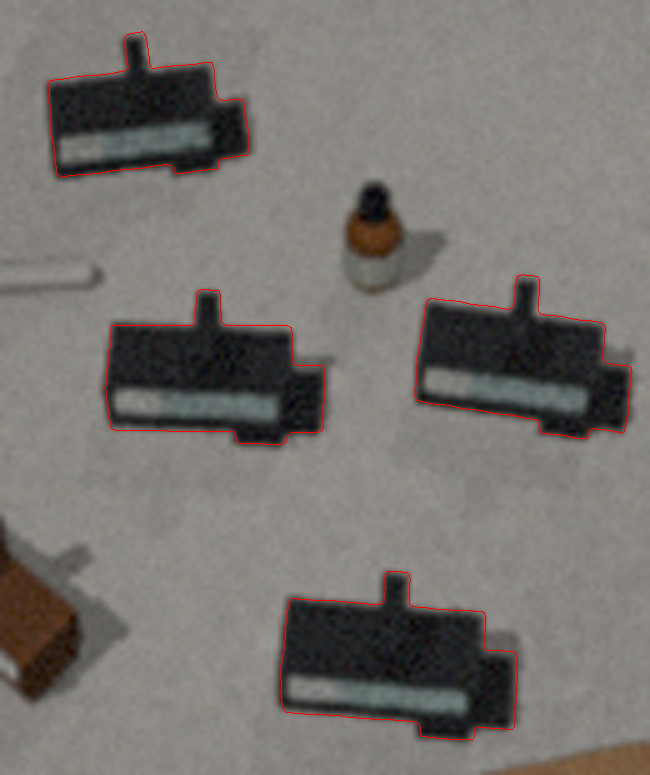

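```bash
python3 -c "
from h import *
plan([.4412,-.165,.13],0.9)"
```

```text
t 16.6 tcp [ 0.5882 -0.457   0.1413] x [ 0.999  0.04  -0.003] z [-0.003 -0.005 -1.   ] F [-0.01 -0.15  0.01] g 0.503
a 0.9 yaw 0.024 shift cm [-14.24 -29.43   4.7 ] n>= 7.0 j1,j7 [0.96 0.36]
```

>>> apply_moves --plan '[[0.5,[0,0,0],0.024],[0.5,[-2,-4.2,0],0],[0.5,[-2,-4.2,0],0],[0.5,[-2,-4.2,0],0],[0.5,[-2,-4.2,0],0],[0.5,[-2,-4.2,1.5],0],[0.5,[-2,-4.2,1.6],0],[0.5,[-2.2,-4.2,1.6],0]]'

```text
time: 17.4
tcp_pos: [0.4406, -0.1535, 0.096]
tcp_rot: [3.14, 0.047, 0.001]
ft_force: [1.1, 1.6, -0.9]
grip_width: 0.502
```

>>> apply_moves --plan '[[0.5,[0,0,0],0],[0.5,[0,0,0],0]]'

```text
time: 17.6
tcp_pos: [0.4411, -0.1545, 0.0962]
tcp_rot: [3.14, 0.051, -0.001]
ft_force: [0.5, -0.3, 0.7]
grip_width: 0.498
```

```bash
python3 -c "
from h import *
plan([.4412,-.165,.041],0.9)
s=viewer.capture('side')
q,f=fit({'side':s},(.447,-.165,.0));print(q,f)
crop(s,220,120,380,240,5,'pics/s10d.png');crop(s,240,240,330,330,8,'pics/s10a.png')"
```

```text
t 17.6 tcp [ 0.4411 -0.1545  0.0962] x [ 0.999  0.033 -0.001] z [-0.001 -0.001 -1.   ] F [ 0.5  -0.31  0.69] g 0.498
a 0.9 yaw 0.017 shift cm [-0.    1.05  9.09] n>= 2.0 j1,j7 [ 0.87 -0.01]
[ 0.44742136 -0.16629444  0.04259531] 334.6598039215686
```

View pics/s10a.png

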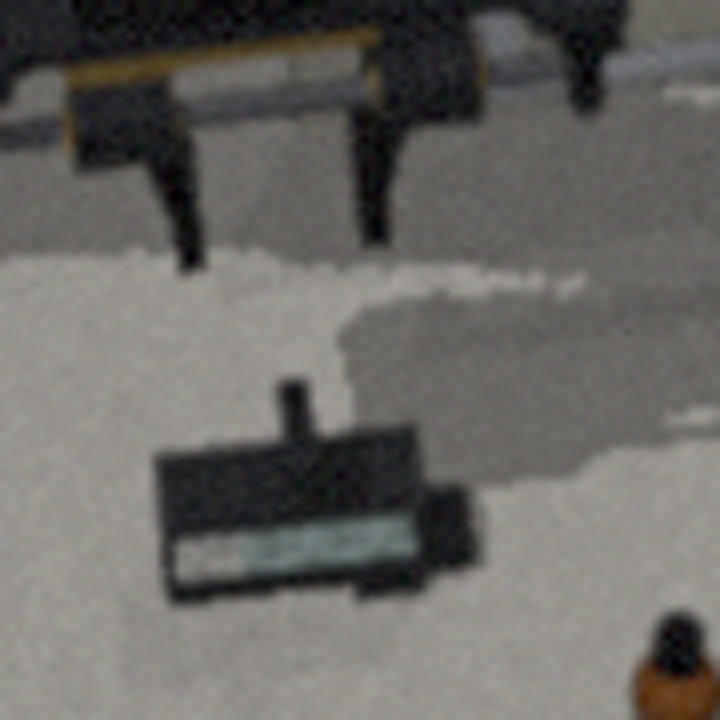

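View pics/s10d.png

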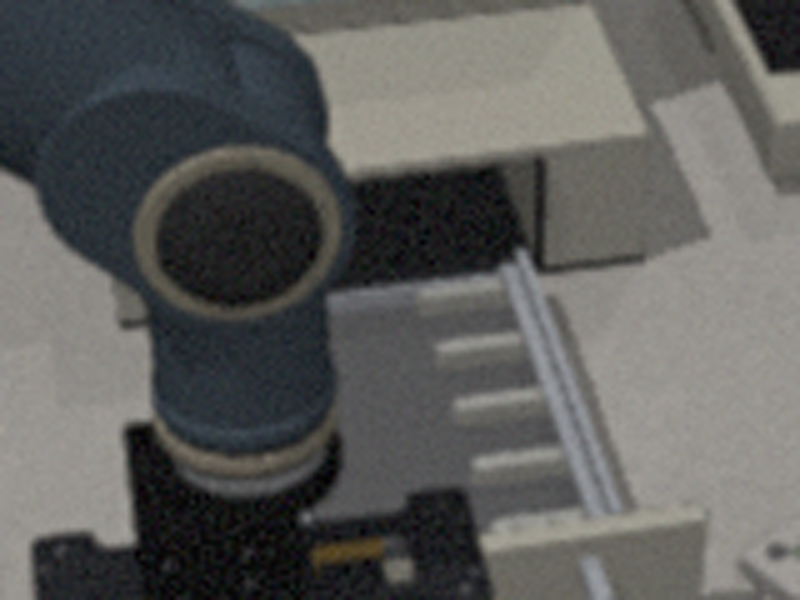

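```bash
python3 -c "
from h import *
S=lambda a,b:(220+a/5,120+b/5)
n=onz('side',[S(419,297),S(436,350),S(454,404),S(472,462)],.0295);print(n.round(4))
print(onz('side',[S(419,310),S(436,365),S(454,418),S(472,476)],.016).round(4))
plan([.4413,-.1658,.041],1.5)
"
```

```text
[[0.5648 0.2952 0.0295]
 [0.5683 0.2422 0.0295]
 [0.572  0.1907 0.0295]
 [0.5751 0.1383 0.0295]]
[[0.5651 0.2994 0.016 ]
 [0.5684 0.2444 0.016 ]
 [0.5724 0.1938 0.016 ]
 [0.5755 0.1412 0.016 ]]
t 17.65 tcp [ 0.4423 -0.1559  0.0966] x [1.    0.03  0.001] z [ 0.001 -0.001 -1.   ] F [-1.11 -0.9  -0.2 ] g 0.499
a 1.5 yaw 0.004 shift cm [-0.13  0.99  9.13] n>= 2.0 j1,j7 [ 0.87 -0.01]
```

>>> apply_moves --plan '[[0.5,[-0.1,1,0.5],0],[0.5,[0,0,2.5],0],[0.5,[0,0,2.5],0],[0.5,[0,0,2],0],[0.5,[0,0,1.2],0],[0.5,[0,0,0.4],0],[0.5,[0,0,0],0]]'

```text
time: 18.35
tcp_pos: [0.4417, -0.1668, 0.0049]
tcp_rot: [-3.141, -0.044, 0.0]
ft_force: [-0.0, 0.4, -0.4]
grip_width: 0.502
```

```bash
python3 -c "
from h import *
plan([.4413,-.1658,.041],1.5)
s=viewer.capture('side')
crop(s,240,240,330,330,8,'pics/s11a.png')"
```

```text
t 18.35 tcp [ 0.4417 -0.1668  0.0049] x [ 1.     0.028 -0.   ] z [-0.  0. -1.] F [-0.02  0.43 -0.45] g 0.502
a 1.5 yaw 0.002 shift cm [-0.04 -0.1  -0.04] n>= 1.0 j1,j7 [ 0.79 -0.14]
```

View pics/s11a.png

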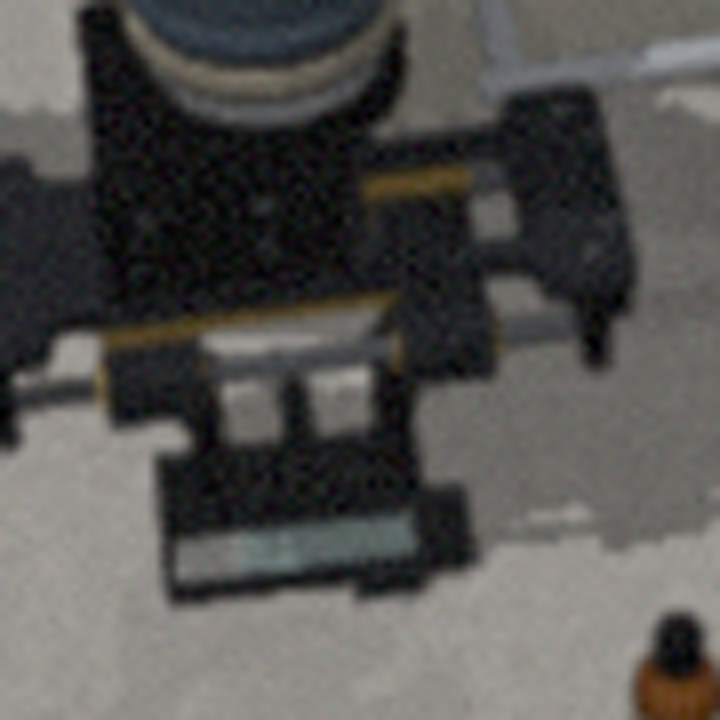

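>>> apply_moves --plan '[[0,[0,-0.1,0],0],[0,[0,0,0],0],[0,[0,0,0],0],[0,[0,0,0],0],[0,[0,0,0],0],[0,[0,0,0],0]]'

```text
time: 19.0
tcp_pos: [0.4413, -0.1654, 0.0052]
tcp_rot: [3.141, 0.046, -0.0]
ft_force: [-0.5, 0.0, 2.7]
grip_width: 0.112
```

>>> apply_moves --plan '[[0,[0,0,-1],0],[0,[0,0,-3],0],[0,[0,0,-3],0],[0,[0,0,-3],0],[0,[0,0,-1],0]]'

```text
time: 19.5
tcp_pos: [0.4432, -0.1655, 0.118]
tcp_rot: [3.139, 0.046, 0.008]
ft_force: [0.6, -1.0, -1.8]
grip_width: 0.11
```

```bash
python3 -c "
from h import *
import numpy as np
e=np.array([.9982,.0593]);f=np.array([-.0593,.9982])
b2=np.array([.5936,.1655])
for k in range(5):
  b=b2+(k-2)*.054*f; print(k,b.round(4),'fin at -55:',(b-.061*e).round(4))
p=b2+.108*f-.061*e
plan([p[0],p[1],.155],3.4)"
```

```text
0 [0.6    0.0577] fin at -55: [0.5391 0.0541]
1 [0.5968 0.1116] fin at -55: [0.5359 0.108 ]
2 [0.5936 0.1655] fin at -55: [0.5327 0.1619]
3 [0.5904 0.2194] fin at -55: [0.5295 0.2158]
4 [0.5872 0.2733] fin at -55: [0.5263 0.2697]
t 19.5 tcp [ 0.4432 -0.1655  0.118 ] x [1.    0.029 0.005] z [ 0.005 -0.002 -1.   ] F [ 0.64 -1.02 -1.84] g 0.11
a 3.4 yaw -0.03 shift cm [ 10.88 -42.95  -0.13] n>= 9.0 j1,j7 [0.91 0.03]
```

>>> apply_moves --plan '[[0,[0,-1.5,0],-0.03],[0,[1,-4,0],0],[0,[1,-4,0],0],[0,[1,-4,0],0],[0,[1,-4,0],0],[0,[1,-4,0],0],[0,[1,-4,0],0],[0,[1,-4,0],0]]'

```text
time: 20.3
tcp_pos: [0.4923, 0.1356, 0.1132]
tcp_rot: [3.14, 0.096, -0.005]
ft_force: [1.0, -0.8, -1.2]
grip_width: 0.112
```

>>> apply_moves --plan '[[0,[1,-4,0],0],[0,[1,-4,0],0],[0,[1,-3,0],0],[0,[0.9,-1.5,0],0],[0,[0,0,0],0],[0,[0,0,0],0],[0,[0,0,0],0]]'

```text
time: 21.0
tcp_pos: [0.5247, 0.259, 0.1139]
tcp_rot: [3.138, 0.092, -0.003]
ft_force: [-0.4, -0.5, -1.6]
grip_width: 0.112
```

```bash
python3 -c "
from h import *
plan([.5263,.2697,.1569],3.4)"
```

```text
t 21.0 tcp [0.5247 0.259  0.1139] x [ 0.998  0.059 -0.002] z [-0.002 -0.002 -1.   ] F [-0.4  -0.52 -1.59] g 0.112
a 3.4 yaw -0.001 shift cm [ 0.22 -1.06 -0.73] n>= 1.0 j1,j7 [ 0.05 -0.85]
```

>>> apply_moves --plan '[[0,[0.2,-1.05,0],0],[0,[0,0,2],0],[0,[0,0,2.5],0],[0,[0,0,2],0],[0,[0,0,0],0],[0,[0,0,0],0],[0,[0,0,0],0]]'

```text
time: 21.7
tcp_pos: [0.5281, 0.2718, 0.0515]
tcp_rot: [-3.139, -0.092, -0.003]
ft_force: [-1.3, 0.4, -1.0]
grip_width: 0.112
```

```bash
cat >> h.py <<'E'
E_=np.array([.9982,.0593]);F_=np.array([-.0593,.9982]);B2=np.array([.5936,.1655])
def bay(k,x=0): return B2+(k-2)*.054*F_+x*E_
def look(k,name,z0):
    """fit held mag near bay k, at bottom height z0; print pose in bay frame (side)"""
    s=viewer.capture('side'); o,M=st(); T=o['tcp_pos']
    a=np.arctan2(M[1,0],M[0,0]); 
    if abs(a)>1.6: a-=np.pi*np.sign(a)
    g=(T[0]+.006*np.cos(a),T[1]+.006*np.sin(a),a)
    c=(proj('side',[g[0],g[1],z0+.03])[0]).astype(int); x0,y0=c-[45,40]
    over(s,'side',[g],x0,y0,x0+90,y0+75,8,name,z0)
    d=np.array(g[:2])-bay(k); print('tool-predicted in bay',(d@E_*1e3).round(1),(d@F_*1e3).round(1))
    return s,g
E
python3 -c "
from h import *
plan([.5263,.2697,.0569],3.4)
o,M=st();z0=o['tcp_pos'][2]+.0357-.0409;print(z0)
s,g=look(4,'pics/s12.png',z0)"
```

```text
t 21.7 tcp [0.5281 0.2718 0.0515] x [0.998 0.059 0.002] z [ 0.002  0.001 -1.   ] F [-1.29  0.35 -0.99] g 0.112
a 3.4 yaw -0.001 shift cm [-0.19  0.2   3.03] n>= 1.0 j1,j7 [-0.01 -0.92]
t 21.7 tcp [0.5281 0.2718 0.0515] x [0.998 0.059 0.002] z [ 0.002  0.001 -1.   ] F [-1.29  0.35 -0.99] g 0.112
0.04625117883325989
t 21.75 tcp [0.5281 0.2717 0.0515] x [0.998 0.059 0.002] z [ 0.002  0.001 -1.   ] F [-0.63  0.47 -1.67] g 0.112
tool-predicted in bay -53.0 1.9
```

View pics/s12.png

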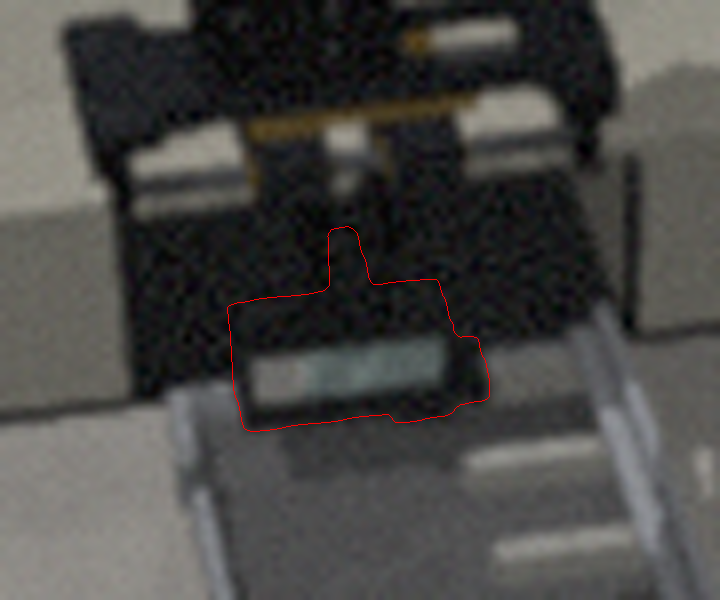

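>>> apply_moves --plan '[[0,[-0.2,0.2,1],0],[0,[0,0,1],0],[0,[0,0,0],0],[0,[0,0,0],0]]'

```text
time: 22.15
tcp_pos: [0.525, 0.2687, 0.0295]
tcp_rot: [3.14, 0.093, -0.001]
ft_force: [0.0, -0.1, -2.1]
grip_width: 0.11
```

```bash
python3 -c "
from h import *
plan([.5263,.2697,.0569],3.4)
o,M=st();z0=o['tcp_pos'][2]+.0357-.0409;print(z0)
s,g=look(4,'pics/s13.png',z0)"
```

```text
t 22.15 tcp [0.525  0.2687 0.0295] x [ 0.998  0.059 -0.001] z [-0.001 -0.    -1.   ] F [ 0.04 -0.05 -2.15] g 0.11
a 3.4 yaw -0.0 shift cm [ 0.13 -0.09  0.83] n>= 1.0 j1,j7 [-0.02 -0.94]
t 22.15 tcp [0.525  0.2687 0.0295] x [ 0.998  0.059 -0.001] z [-0.001 -0.    -1.   ] F [ 0.04 -0.05 -2.15] g 0.11
0.024318313772285514
t 22.2 tcp [0.5253 0.269  0.0299] x [ 0.998  0.059 -0.   ] z [-0.  0. -1.] F [ 0.65 -0.45 -1.5 ] g 0.114
tool-predicted in bay -56.0 -0.6
```

View pics/s13.png

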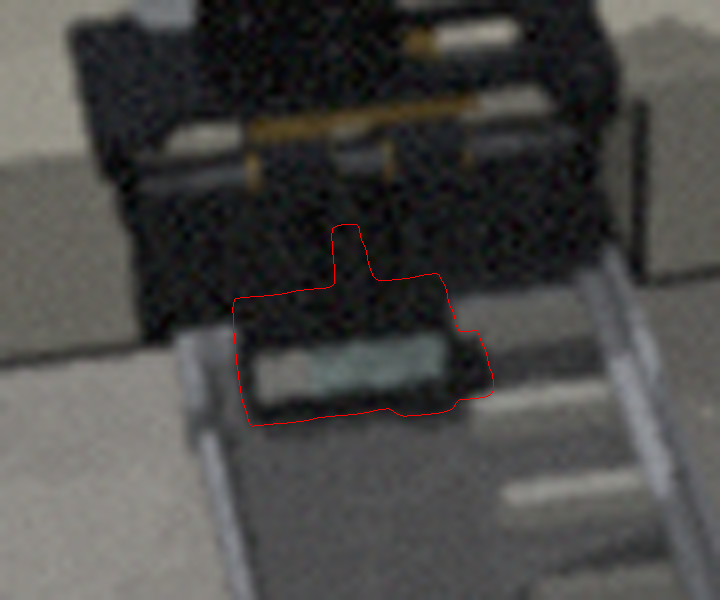

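>>> apply_moves --plan '[[0,[0,0,0.4],0],[0,[0,0,0.3],0],[0,[0,0,0.1],0],[0,[0,0,0],0],[0,[0,0,0],0]]'

```text
time: 22.7
tcp_pos: [0.5254, 0.269, 0.0221]
tcp_rot: [-3.14, -0.093, -0.0]
ft_force: [-0.1, -0.4, -0.9]
grip_width: 0.107
```

>>> apply_moves --plan '[[0,[0.4,0,0],0],[0,[0.5,0,0],0],[0,[0.5,0,0],0],[0,[0.5,0,0],0]]'

```text
time: 23.1
tcp_pos: [0.5431, 0.2716, 0.022]
tcp_rot: [-3.139, -0.094, 0.003]
ft_force: [-5.5, 3.2, -1.7]
grip_width: 0.113
```

```bash
python3 -c "
from h import *
o,M=st();z0=o['tcp_pos'][2]+.0357-.0409;print(z0)
s,g=look(4,'pics/s14.png',z0)"
```

```text
t 23.1 tcp [0.5431 0.2716 0.022 ] x [ 0.998  0.06  -0.002] z [-0.002  0.002 -1.   ] F [-5.45  3.21 -1.71] g 0.113
0.016771932327350386
t 23.15 tcp [0.5443 0.2715 0.0219] x [ 0.998  0.059 -0.001] z [-0.001  0.002 -1.   ] F [-1.7   3.7  -2.99] g 0.113
tool-predicted in bay -36.9 0.8
```

View pics/s14.png

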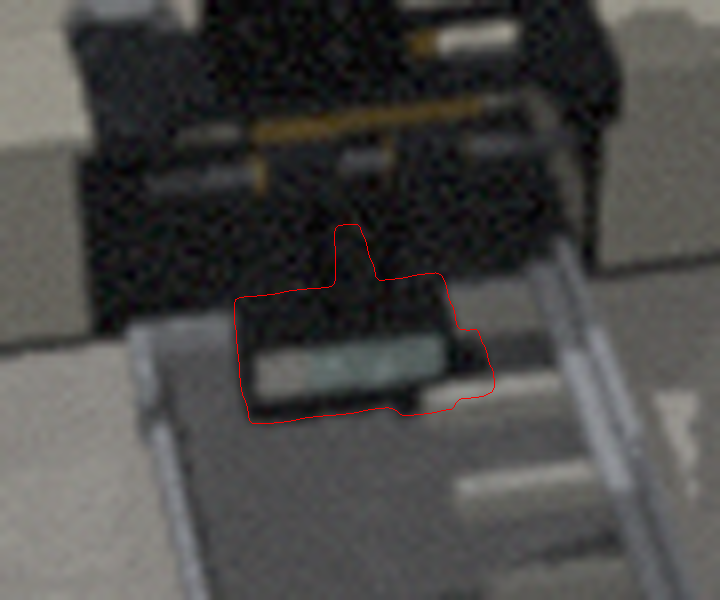

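>>> apply_moves --plan '[[0,[0.5,0,0],0],[0,[0.5,0,0],0],[0,[0.5,0,0],0]]'

```text
time: 23.45
tcp_pos: [0.5594, 0.2724, 0.0223]
tcp_rot: [-3.138, -0.095, -0.001]
ft_force: [-2.5, 3.9, -2.3]
grip_width: 0.115
```

>>> apply_moves --plan '[[0,[0.5,0,0],0],[0,[0.5,0,0],0],[0,[0.3,0,0],0]]'

```text
time: 23.75
tcp_pos: [0.5727, 0.2732, 0.0223]
tcp_rot: [-3.138, -0.093, -0.0]
ft_force: [-3.1, 4.7, -1.9]
grip_width: 0.114
```

```bash
python3 -c "
from h import *
o,M=st();z0=o['tcp_pos'][2]+.0357-.0409;print(z0)
s,g=look(4,'pics/s15.png',z0)"
```

```text
t 23.75 tcp [0.5727 0.2732 0.0223] x [0.998 0.059 0.   ] z [ 0.     0.002 -1.   ] F [-3.06  4.73 -1.86] g 0.114
0.017068336660752997
t 23.8 tcp [0.5731 0.2732 0.0223] x [0.998 0.059 0.001] z [ 0.001  0.003 -1.   ] F [-3.54  4.62 -2.15] g 0.115
tool-predicted in bay -8.1 0.8
```

View pics/s15.png

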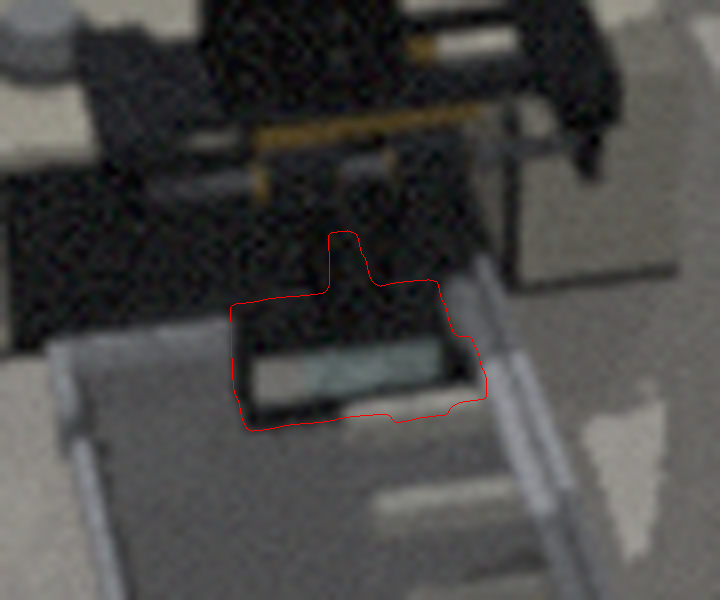

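>>> apply_moves --plan '[[0,[0.2,0,0],0],[0,[0.2,0,0],0],[0,[0.1,0,0],0],[0,[0,0,0],0]]'

```text
time: 24.2
tcp_pos: [0.5777, 0.2732, 0.0222]
tcp_rot: [-3.138, -0.093, -0.001]
ft_force: [-2.6, 3.9, -2.1]
grip_width: 0.115
```

>>> apply_moves --plan '[[0,[0.2,0,0],0],[0,[0.1,0,0],0],[0,[0,0,0],0]]'

```text
time: 24.5
tcp_pos: [0.5792, 0.2733, 0.0222]
tcp_rot: [-3.139, -0.093, 0.003]
ft_force: [-4.5, 3.5, -0.2]
grip_width: 0.116
```

>>> apply_moves --plan '[[0,[0.2,0,0],0],[0,[0.1,0,0],0],[0,[0,0,0],0]]'

```text
time: 24.8
tcp_pos: [0.5794, 0.2734, 0.0222]
tcp_rot: [3.139, 0.095, -0.01]
ft_force: [-11.3, 3.1, 4.6]
grip_width: 0.111
```

>>> apply_moves --plan '[[0,[0.2,0,0],0],[0,[0.1,0,0],0],[0,[0,0,0],0]]'

```text
time: 25.1
tcp_pos: [0.5795, 0.2734, 0.0222]
tcp_rot: [3.138, 0.096, -0.018]
ft_force: [-16.1, 0.9, 9.4]
grip_width: 0.111
```

>>> apply_moves --plan '[[0,[-0.2,0,0],0],[0,[-0.2,0,0],0],[0,[-0.2,0,0],0],[0,[0,0,0],0]]'

```text
time: 25.5
tcp_pos: [0.5793, 0.2733, 0.022]
tcp_rot: [-3.139, -0.094, 0.002]
ft_force: [-5.2, 3.9, -2.0]
grip_width: 0.109
```

>>> apply_moves --plan '[[0,[-0.2,0,0],0],[0,[-0.1,0,0],0],[0,[0,0,0],0]]'

```text
time: 25.8
tcp_pos: [0.579, 0.2732, 0.0224]
tcp_rot: [-3.137, -0.093, -0.005]
ft_force: [-0.1, 6.0, -4.8]
grip_width: 0.112
```

>>> apply_moves --plan '[[0,[-0.2,0,0],0],[0,[-0.2,0,0],0],[0,[0,0,0],0]]'

```text
time: 26.1
tcp_pos: [0.5768, 0.2731, 0.0231]
tcp_rot: [-3.137, -0.093, -0.011]
ft_force: [2.3, 5.2, -3.0]
grip_width: 0.112
```

>>> apply_moves --plan '[[0,[-0.2,0,0],0],[0,[-0.2,0,0],0],[0,[0,0,0],0]]'

```text
time: 26.4
tcp_pos: [0.5761, 0.2725, 0.0234]
tcp_rot: [-3.136, -0.092, -0.019]
ft_force: [9.1, 6.4, -6.9]
grip_width: 0.117
```

>>> apply_moves --plan '[[0,[0.4,0,0],0],[0,[0.4,0,0],0],[0,[0,0,0],0],[0.5,[0,0,0],0],[0.5,[0,0,0],0],[0.5,[0,0,0],0],[0.5,[0,0,-2],0],[0.5,[0,0,-4],0]]'

```text
time: 27.2
tcp_pos: [0.5757, 0.2691, 0.0795]
tcp_rot: [3.136, 0.091, -0.009]
ft_force: [-0.5, 0.2, 0.1]
grip_width: 0.456
```

```bash
python3 -c "
from h import *
plan([.4573,-.3158,.155],-8.8)
s=viewer.capture('side')
q,f=fit({'side':s},(.5872,.2733,.059),.016,R0=26);d=q[:2]-bay(4);print(q.round(4),f,d@E_,d@F_)
crop(s,240,120,350,215,7,'pics/s16.png')
over(s,'side',[(.5872,.2733,.059)],240,120,350,215,7,'pics/s16.png',.016)
"
```

```text
t 27.2 tcp [0.5757 0.2691 0.0795] x [ 0.998  0.058 -0.006] z [-0.006 -0.005 -1.   ] F [-0.54  0.21  0.11] g 0.456
a -8.8 yaw 0.212 shift cm [-2.75 59.61 -3.98] n>= 12.0 j1,j7 [ 0.01 -0.85]
[0.5828 0.2842 0.2785] 439.457460443531 -0.003693406966957232 0.011122240170096845
```

View pics/s16.png

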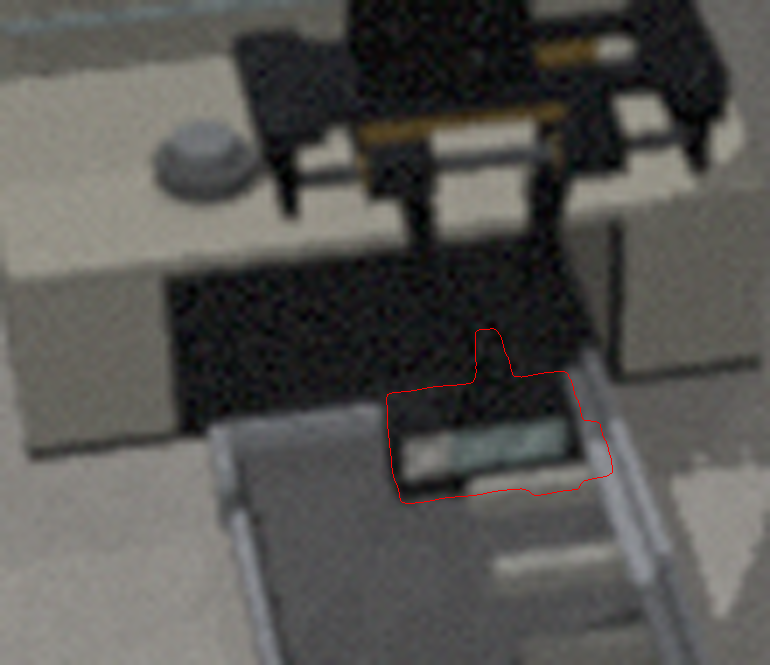

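>>> apply_moves --plan '[[0.5,[0,0,-4],0],[0.5,[0,0,0],0.106],[0.5,[0,0,0],0.106],[0.5,[-0.2,4.26,0],0],[0.5,[-0.2,4.26,0],0],[0.5,[-0.2,4.26,0],0],[0.5,[-0.2,4.26,0],0],[0.5,[-0.2,4.26,0],0]]'

```text
time: 28.05
tcp_pos: [0.5346, 0.0604, 0.1222]
tcp_rot: [3.131, -0.241, 0.001]
ft_force: [0.7, -0.8, 1.2]
grip_width: 0.5
```

>>> apply_moves --plan '[[0.5,[-0.2,4.26,0],0],[0.5,[-0.2,4.26,0],0],[0.5,[-0.2,4.26,0],0],[0.5,[-0.2,4.26,0],0],[0.5,[-0.2,4.26,0],0],[0.5,[-0.2,4.26,0],0],[0.5,[-0.2,4.26,0],0],[0.5,[-0.2,4,0],0]]'

```text
time: 28.85
tcp_pos: [0.4665, -0.2717, 0.1224]
tcp_rot: [3.13, -0.242, 0.0]
ft_force: [0.2, 1.1, 0.0]
grip_width: 0.5
```

>>> apply_moves --plan '[[0.5,[0,2,0],0],[0.5,[0,0,0],0],[0.5,[0,0,0],0]]'

```text
time: 29.15
tcp_pos: [0.4643, -0.2884, 0.1221]
tcp_rot: [-3.132, 0.241, 0.0]
ft_force: [-0.2, 0.6, -0.4]
grip_width: 0.502
```

```bash
cat >> h.py <<'E'
def grasp_look(g,name):
    s=viewer.capture('side'); q,f=fit({'side':s},g); print('fit',q.round(4),np.degrees(q[2]).round(1),round(f))
    c=proj('side',[q[0],q[1],.02])[0].astype(int); over(s,'side',[q],*(c-[45,50]),*(c+[45,40]),8,name)
    p=[q[0]-.006*np.cos(q[2]),q[1]-.006*np.sin(q[2])]; plan([p[0],p[1],.0409],np.degrees(q[2]))
E
python3 -c "
from h import *
grasp_look((.4639,-.3148,-.15),'pics/b1.png')"
```

```text
fit [ 0.4639 -0.3154 -0.1349] -7.7 380
t 29.2 tcp [ 0.4647 -0.2873  0.1222] x [ 0.989 -0.151  0.   ] z [ 0.  0. -1.] F [0.32 0.14 0.9 ] g 0.501
a -7.73 yaw -0.017 shift cm [-0.3   2.79 11.7 ] n>= 3.0 j1,j7 [1.   0.04]
```

View pics/b1.png

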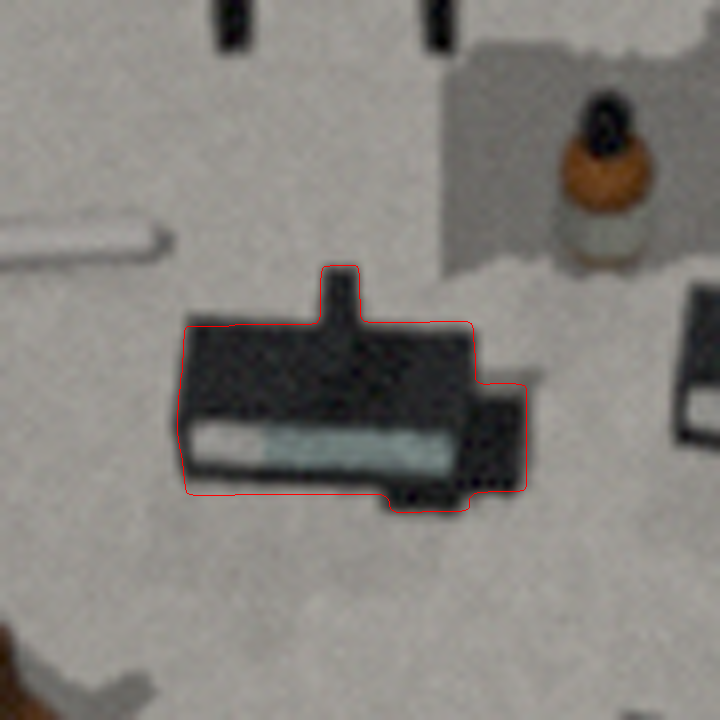

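>>> apply_moves --plan '[[0.5,[-0.2,2.8,1],0],[0.5,[0,0,2.5],0],[0.5,[0,0,3],0],[0.5,[0,0,2.5],0],[0.5,[0,0,1.5],0],[0.5,[0,0,0.6],0],[0.5,[0,0,0.4],0],[0.5,[0,0,0],0]]'

```text
time: 30.0
tcp_pos: [0.4589, -0.3158, 0.0076]
tcp_rot: [3.132, -0.239, 0.001]
ft_force: [-0.4, -0.8, 0.3]
grip_width: 0.502
```

```bash
python3 -c "
from h import *
plan([.4580,-.3146,.0409],-8.7)"
```

```text
t 30.0 tcp [ 0.4589 -0.3158  0.0076] x [ 0.988 -0.152  0.001] z [ 0.001 -0.    -1.   ] F [-0.39 -0.83  0.26] g 0.502
a -8.7 yaw -0.0 shift cm [-0.11 -0.1   0.24] n>= 1.0 j1,j7 [ 0.96 -0.02]
```

>>> apply_moves --plan '[[0.5,[-0.1,-0.1,0.2],0],[0,[0,0,0],0],[0,[0,0,0],0],[0,[0,0,0],0],[0,[0,0,0],0],[0,[0,0,0],0],[0,[0,0,0],0]]'

```text
time: 30.7
tcp_pos: [0.4574, -0.3149, 0.0052]
tcp_rot: [3.132, -0.24, 0.0]
ft_force: [-0.4, -0.8, 1.2]
grip_width: 0.114
```

>>> apply_moves --plan '[[0,[0,0,-1],0],[0,[0,0,-3],0],[0,[0,0,-3.5],0],[0,[0,0,-3.5],0],[0,[0,0,-1],0]]'

```text
time: 31.2
tcp_pos: [0.4597, -0.3156, 0.1291]
tcp_rot: [3.129, -0.24, 0.009]
ft_force: [0.5, -0.8, -1.4]
grip_width: 0.11
```

```bash
python3 -c "
from h import *
p=bay(3,-.061)
plan([p[0],p[1],.155],3.4)"
```

```text
t 31.2 tcp [ 0.4597 -0.3156  0.1291] x [ 0.988 -0.152  0.006] z [ 0.006 -0.004 -1.   ] F [ 0.53 -0.78 -1.44] g 0.11
a 3.4 yaw -0.212 shift cm [ 10.12 -52.63   0.98] n>= 11.0 j1,j7 [1.04 0.09]
```

>>> apply_moves --plan '[[0,[0,0,0],-0.106],[0,[0,0,0],-0.106],[0,[0.78,-4.05,0],0],[0,[0.78,-4.05,0],0],[0,[0.78,-4.05,0],0],[0,[0.78,-4.05,0],0],[0,[0.78,-4.05,0],0],[0,[0.78,-4.05,0],0]]'

```text
time: 32.0
tcp_pos: [0.4889, -0.068, 0.1244]
tcp_rot: [3.14, 0.092, -0.002]
ft_force: [0.2, -0.2, -1.9]
grip_width: 0.115
```

>>> apply_moves --plan '[[0,[0.78,-4.05,0],0],[0,[0.78,-4.05,0],0],[0,[0.78,-4.05,0],0],[0,[0.78,-4.05,0],0],[0,[0.78,-4.05,0],0],[0,[0.78,-4.05,0],0],[0,[0.76,-3,0],0],[0,[0,0,0],0]]'

```text
time: 32.8
tcp_pos: [0.5269, 0.2122, 0.1249]
tcp_rot: [-3.136, -0.104, 0.001]
ft_force: [0.2, 0.5, -1.6]
grip_width: 0.113
```

>>> apply_moves --plan '[[0,[0,0,0],0],[0,[0,0,0],0]]'

```text
time: 33.0
tcp_pos: [0.5276, 0.2044, 0.1242]
tcp_rot: [3.138, 0.09, -0.002]
ft_force: [-0.2, -0.6, -1.7]
grip_width: 0.114
```

```bash
python3 -c "
from h import *
p=bay(3,-.061)
plan([p[0],p[1],.065],3.4)"
```

```text
t 33.0 tcp [0.5276 0.2044 0.1242] x [ 0.998  0.057 -0.002] z [-0.002 -0.002 -1.   ] F [-0.21 -0.6  -1.74] g 0.114
a 3.4 yaw -0.002 shift cm [ 0.26 -1.12  9.49] n>= 2.0 j1,j7 [ 0.16 -0.75]
```

>>> apply_moves --plan '[[0,[0.2,-1,0],0],[0,[0,0,2],0],[0,[0,0,2.5],0],[0,[0,0,2.5],0],[0,[0,0,1.5],0],[0,[0,0,0.6],0],[0,[0,0,0],0],[0,[0,0,0],0]]'

```text
time: 33.8
tcp_pos: [0.5302, 0.2169, 0.035]
tcp_rot: [-3.139, -0.092, -0.003]
ft_force: [0.2, -0.3, -1.6]
grip_width: 0.114
```

```bash
python3 -c "
from h import *
p=bay(3,-.061)
plan([p[0],p[1],.0579],3.4)
o,M=st();z0=o['tcp_pos'][2]+.0357-.0409;print(z0)
s,g=look(3,'pics/b2.png',z0)"
```

```text
t 33.8 tcp [0.5302 0.2169 0.035 ] x [0.998 0.059 0.002] z [ 0.002  0.001 -1.   ] F [ 0.16 -0.31 -1.59] g 0.114
a 3.4 yaw -0.001 shift cm [-0.08  0.11  1.28] n>= 1.0 j1,j7 [ 0.08 -0.86]
t 33.8 tcp [0.5302 0.2169 0.035 ] x [0.998 0.059 0.002] z [ 0.002  0.001 -1.   ] F [ 0.16 -0.31 -1.59] g 0.114
0.02982316925368022
t 33.85 tcp [0.5303 0.217  0.0352] x [0.998 0.059 0.002] z [ 0.002  0.001 -1.   ] F [ 0.03  0.15 -1.85] g 0.112
tool-predicted in bay -54.1 1.1
```

View pics/b2.png

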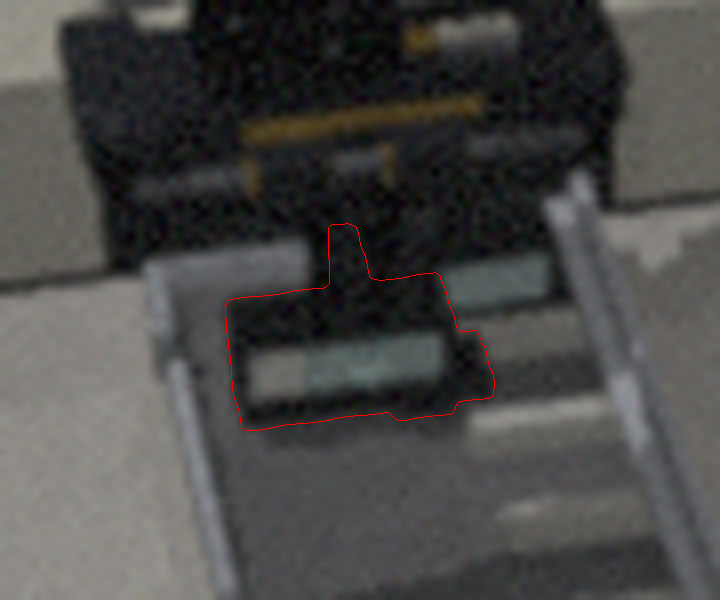

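>>> apply_moves --plan '[[0,[0,0.05,0.5],0],[0,[0,0,0.5],0],[0,[0,0,0.25],0],[0,[0,0,0],0],[0,[0,0,0],0]]'

```text
time: 34.35
tcp_pos: [0.5294, 0.2159, 0.0215]
tcp_rot: [-3.14, -0.093, 0.0]
ft_force: [-0.1, 0.3, -1.2]
grip_width: 0.113
```

>>> apply_moves --plan '[[0,[0.4,0,0],0],[0,[0.5,0,0],0],[0,[0.5,0,0],0],[0,[0.4,0,0],0]]'

```text
time: 34.75
tcp_pos: [0.5466, 0.2175, 0.0213]
tcp_rot: [-3.14, -0.092, 0.004]
ft_force: [-4.6, 1.5, 0.8]
grip_width: 0.113
```

>>> apply_moves --plan '[[0,[0.5,0,0],0],[0,[0.5,0,0],0],[0,[0.5,0,0],0]]'

```text
time: 35.05
tcp_pos: [0.5623, 0.2193, 0.0217]
tcp_rot: [-3.138, -0.095, -0.0]
ft_force: [-1.0, 2.9, -1.4]
grip_width: 0.11
```

>>> apply_moves --plan '[[0,[0.5,0,0],0],[0,[0.5,0,0],0],[0,[0.3,0,0],0]]'

```text
time: 35.35
tcp_pos: [0.576, 0.2189, 0.0215]
tcp_rot: [-3.14, -0.092, -0.0]
ft_force: [-1.3, 2.7, -2.0]
grip_width: 0.115
```

```bash
python3 -c "
from h import *
o,M=st();z0=o['tcp_pos'][2]+.0357-.0409;print(z0)
s,g=look(3,'pics/b3.png',z0)"
```

```text
t 35.35 tcp [0.576  0.2189 0.0215] x [0.998 0.059 0.   ] z [ 0.     0.001 -1.   ] F [-1.33  2.69 -1.97] g 0.115
0.016318286403515986
t 35.4 tcp [0.5764 0.2189 0.0215] x [0.998 0.058 0.001] z [ 0.001  0.001 -1.   ] F [-1.25  2.68 -2.57] g 0.117
tool-predicted in bay -8.0 0.3
```

View pics/b3.png

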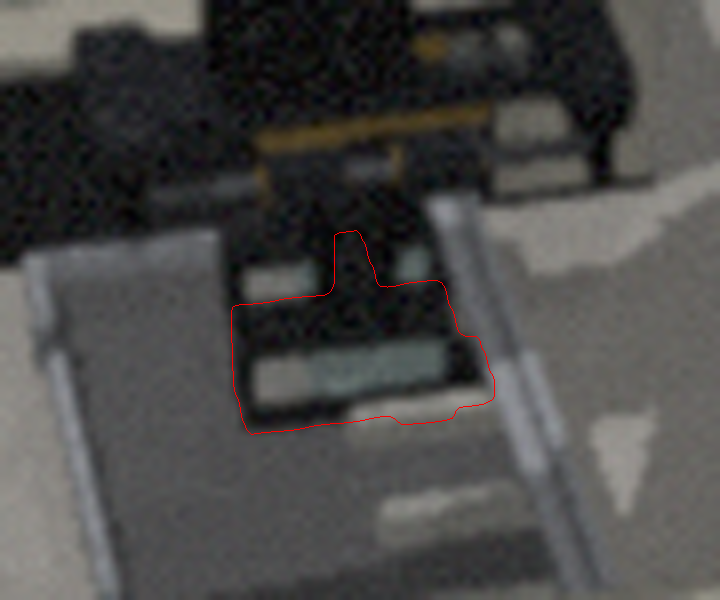

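>>> apply_moves --plan '[[0,[0.2,0,0],0],[0,[0.2,0,0],0],[0,[0.2,0,0],0],[0,[0,0,0],0]]'

```text
time: 35.8
tcp_pos: [0.5823, 0.218, 0.0216]
tcp_rot: [3.139, 0.092, 0.002]
ft_force: [0.2, 1.4, -1.2]
grip_width: 0.11
```

>>> apply_moves --plan '[[0,[0.2,0,0],0],[0,[0.2,0,0],0],[0,[0,0,0],0]]'

```text
time: 36.1
tcp_pos: [0.5825, 0.2182, 0.0214]
tcp_rot: [3.137, 0.093, -0.009]
ft_force: [-7.3, -0.6, 4.2]
grip_width: 0.114
```

>>> apply_moves --plan '[[0,[0.2,0,0],0],[0,[0.1,0,0],0],[0,[0,0,0],0]]'

```text
time: 36.4
tcp_pos: [0.5826, 0.2188, 0.0216]
tcp_rot: [3.136, 0.094, -0.016]
ft_force: [-13.7, -1.3, 9.3]
grip_width: 0.111
```

>>> apply_moves --plan '[[0,[-0.4,0,0],0],[0,[-0.4,0,0],0],[0,[-0.4,0,0],0],[0,[-0.3,0,0],0],[0,[0,0,0],0]]'

```text
time: 36.9
tcp_pos: [0.5796, 0.2182, 0.0224]
tcp_rot: [-3.138, -0.091, -0.018]
ft_force: [10.0, 1.5, -8.6]
grip_width: 0.115
```

>>> apply_moves --plan '[[0,[0.4,0,0],0],[0,[0.2,0,0],0],[0,[0,0,0],0],[0.5,[0,0,0],0],[0.5,[0,0,0],0],[0.5,[0,0,0],0],[0.5,[0,0,-2],0],[0.5,[0,0,-4],0]]'

```text
time: 37.7
tcp_pos: [0.5768, 0.2172, 0.0792]
tcp_rot: [3.137, 0.093, -0.011]
ft_force: [0.3, -0.4, -0.6]
grip_width: 0.456
```

```bash
python3 -c "
from h import *
plan([.5947,-.3268,.155],-16.6)
s=viewer.capture('side')
over(s,'side',[(*bay(3),.059)],240,120,350,215,7,'pics/b4.png',.016)
cv2.imwrite('pics/s17.png',s[:,:,::-1])
"
```

```text
t 37.7 tcp [0.5768 0.2172 0.0792] x [ 0.998  0.059 -0.007] z [-0.007 -0.003 -1.   ] F [ 0.31 -0.44 -0.58] g 0.456
a -16.6 yaw 0.349 shift cm [17.26 51.62 -4.01] n>= 11.0 j1,j7 [ 0.1  -0.77]
```

View pics/b4.png

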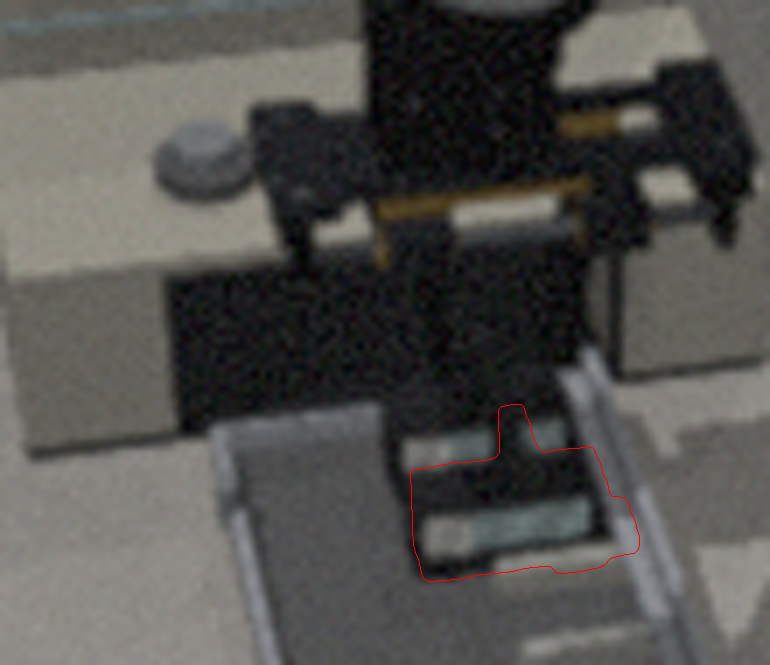

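View pics/s17.png

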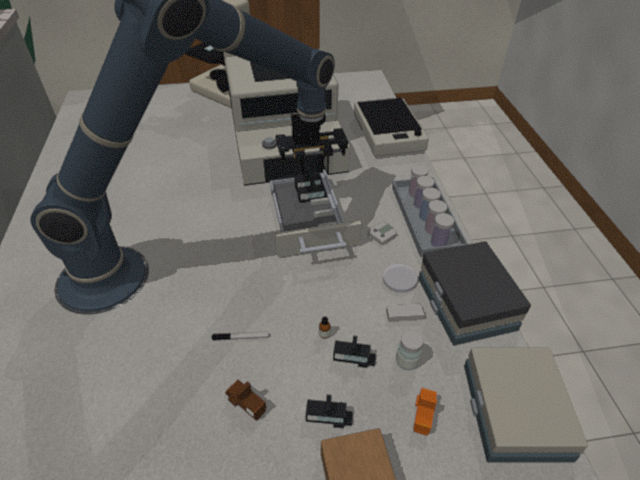

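>>> apply_moves --plan '[[0.5,[0,0,-4],0],[0.5,[0,0,0],0.116],[0.5,[0,0,0],0.116],[0.5,[0,0,0],0.116],[0.5,[1.3,3.9,0],0],[0.5,[1.3,3.9,0],0],[0.5,[1.3,3.9,0],0],[0.5,[1.3,3.9,0],0]]'

```text
time: 38.55
tcp_pos: [0.5845, 0.0531, 0.1217]
tcp_rot: [3.109, -0.451, 0.001]
ft_force: [0.5, -0.2, -0.3]
grip_width: 0.499
```

>>> apply_moves --plan '[[0.5,[1.3,3.9,0],0],[0.5,[1.3,3.9,0],0],[0.5,[1.3,3.9,0],0],[0.5,[1.3,3.9,0],0],[0.5,[1.3,3.9,0],0],[0.5,[1.3,3.9,0],0],[0.5,[1.3,3.9,0],0],[0.5,[1,2.5,0],0]]'

```text
time: 39.35
tcp_pos: [0.5957, -0.2642, 0.1214]
tcp_rot: [3.106, -0.458, -0.001]
ft_force: [0.9, 0.1, 0.8]
grip_width: 0.5
```

>>> apply_moves --plan '[[0.5,[0,0,0],0],[0.5,[0,0,0],0]]'

```text
time: 39.55
tcp_pos: [0.5963, -0.2599, 0.1213]
tcp_rot: [-3.108, 0.454, 0.001]
ft_force: [0.3, 1.2, -0.2]
grip_width: 0.502
```

```bash
python3 -c "
from h import *
grasp_look((.6004,-.3284,-.29),'pics/c1.png')"
```

```text
fit [ 0.6004 -0.3284 -0.29  ] -16.6 395
t 39.6 tcp [ 0.5967 -0.2584  0.1216] x [ 0.959 -0.284 -0.   ] z [ 0.     0.001 -1.   ] F [-0.28  1.56  0.58] g 0.499
a -16.62 yaw 0.002 shift cm [ 1.76  6.6  11.64] n>= 3.0 j1,j7 [ 0.77 -0.24]
```

View pics/c1.png

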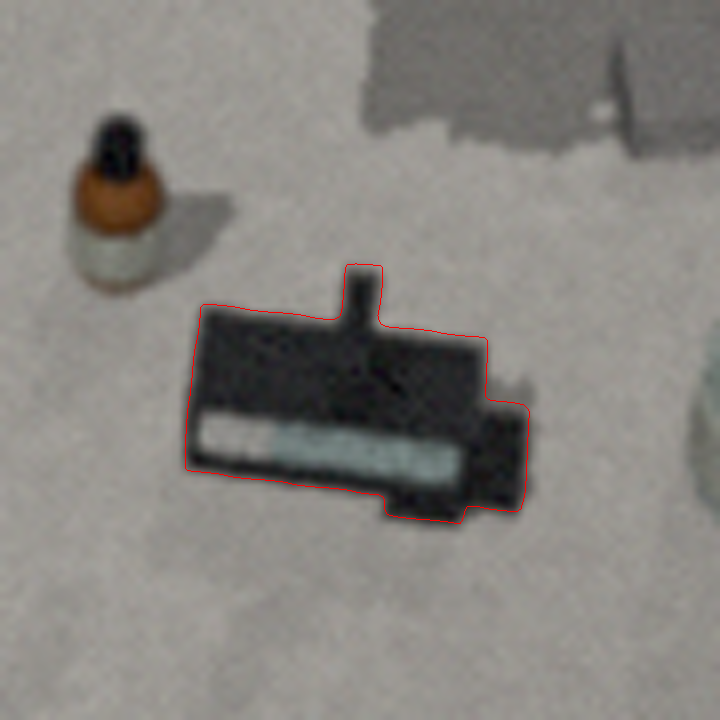

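>>> apply_moves --plan '[[0.5,[0.9,3.3,0],0],[0.5,[0.8,3.3,1],0],[0.5,[0,0,3],0],[0.5,[0,0,3],0],[0.5,[0,0,2.5],0],[0.5,[0,0,1.2],0],[0.5,[0,0,0],0],[0.5,[0,0,0],0]]'

```text
time: 40.4
tcp_pos: [0.5953, -0.3273, 0.0158]
tcp_rot: [3.109, -0.45, 0.003]
ft_force: [0.2, -0.4, -0.1]
grip_width: 0.502
```

```bash
python3 -c "
from h import *
plan([.5947,-.3269,.0409],-16.6)"
```

```text
t 40.4 tcp [ 0.5953 -0.3273  0.0158] x [ 0.959 -0.284  0.002] z [ 0.002 -0.    -1.   ] F [ 0.23 -0.37 -0.11] g 0.502
a -16.6 yaw 0.002 shift cm [-0.07 -0.02  1.06] n>= 1.0 j1,j7 [ 0.81 -0.2 ]
```

>>> apply_moves --plan '[[0.5,[0,0,0.6],0],[0.5,[0,0,0.45],0],[0,[0,0,0],0],[0,[0,0,0],0],[0,[0,0,0],0],[0,[0,0,0],0],[0,[0,0,0],0],[0,[0,0,0],0]]'

```text
time: 41.2
tcp_pos: [0.5942, -0.3281, 0.0042]
tcp_rot: [3.109, -0.452, 0.0]
ft_force: [0.3, 0.1, 0.9]
grip_width: 0.115
```

>>> apply_moves --plan '[[0,[0,0,-1],0],[0,[0,0,-3],0],[0,[0,0,-3.5],0],[0,[0,0,-3.5],0],[0,[0,0,-1],0]]'

```text
time: 41.7
tcp_pos: [0.5968, -0.3286, 0.1291]
tcp_rot: [3.107, -0.452, 0.012]
ft_force: [0.6, -0.8, -1.2]
grip_width: 0.114
```

```bash
python3 -c "
from h import *
p=bay(2,-.061)
plan([p[0],p[1],.16],3.4)"
```

```text
t 41.7 tcp [ 0.5968 -0.3286  0.1291] x [ 0.959 -0.285  0.008] z [ 0.007 -0.003 -1.   ] F [ 0.55 -0.84 -1.23] g 0.114
a 3.4 yaw -0.348 shift cm [ -3.49 -49.34   0.48] n>= 10.0 j1,j7 [ 0.85 -0.14]
```

>>> apply_moves --plan '[[0,[0,0,0],-0.116],[0,[0,0,0],-0.116],[0,[0,0,0],-0.116],[0,[-0.3,-4,0],0],[0,[-0.3,-4.2,0],0],[0,[-0.3,-4.2,0],0],[0,[-0.3,-4.2,0],0],[0,[-0.3,-4.2,0],0]]'

```text
time: 42.5
tcp_pos: [0.5657, -0.1198, 0.1234]
tcp_rot: [-3.14, -0.092, 0.002]
ft_force: [0.7, -0.3, -1.9]
grip_width: 0.113
```

>>> apply_moves --plan '[[0,[-0.3,-4.2,0],0],[0,[-0.3,-4.2,0],0],[0,[-0.3,-4.2,0],0],[0,[-0.3,-4.2,0],0],[0,[-0.3,-4.2,0],0],[0,[-0.3,-3,0],0],[0,[-0.2,-2,0],0],[0,[0,-1,0],0]]'

```text
time: 43.3
tcp_pos: [0.5296, 0.1494, 0.1237]
tcp_rot: [-3.14, -0.099, 0.002]
ft_force: [0.8, 0.1, -1.2]
grip_width: 0.11
```

>>> apply_moves --plan '[[0,[0,0,0],0],[0,[0,0,0],0],[0,[0,0,0],0]]'

```text
time: 43.6
tcp_pos: [0.5314, 0.1451, 0.1237]
tcp_rot: [3.139, 0.088, -0.001]
ft_force: [-0.4, 0.1, -1.2]
grip_width: 0.108
```

```bash
python3 -c "
from h import *
p=bay(2,-.061)
plan([p[0],p[1],.064],3.4)"
```

```text
t 43.6 tcp [0.5314 0.1451 0.1237] x [ 0.998  0.056 -0.001] z [-0.    -0.001 -1.   ] F [-0.41  0.06 -1.24] g 0.108
a 3.4 yaw -0.003 shift cm [ 0.23 -1.67  9.54] n>= 2.0 j1,j7 [ 0.27 -0.64]
```

>>> apply_moves --plan '[[0,[0.1,-1.6,0],0],[0,[0,0,2],0],[0,[0,0,2.5],0],[0,[0,0,2.5],0],[0,[0,0,1.5],0],[0,[0,0,0.8],0],[0,[0,0,0],0],[0,[0,0,0],0]]'

```text
time: 44.4
tcp_pos: [0.5318, 0.1633, 0.0318]
tcp_rot: [-3.14, -0.092, -0.002]
ft_force: [-0.1, 0.4, -1.0]
grip_width: 0.112
```

```bash
python3 -c "
from h import *
p=bay(2,-.061)
plan([p[0],p[1],.0569],3.4)
o,M=st();z0=o['tcp_pos'][2]+.0357-.0399;print(z0)
s,g=look(2,'pics/c2.png',z0)"
```

```text
t 44.4 tcp [0.5318 0.1633 0.0318] x [0.998 0.059 0.001] z [ 0.001  0.001 -1.   ] F [-0.09  0.39 -0.95] g 0.112
a 3.4 yaw -0.001 shift cm [0.08 0.14 1.06] n>= 1.0 j1,j7 [ 0.17 -0.77]
t 44.4 tcp [0.5318 0.1633 0.0318] x [0.998 0.059 0.001] z [ 0.001  0.001 -1.   ] F [-0.09  0.39 -0.95] g 0.112
0.02762526591612046
t 44.45 tcp [0.532  0.1634 0.0321] x [0.998 0.059 0.002] z [ 0.002  0.001 -1.   ] F [-0.17 -0.22 -1.51] g 0.111
tool-predicted in bay -55.7 1.6
```

View pics/c2.png

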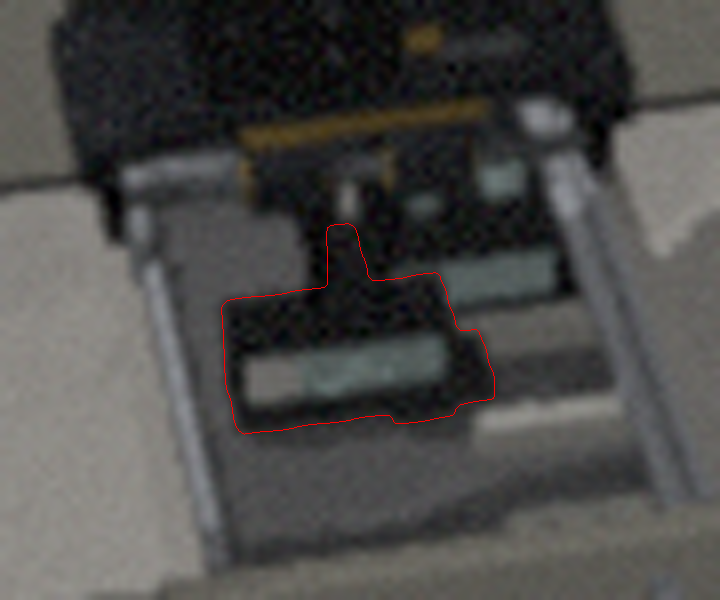

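>>> apply_moves --plan '[[0,[0,0.18,0.5],0],[0,[0,0,0.4],0],[0,[0,0,0.2],0],[0,[0,0,0],0],[0,[0,0,0],0]]'

```text
time: 44.95
tcp_pos: [0.5313, 0.1615, 0.0201]
tcp_rot: [-3.14, -0.093, -0.001]
ft_force: [0.4, -0.4, -0.4]
grip_width: 0.114
```

>>> apply_moves --plan '[[0,[0.4,0,0],0],[0,[0.5,0,0],0],[0,[0.5,0,0],0],[0,[0.4,0,0],0]]'

```text
time: 45.35
tcp_pos: [0.5472, 0.1629, 0.0202]
tcp_rot: [3.14, 0.092, -0.007]
ft_force: [-13.0, 1.0, 13.0]
grip_width: 0.113
```

>>> apply_moves --plan '[[0,[0.5,0,0],0],[0,[0.5,0,0],0],[0,[0.5,0,0],0]]'

```text
time: 45.65
tcp_pos: [0.5606, 0.1653, 0.0204]
tcp_rot: [-3.14, -0.096, 0.008]
ft_force: [-3.1, 2.2, -0.4]
grip_width: 0.113
```

>>> apply_moves --plan '[[0,[0.5,0,0],0],[0,[0.5,0,0],0],[0,[0.3,0,0],0]]'

```text
time: 45.95
tcp_pos: [0.5767, 0.1655, 0.0202]
tcp_rot: [-3.139, -0.093, 0.002]
ft_force: [-6.3, 2.4, 4.8]
grip_width: 0.115
```

```bash
python3 -c "
from h import *
o,M=st();z0=o['tcp_pos'][2]+.0357-.0399;print(z0)
s,g=look(2,'pics/c3.png',z0)"
```

```text
t 45.95 tcp [0.5767 0.1655 0.0202] x [ 0.998  0.059 -0.001] z [-0.001  0.002 -1.   ] F [-6.28  2.45  4.83] g 0.115
0.016011400052134854
t 46.0 tcp [0.5772 0.1655 0.0202] x [ 0.998  0.059 -0.001] z [-0.001  0.002 -1.   ] F [-4.    1.31  2.74] g 0.111
tool-predicted in bay -10.3 0.9
```

View pics/c3.png

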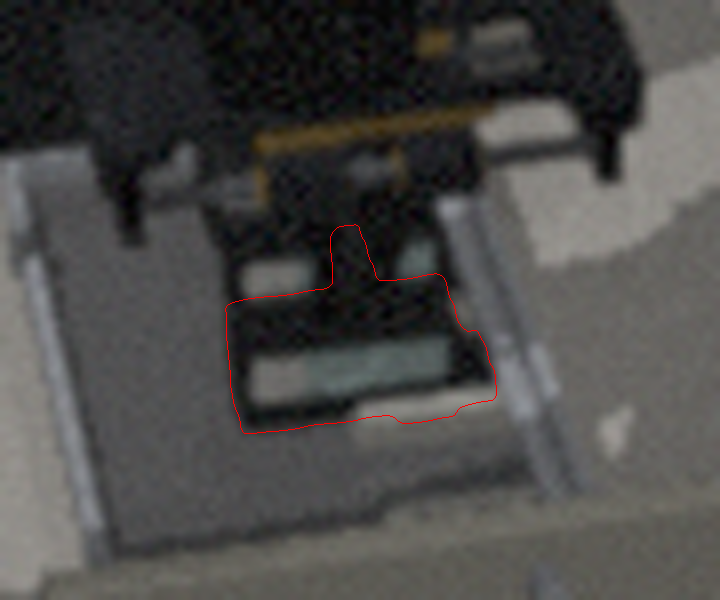

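>>> apply_moves --plan '[[0,[0.2,0,-0.05],0],[0,[0.2,0,0],0],[0,[0.2,0,0],0],[0,[0.2,0,0],0],[0,[0,0,0],0]]'

```text
time: 46.5
tcp_pos: [0.5858, 0.1641, 0.0203]
tcp_rot: [3.14, 0.092, 0.001]
ft_force: [-0.8, 2.5, -2.4]
grip_width: 0.112
```

>>> apply_moves --plan '[[0,[0.2,0,0],0],[0,[0.2,0,0],0],[0,[0,0,0],0]]'

```text
time: 46.8
tcp_pos: [0.5859, 0.164, 0.0205]
tcp_rot: [3.137, 0.093, -0.01]
ft_force: [-8.9, -0.4, 5.0]
grip_width: 0.114
```

>>> apply_moves --plan '[[0,[0.2,0,0],0],[0,[0.1,0,0],0],[0,[0,0,0],0]]'

```text
time: 47.1
tcp_pos: [0.586, 0.164, 0.0206]
tcp_rot: [3.135, 0.094, -0.018]
ft_force: [-16.3, -0.7, 11.4]
grip_width: 0.11
```

>>> apply_moves --plan '[[0,[-0.4,0,0],0],[0,[-0.4,0,0],0],[0,[-0.4,0,0],0],[0,[-0.3,0,0],0],[0,[0,0,0],0]]'

```text
time: 47.6
tcp_pos: [0.583, 0.1638, 0.0214]
tcp_rot: [-3.138, -0.092, -0.018]
ft_force: [9.1, 2.1, -7.6]
grip_width: 0.115
```

>>> apply_moves --plan '[[0,[0.4,0,0],0],[0,[0.2,0,0],0],[0,[0,0,0],0],[0.5,[0,0,0],0],[0.5,[0,0,0],0],[0.5,[0,0,0],0],[0.5,[0,0,-2],0],[0.5,[0,0,-4],0]]'

```text
time: 48.4
tcp_pos: [0.5805, 0.1627, 0.0782]
tcp_rot: [3.138, 0.093, -0.011]
ft_force: [0.9, -0.8, -0.5]
grip_width: 0.461
```

```bash
python3 -c "
from h import *
plan([.5166,-.4555,.155],-12)
s=viewer.capture('side')
over(s,'side',[(*bay(2),.059)],240,120,350,215,7,'pics/c4.png',.016)
"
```

```text
t 48.4 tcp [0.5805 0.1627 0.0782] x [ 0.998  0.059 -0.007] z [-0.007 -0.003 -1.   ] F [ 0.85 -0.76 -0.47] g 0.461
a -12.0 yaw 0.269 shift cm [ 6.6  61.79 -4.11] n>= 13.0 j1,j7 [ 0.19 -0.68]
```

View pics/c4.png

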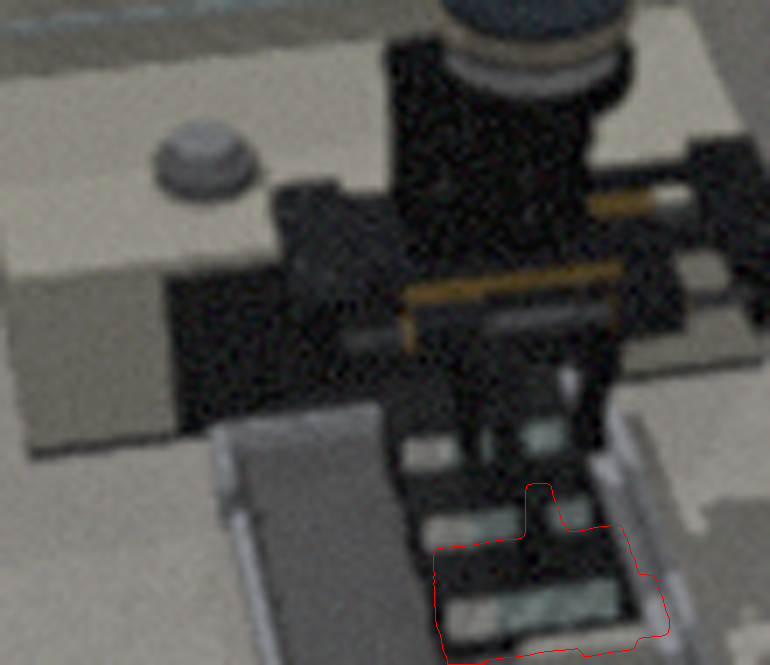

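>>> apply_moves --plan '[[0.5,[0,0,-4],0],[0.5,[0,0,0],0.135],[0.5,[0,0,0],0.135],[0.5,[0.45,4.2,0],0],[0.5,[0.45,4.2,0],0],[0.5,[0.45,4.2,0],0],[0.5,[0.45,4.2,0],0],[0.5,[0.45,4.2,0],0]]'

```text
time: 49.25
tcp_pos: [0.5606, -0.0475, 0.1207]
tcp_rot: [3.123, -0.33, 0.0]
ft_force: [0.6, -0.6, -0.3]
grip_width: 0.5
```

>>> apply_moves --plan '[[0.5,[0.45,4.2,0],0],[0.5,[0.45,4.2,0],0],[0.5,[0.45,4.2,0],0],[0.5,[0.45,4.2,0],0],[0.5,[0.45,4.2,0],0],[0.5,[0.45,4.2,0],0],[0.5,[0.45,3,0],0],[0.5,[0.2,2,0],0]]'

```text
time: 50.05
tcp_pos: [0.5293, -0.3517, 0.1203]
tcp_rot: [3.122, -0.337, -0.001]
ft_force: [0.8, -0.3, -0.7]
grip_width: 0.497
```

>>> apply_moves --plan '[[0.5,[0,1,0],0],[0.5,[0,0,0],0],[0.5,[0,0,0],0]]'

```text
time: 50.35
tcp_pos: [0.5288, -0.3562, 0.1206]
tcp_rot: [-3.124, 0.328, -0.0]
ft_force: [0.1, -0.1, 0.1]
grip_width: 0.497
```

```bash
python3 -c "
from h import *
grasp_look((.5224,-.4567,-.2),'pics/d1.png')"
```

```text
fit [ 0.5203 -0.4562 -0.2399] -13.7 422
t 50.4 tcp [ 0.5291 -0.3557  0.1208] x [ 0.978 -0.207  0.   ] z [ 0.     0.001 -1.   ] F [-0.01  0.88 -0.18] g 0.498
a -13.75 yaw 0.031 shift cm [ 0.93  9.97 11.56] n>= 4.0 j1,j7 [0.97 0.02]
```

View pics/d1.png

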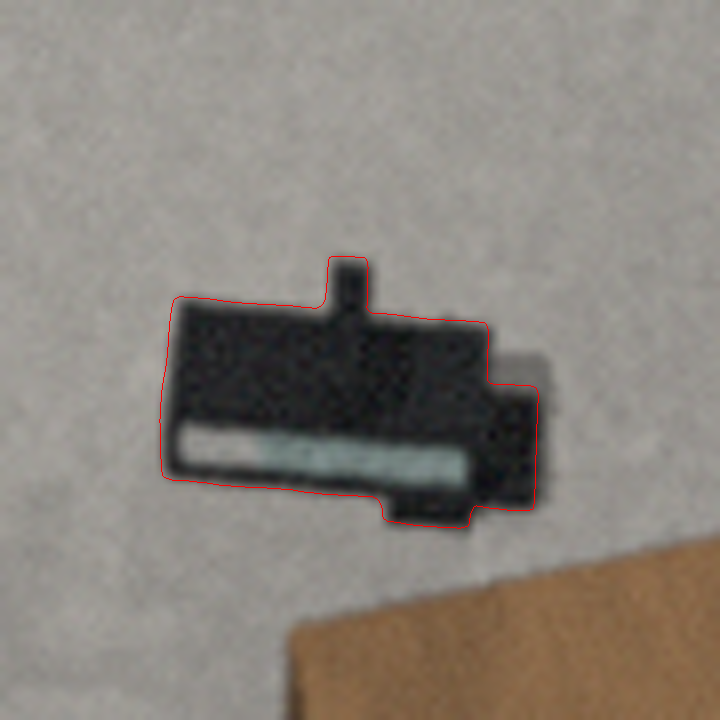

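>>> apply_moves --plan '[[0.5,[0.3,3.3,0],0.01],[0.5,[0.4,3.3,0],0],[0.5,[0.3,3.3,1],0],[0.5,[0,0,3],0],[0.5,[0,0,3],0],[0.5,[0,0,2.4],0],[0.5,[0,0,1.2],0],[0.5,[0,0,0],0]]'

```text
time: 51.2
tcp_pos: [0.5165, -0.4546, 0.013]
tcp_rot: [-3.121, 0.343, 0.004]
ft_force: [-0.6, -0.8, 0.1]
grip_width: 0.505
```

>>> apply_moves --plan '[[0.5,[0,0,0],0],[0.5,[0,0,0],0]]'

```text
time: 51.4
tcp_pos: [0.5183, -0.457, 0.0165]
tcp_rot: [3.121, -0.346, 0.004]
ft_force: [0.3, 1.2, -0.4]
grip_width: 0.496
```

```bash
python3 -c "
from h import *
plan([.5155,-.4554,.0409],-12.5)
s=viewer.capture('side');crop(s,270,350,360,440,8,'pics/d2.png')"
```

```text
t 51.4 tcp [ 0.5183 -0.457   0.0165] x [ 0.976 -0.219  0.003] z [ 0.002 -0.002 -1.   ] F [ 0.34  1.2  -0.45] g 0.496
a -12.5 yaw -0.002 shift cm [-0.3  -0.1   1.13] n>= 1.0 j1,j7 [1.02 0.1 ]
```

View pics/d2.png

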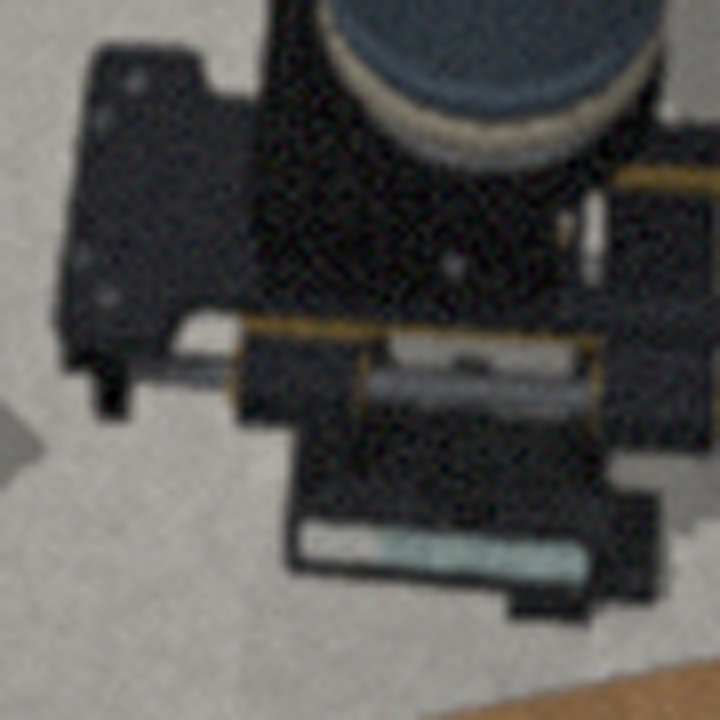

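>>> apply_moves --plan '[[0.5,[-0.1,-0.1,0.6],0],[0.5,[0,0,0.4],0],[0.5,[0,0,0],0],[0.5,[0,0,0],0]]'

```text
time: 51.85
tcp_pos: [0.516, -0.4554, 0.0044]
tcp_rot: [-3.122, 0.346, 0.0]
ft_force: [0.5, -0.4, 0.3]
grip_width: 0.498
```

```bash
python3 -c "
from h import *
plan([.5155,-.4554,.0409],-12.5)"
```

```text
t 51.85 tcp [ 0.516  -0.4554  0.0044] x [ 0.976 -0.219 -0.   ] z [-0.  0. -1.] F [ 0.46 -0.41  0.34] g 0.498
a -12.5 yaw -0.003 shift cm [-0.05  0.02 -0.08] n>= 1.0 j1,j7 [1.02 0.09]
```

>>> apply_moves --plan '[[0,[0,0,0],0],[0,[0,0,0],0],[0,[0,0,0],0],[0,[0,0,0],0],[0,[0,0,0],0],[0,[0,0,0],0]]'

```text
time: 52.45
tcp_pos: [0.5161, -0.4555, 0.0046]
tcp_rot: [3.122, -0.346, -0.0]
ft_force: [-0.5, 0.3, 0.3]
grip_width: 0.112
```

>>> apply_moves --plan '[[0,[0,0,-1],0],[0,[0,0,-3],0],[0,[0,0,-3.5],0],[0,[0,0,-3.5],0],[0,[0,0,-1],0]]'

```text
time: 52.95
tcp_pos: [0.5186, -0.4565, 0.1297]
tcp_rot: [3.119, -0.346, 0.011]
ft_force: [0.0, 0.3, -1.2]
grip_width: 0.113
```

```bash
python3 -c "
from h import *
p=bay(1,-.061)
plan([p[0],p[1],.16],3.4)"
```

```text
t 52.95 tcp [ 0.5186 -0.4565  0.1297] x [ 0.976 -0.219  0.007] z [ 0.006 -0.005 -1.   ] F [ 0.01  0.3  -1.18] g 0.113
a 3.4 yaw -0.28 shift cm [  5.07 -56.25   0.54] n>= 12.0 j1,j7 [1.05 0.15]
```

>>> apply_moves --plan '[[0,[0,0,0],-0.14],[0,[0,0,0],-0.14],[0,[0.3,-3,0],0],[0,[0.38,-4.2,0],0],[0,[0.38,-4.2,0],0],[0,[0.38,-4.2,0],0],[0,[0.38,-4.2,0],0],[0,[0.38,-4.2,0],0]]'

```text
time: 53.75
tcp_pos: [0.5231, -0.2128, 0.124]
tcp_rot: [-3.14, -0.092, 0.002]
ft_force: [0.2, -0.3, -1.2]
grip_width: 0.114
```

>>> apply_moves --plan '[[0,[0.38,-4.2,0],0],[0,[0.38,-4.2,0],0],[0,[0.38,-4.2,0],0],[0,[0.38,-4.2,0],0],[0,[0.38,-4.2,0],0],[0,[0.38,-4.2,0],0],[0,[0.4,-3,0],0],[0,[0.2,-2,0],0]]'

```text
time: 54.55
tcp_pos: [0.534, 0.0917, 0.1243]
tcp_rot: [-3.139, -0.098, 0.001]
ft_force: [0.4, 0.0, -1.7]
grip_width: 0.11
```

>>> apply_moves --plan '[[0,[0.1,-1,0],0],[0,[0,0,0],0],[0,[0,0,0],0],[0,[0,0,0],0]]'

```text
time: 54.95
tcp_pos: [0.5353, 0.0966, 0.1242]
tcp_rot: [3.139, 0.089, -0.001]
ft_force: [0.0, -0.1, -1.8]
grip_width: 0.115
```

```bash
python3 -c "
from h import *
p=bay(1,-.061)
plan([p[0],p[1],.064],3.4)"
```

```text
t 54.95 tcp [0.5353 0.0966 0.1242] x [ 0.998  0.056 -0.001] z [-0.001 -0.001 -1.   ] F [ 0.01 -0.1  -1.82] g 0.115
a 3.4 yaw -0.003 shift cm [ 0.13 -1.13  9.59] n>= 2.0 j1,j7 [ 0.36 -0.54]
```

>>> apply_moves --plan '[[0,[0.05,-1.1,0],0],[0,[0,0,2],0],[0,[0,0,2.5],0],[0,[0,0,2.5],0],[0,[0,0,1.5],0],[0,[0,0,0.8],0],[0,[0,0,0],0],[0,[0,0,0],0]]'

```text
time: 55.75
tcp_pos: [0.5359, 0.1101, 0.0323]
tcp_rot: [-3.14, -0.093, -0.002]
ft_force: [0.2, -1.0, -1.2]
grip_width: 0.114
```

```bash
python3 -c "
from h import *
p=bay(1,-.061)
plan([p[0],p[1],.0571],3.4)
o,M=st();z0=o['tcp_pos'][2]+.0357-.0403;print(z0)
s,g=look(1,'pics/d3.png',z0)"
```

```text
t 55.75 tcp [0.5359 0.1101 0.0323] x [0.998 0.059 0.001] z [ 0.001  0.    -1.   ] F [ 0.21 -1.   -1.21] g 0.114
a 3.4 yaw -0.0 shift cm [-0.01  0.21  1.09] n>= 1.0 j1,j7 [ 0.27 -0.67]
t 55.75 tcp [0.5359 0.1101 0.0323] x [0.998 0.059 0.001] z [ 0.001  0.    -1.   ] F [ 0.21 -1.   -1.21] g 0.114
0.02774186375942246
t 55.8 tcp [0.5361 0.1101 0.0326] x [0.998 0.059 0.002] z [ 0.002  0.    -1.   ] F [-0.33  0.06 -0.91] g 0.111
tool-predicted in bay -54.7 2.1
```

View pics/d3.png

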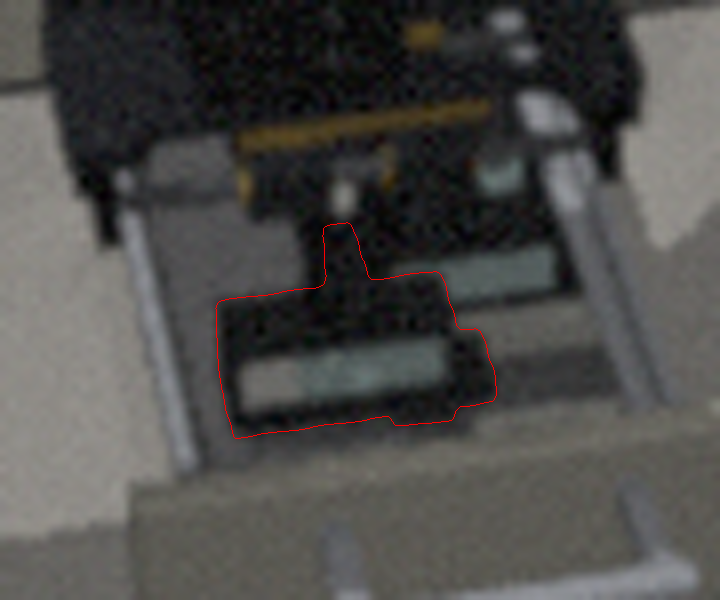

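>>> apply_moves --plan '[[0,[0,0.17,0.5],0],[0,[0,0,0.4],0],[0,[0,0,0.17],0],[0,[0,0,0],0],[0,[0,0,0],0]]'

```text
time: 56.3
tcp_pos: [0.5353, 0.1081, 0.0209]
tcp_rot: [-3.14, -0.093, -0.0]
ft_force: [0.2, -0.6, -1.0]
grip_width: 0.116
```

>>> apply_moves --plan '[[0,[0.4,0,0],0],[0,[0.5,0,0],0],[0,[0.5,0,0],0],[0,[0.4,0,0],0]]'

```text
time: 56.7
tcp_pos: [0.5519, 0.1095, 0.0207]
tcp_rot: [3.14, 0.092, -0.006]
ft_force: [-9.8, 1.3, 7.2]
grip_width: 0.109
```

>>> apply_moves --plan '[[0,[0.5,0,0],0],[0,[0.5,0,0],0],[0,[0.5,0,0],0]]'

```text
time: 57.0
tcp_pos: [0.5664, 0.1116, 0.021]
tcp_rot: [-3.139, -0.096, 0.004]
ft_force: [-1.3, 1.3, -1.3]
grip_width: 0.109
```

>>> apply_moves --plan '[[0,[0.5,0,0],0],[0,[0.5,0,0],0],[0,[0.3,0,0],0]]'

```text
time: 57.3
tcp_pos: [0.5817, 0.1111, 0.0207]
tcp_rot: [-3.139, -0.092, -0.0]
ft_force: [-2.9, 2.4, -2.1]
grip_width: 0.113
```

```bash
python3 -c "
from h import *
o,M=st();z0=o['tcp_pos'][2]+.0357-.0403;print(z0)
s,g=look(1,'pics/d4.png',z0)"
```

```text
t 57.3 tcp [0.5817 0.1111 0.0207] x [0.998 0.059 0.   ] z [-0.     0.001 -1.   ] F [-2.93  2.39 -2.11] g 0.113
0.016140460102403435
t 57.35 tcp [0.5821 0.1111 0.0207] x [0.998 0.059 0.   ] z [ 0.     0.001 -1.   ] F [-1.36  3.   -2.  ] g 0.112
tool-predicted in bay -8.7 0.4
```

View pics/d4.png

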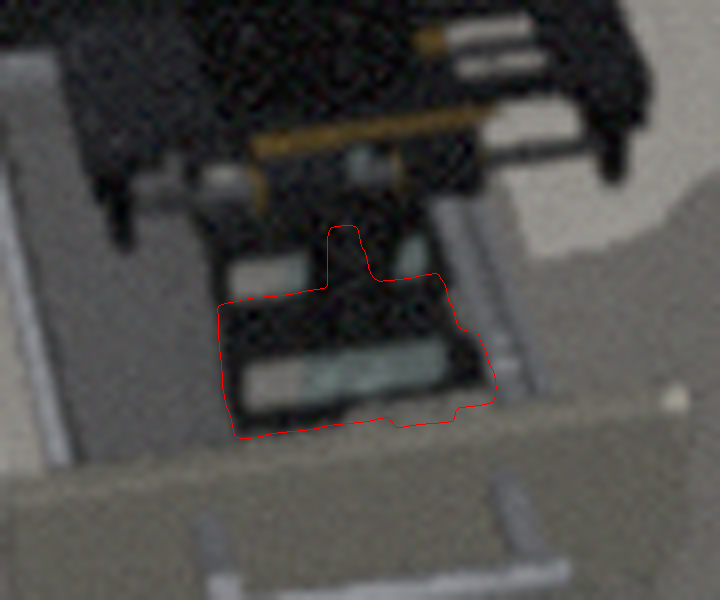

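>>> apply_moves --plan '[[0,[0.2,0,0],0],[0,[0.2,0,0],0],[0,[0.2,0,0],0],[0,[0.1,0,0],0],[0,[0,0,0],0]]'

```text
time: 57.85
tcp_pos: [0.5888, 0.1106, 0.0209]
tcp_rot: [3.14, 0.092, 0.001]
ft_force: [-0.6, 0.6, -2.4]
grip_width: 0.114
```

>>> apply_moves --plan '[[0,[0.2,0,0],0],[0,[0.2,0,0],0],[0,[0,0,0],0]]'

```text
time: 58.15
tcp_pos: [0.5892, 0.1106, 0.0208]
tcp_rot: [3.137, 0.093, -0.009]
ft_force: [-9.2, -0.1, 5.8]
grip_width: 0.114
```

>>> apply_moves --plan '[[0,[0.2,0,0],0],[0,[0.1,0,0],0],[0,[0,0,0],0]]'

```text
time: 58.45
tcp_pos: [0.5892, 0.1106, 0.021]
tcp_rot: [3.136, 0.093, -0.018]
ft_force: [-15.6, -0.6, 11.7]
grip_width: 0.114
```

>>> apply_moves --plan '[[0,[-0.4,0,0],0],[0,[-0.4,0,0],0],[0,[-0.4,0,0],0],[0,[-0.3,0,0],0],[0,[0,0,0],0]]'

```text
time: 58.95
tcp_pos: [0.5862, 0.1107, 0.0218]
tcp_rot: [-3.137, -0.092, -0.019]
ft_force: [9.3, 2.2, -8.2]
grip_width: 0.113
```

>>> apply_moves --plan '[[0,[0.4,0,0],0],[0,[0.2,0,0],0],[0,[0,0,0],0],[0.5,[0,0,0],0],[0.5,[0,0,0],0],[0.5,[0,0,0],0],[0.5,[0,0,-2],0],[0.5,[0,0,-4],0]]'

```text
time: 59.75
tcp_pos: [0.5833, 0.1095, 0.0786]
tcp_rot: [3.138, 0.093, -0.012]
ft_force: [1.4, 0.8, -0.2]
grip_width: 0.454
```

```bash
python3 -c "
from h import *
plan([.571,-.105,.14],3.4)"
```

```text
t 59.75 tcp [0.5833 0.1095 0.0786] x [ 0.998  0.059 -0.007] z [-0.007 -0.002 -1.   ] F [ 1.36  0.84 -0.23] g 0.454
a 3.4 yaw -0.0 shift cm [-2.5  21.34 -2.57] n>= 5.0 j1,j7 [ 0.28 -0.59]
```

>>> apply_moves --plan '[[0,[0,0,-3.5],0],[0,[-0.5,3.5,0],0],[0,[-0.5,3.5,0],0],[0,[-0.5,4,0],0],[0,[-0.5,4,0],0],[0,[-0.5,4,0],0],[0,[0,2.3,0],0],[0,[0,0,0],0]]'

```text
time: 60.55
tcp_pos: [0.573, -0.1087, 0.1153]
tcp_rot: [3.138, 0.08, -0.002]
ft_force: [0.2, -0.1, -0.4]
grip_width: 0.01
```

>>> apply_moves --plan '[[0,[0,0,0],0],[0,[0,0,0],0]]'

```text
time: 60.75
tcp_pos: [0.5737, -0.1012, 0.116]
tcp_rot: [-3.139, -0.097, -0.0]
ft_force: [-0.9, -0.4, 1.1]
grip_width: 0.005
```

```bash
python3 -c "
from h import *
plan([.573,-.085,.046],3.4)
s=viewer.capture('side');t=viewer.capture('top')
cv2.imwrite('pics/s20.png',s[:,:,::-1]);crop(t,150,180,330,310,4,'pics/t20z.png');cv2.imwrite('pics/t20.png',t[:,:,::-1])
qs=[(*bay(k),.059) for k in (1,2,3,4)]
over(s,'side',qs,240,120,350,215,7,'pics/s20z.png',.016)"
```

```text
t 60.75 tcp [ 0.5737 -0.1012  0.116 ] x [0.998 0.061 0.   ] z [ 0.     0.001 -1.   ] F [-0.9  -0.41  1.07] g 0.005
a 3.4 yaw 0.002 shift cm [ 0.03 -1.62 10.57] n>= 3.0 j1,j7 [ 0.66 -0.19]
```

View pics/s20z.png

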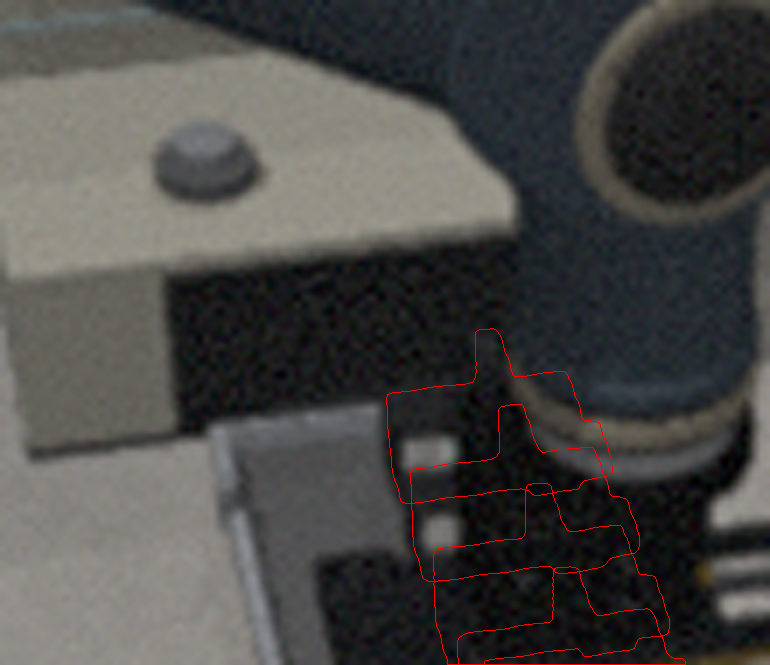

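View pics/s20.png

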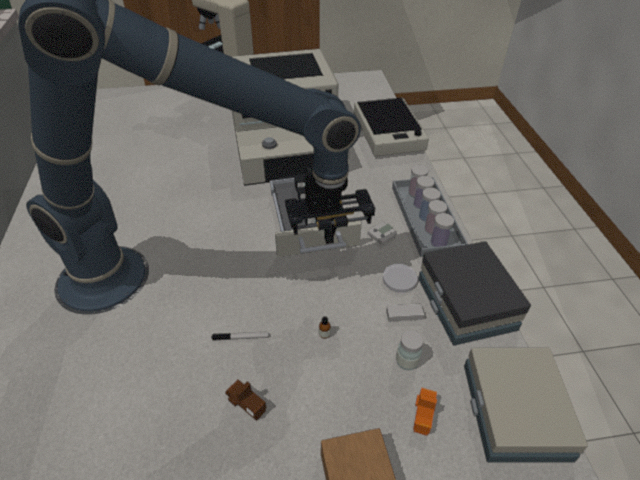

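View pics/t20z.png

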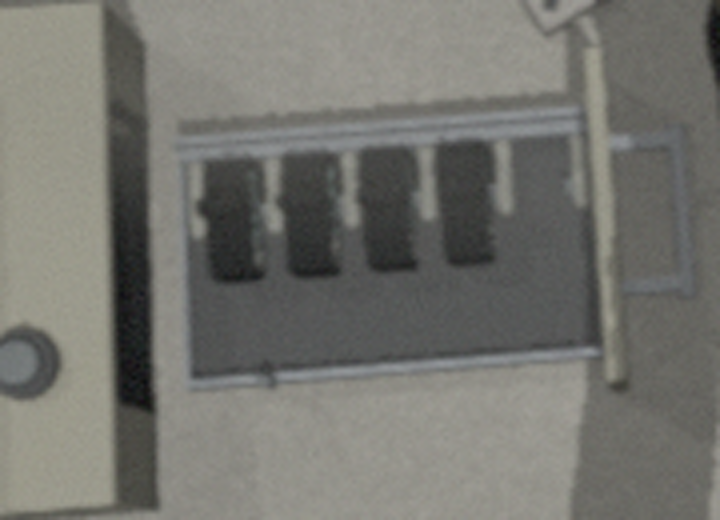

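>>> apply_moves --plan '[[0,[0,-0.8,0],0],[0,[0,0,2],0],[0,[0,0,3],0],[0,[0,0,3],0],[0,[0,0,2],0],[0,[0,0,0.6],0],[0,[0,0,0],0],[0,[0,0,0],0]]'

```text
time: 61.65
tcp_pos: [0.5743, -0.0945, 0.011]
tcp_rot: [3.14, 0.094, 0.003]
ft_force: [0.5, -0.1, -0.4]
grip_width: 0.006
```

```bash
python3 -c "
from h import *
plan([.573,-.0515,.046],3.4)"
```

```text
t 61.65 tcp [ 0.5743 -0.0945  0.011 ] x [0.998 0.06  0.002] z [ 0.002  0.    -1.   ] F [ 0.47 -0.11 -0.44] g 0.006
a 3.4 yaw 0.0 shift cm [ 0.12 -4.3   0.07] n>= 1.0 j1,j7 [ 0.58 -0.3 ]
```

>>> apply_moves --plan '[[0,[0,-1,0],0],[0,[0,-1.2,0],0],[0,[0,-0.8,0],0],[0,[0,-0.6,0],0],[0,[0,-0.6,0],0],[0,[0,-0.6,0],0],[0,[0,-0.8,0],0],[0,[0,-1,0],0]]'

```text
time: 62.45
tcp_pos: [0.5695, -0.0294, 0.0099]
tcp_rot: [3.14, 0.091, 0.0]
ft_force: [-0.2, -2.0, 1.3]
grip_width: 0.006
```

>>> apply_moves --plan '[[0,[0,-1.2,0],0],[0,[0,-1.2,0],0],[0,[0,-1.4,0],0],[0,[0,-1.5,0],0],[0,[0,-1.5,0],0],[0,[0,-1.5,0],0],[0,[0,-1.5,0],0],[0,[0,-1.5,0],0]]'

```text
time: 63.25
tcp_pos: [0.5624, 0.0849, 0.0098]
tcp_rot: [3.14, 0.093, -0.001]
ft_force: [0.0, -2.6, 0.8]
grip_width: 0.004
```

>>> apply_moves --plan '[[0,[0,-1.5,0],0],[0,[0,-1.5,0],0],[0,[0,-1.5,0],0],[0,[0,-1.5,0],0],[0,[0,-1.5,0],0],[0,[0,-1.5,0],0],[0,[0,-1.2,0],0],[0,[0,-1.2,0],0]]'

```text
time: 64.05
tcp_pos: [0.5558, 0.1984, 0.0098]
tcp_rot: [3.14, 0.093, -0.0]
ft_force: [-0.9, -1.4, 1.3]
grip_width: 0.002
```

```bash
python3 -c "
from h import *
plan([.555,.268,.046],3.4)
s=viewer.capture('side');crop(s,220,120,380,240,5,'pics/e1.png')"
```

```text
t 64.05 tcp [0.5558 0.1984 0.0098] x [ 0.998  0.059 -0.   ] z [-0. -0. -1.] F [-0.88 -1.39  1.32] g 0.002
a 3.4 yaw -0.0 shift cm [ 0.33 -6.95 -0.05] n>= 2.0 j1,j7 [ 0.07 -0.81]
```

View pics/e1.png

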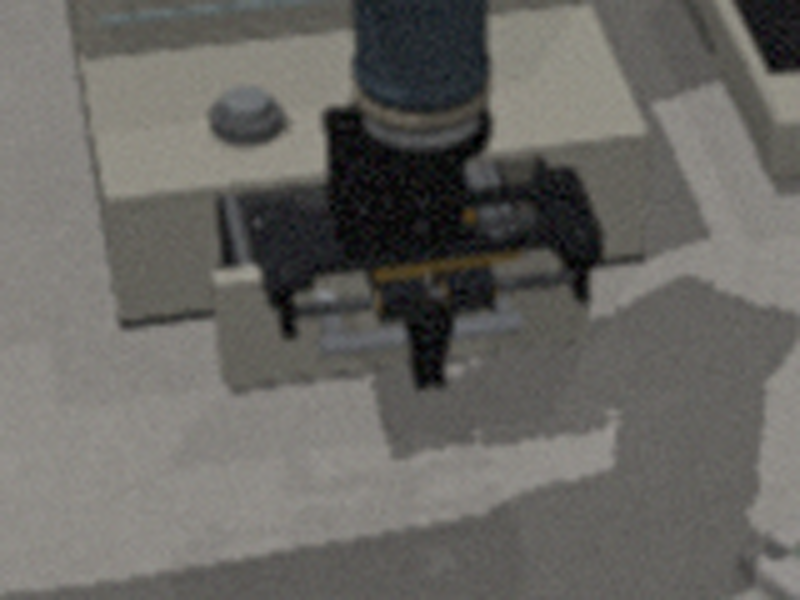

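>>> apply_moves --plan '[[0,[0,-1.2,0],0],[0,[0,-1,0],0],[0,[0,-1,0],0],[0,[0,-0.8,0],0],[0,[0,-0.6,0],0],[0,[0,-0.6,0],0]]'

```text
time: 64.7
tcp_pos: [0.553, 0.2497, 0.0099]
tcp_rot: [3.14, 0.093, 0.0]
ft_force: [0.2, -0.3, 1.6]
grip_width: 0.007
```

>>> apply_moves --plan '[[0,[0,-0.5,0],0],[0,[0,-0.5,0],0],[0,[0,-0.4,0],0]]'

```text
time: 65.0
tcp_pos: [0.5524, 0.2594, 0.0098]
tcp_rot: [3.134, 0.088, -0.002]
ft_force: [-1.2, -3.2, 1.8]
grip_width: 0.004
```

>>> apply_moves --plan '[[0,[0,-0.4,0],0],[0,[0,-0.4,0],0]]'

```text
time: 65.2
tcp_pos: [0.5521, 0.2638, 0.0096]
tcp_rot: [3.127, 0.088, -0.004]
ft_force: [-2.0, -19.7, 12.5]
grip_width: 0.004
```

>>> apply_moves --plan '[[0,[0,-0.3,0],0],[0,[0,0,0],0]]'

```text
time: 65.4
tcp_pos: [0.552, 0.2636, 0.0097]
tcp_rot: [3.122, 0.085, -0.005]
ft_force: [-3.0, -19.8, 14.0]
grip_width: 0.004
```

>>> apply_moves --plan '[[0,[0,-0.3,0],0],[0,[0,0,0],0]]'

```text
time: 65.6
tcp_pos: [0.552, 0.2634, 0.0096]
tcp_rot: [3.118, 0.082, -0.007]
ft_force: [-3.3, -24.5, 17.6]
grip_width: 0.005
```

>>> apply_moves --plan '[[0,[0,1,0],0],[0,[0,1.5,0],0],[0,[0,3,0],0],[0,[0,4,-2],0],[0,[0,4,-4],0],[0,[0,2,-4],0],[0,[0,0,0],0],[0,[0,0,0],0]]'

```text
time: 66.4
tcp_pos: [0.5607, 0.1274, 0.106]
tcp_rot: [-3.139, -0.092, -0.004]
ft_force: [-1.0, 0.5, -0.6]
grip_width: 0.006
```

```bash
python3 -c "
from h import *
plan([.472,.3885,.20],3.4)
s=viewer.capture('side');crop(s,220,110,340,210,6,'pics/e2.png');t=viewer.capture('top');crop(t,110,170,270,290,5,'pics/e2t.png')"
```

```text
t 66.4 tcp [0.5607 0.1274 0.106 ] x [0.998 0.058 0.002] z [ 0.002  0.001 -1.   ] F [-0.98  0.53 -0.56] g 0.006
a 3.4 yaw -0.001 shift cm [ -7.31 -26.59  -5.83] n>= 6.0 j1,j7 [ 0.27 -0.6 ]
```

View pics/e2.png

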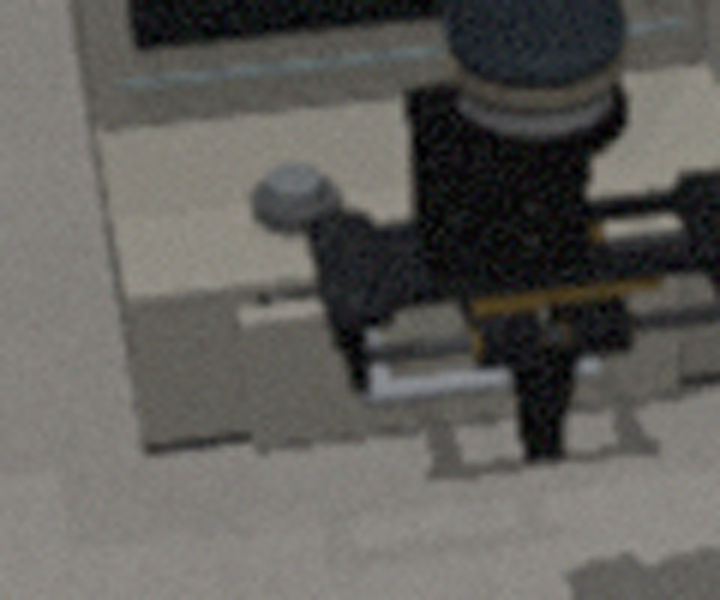

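View pics/e2t.png

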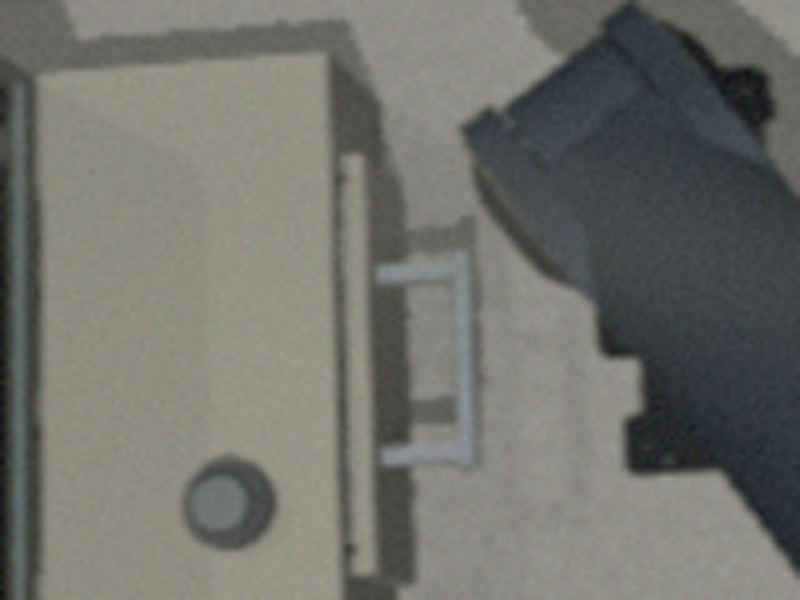

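```bash
python3 -c "
from h import *
T=lambda a,b:(110+a/5,170+b/5)
b=onz('top',[T(463,360)],.068)[0];b0=np.array([.5715,-.0387,.068]);print(b,(b-b0)[:2]@F_)
print('panel back',onz('top',[T(343,160),T(352,570)],.088),'front',onz('top',[T(366,160),T(377,570)],.088))
print('deck',onz('top',[T(330,60),T(345,595)],.102))
"
```

```text
[0.55161425 0.28077    0.068     ] 0.3200741801569048
panel back [[0.6594018  0.3434533  0.088     ]
 [0.43743836 0.33102898 0.088     ]] front [[0.6591603  0.33101413 0.088     ]
 [0.4371708  0.31793967 0.088     ]]
deck [[0.7114939  0.3480929  0.102     ]
 [0.42341065 0.33004563 0.102     ]]
```

>>> apply_moves --plan '[[0,[0,0,-3],0],[0,[0,0,-2.8],0],[0,[-1,-3.5,0],0],[0,[-1,-3.5,0],0],[0,[-1,-3.5,0],0],[0,[-1,-3.5,0],0],[0,[-1,-3.5,0],0],[0,[-1,-3.5,0],0]]'

```text
time: 67.3
tcp_pos: [0.4857, 0.3354, 0.1615]
tcp_rot: [3.139, 0.097, -0.004]
ft_force: [0.9, 0.2, 0.4]
grip_width: 0.005
```

>>> apply_moves --plan '[[0,[-1,-3,0],0],[0,[-0.3,-2,0],0],[0,[0,-0.8,0],0],[0,[0,0,0],0],[0,[0,0,0],0],[0,[0,0,0],0]]'

```text
time: 67.9
tcp_pos: [0.4722, 0.3887, 0.1627]
tcp_rot: [3.139, 0.089, -0.0]
ft_force: [-0.3, -0.7, 0.2]
grip_width: 0.005
```

```bash
python3 -c "
from h import *
plan([.472,.3885,.135],3.4)"
```

```text
t 67.9 tcp [0.4722 0.3887 0.1627] x [ 0.998  0.057 -0.   ] z [-0.    -0.001 -1.   ] F [-0.33 -0.71  0.15] g 0.005
a 3.4 yaw -0.002 shift cm [-0.02  0.02  6.34] n>= 2.0 j1,j7 [-0.18 -1.04]
```

>>> apply_moves --plan '[[0,[0,0,2],0],[0,[0,0,2.5],0],[0,[0,0,1.5],0],[0,[0,0,0.3],0],[0,[0,0,0],0],[0,[0,0,0],0]]'

```text
time: 68.5
tcp_pos: [0.4721, 0.3909, 0.1013]
tcp_rot: [-3.139, -0.092, -0.002]
ft_force: [-0.2, 1.1, 0.6]
grip_width: 0.007
```

```bash
python3 -c "
from h import *
plan([.472,.3885,.124],3.4)
s=viewer.capture('side');crop(s,220,100,320,180,7,'pics/e3.png')"
```

```text
t 68.5 tcp [0.4721 0.3909 0.1013] x [0.998 0.059 0.001] z [ 0.001  0.001 -1.   ] F [-0.21  1.06  0.58] g 0.007
a 3.4 yaw -0.001 shift cm [-0.02  0.24  1.3 ] n>= 1.0 j1,j7 [-0.21 -1.09]
```

View pics/e3.png

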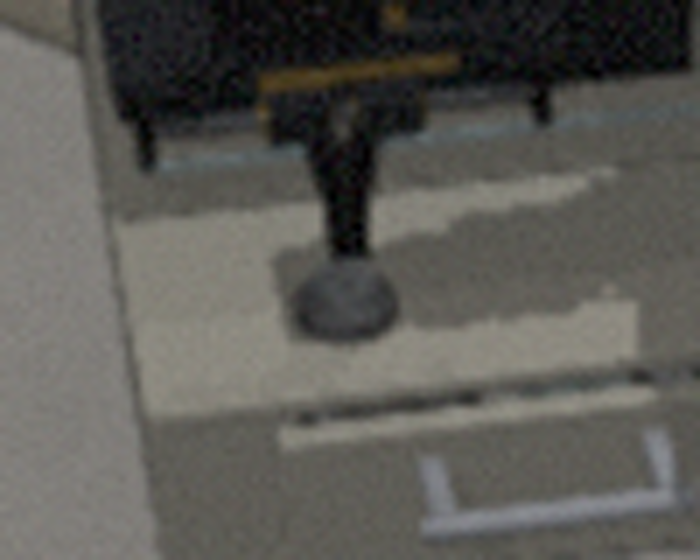

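>>> apply_moves --plan '[[0,[0,0.2,0.5],0],[0,[0,0,0.5],0],[0,[0,0,0.2],0],[0,[0,0,0.2],0],[0,[0,0,0.2],0],[0,[0,0,0],0]]'

```text
time: 69.15
tcp_pos: [0.4715, 0.3878, 0.0841]
tcp_rot: [3.139, 0.092, -0.0]
ft_force: [-1.6, -2.5, 4.1]
grip_width: 0.007
```

>>> apply_moves --plan '[[0,[0,0,0.2],0],[0,[0,0,0.1],0],[0,[0,0,0],0]]'

```text
time: 69.45
tcp_pos: [0.4717, 0.3882, 0.0819]
tcp_rot: [3.139, 0.092, 0.001]
ft_force: [-1.9, -3.9, 8.9]
grip_width: 0.001
```

>>> apply_moves --plan '[[0,[0,0,0.2],0],[0,[0,0,0],0]]'

```text
time: 69.65
tcp_pos: [0.4718, 0.3881, 0.0817]
tcp_rot: [3.138, 0.092, 0.002]
ft_force: [-3.9, -7.0, 18.3]
grip_width: 0.003
```

>>> apply_moves --plan '[[0,[0,0,-0.5],0],[0,[0,0,-1.5],0],[0,[0,0,-3],0],[0,[0,0,-3],0],[0,[0,2,-2],0],[0,[0,4,0],0],[0,[0,4,0],0],[0,[0,4,0],0]]'

```text
time: 70.45
tcp_pos: [0.4801, 0.2481, 0.1798]
tcp_rot: [-3.139, -0.094, -0.002]
ft_force: [0.5, -0.1, 0.0]
grip_width: 0.004
```

>>> apply_moves --plan '[[0,[0,4,0],0],[0,[0,4,0],0],[0,[0,4,0],0],[0,[0,4,0],0],[0,[0,3,0],0],[0,[0,1,0],0],[0,[0,0,0],0],[0,[0,0,0],0]]'

```text
time: 71.25
tcp_pos: [0.4918, 0.0509, 0.1796]
tcp_rot: [-3.139, -0.096, -0.002]
ft_force: [0.3, 0.7, -1.2]
grip_width: 0.007
```

```bash
python3 -c "
from h import *
st()
s=viewer.capture('side');cv2.imwrite('pics/f.png',s[:,:,::-1]);t=viewer.capture('top');cv2.imwrite('pics/ft.png',t[:,:,::-1]);crop(t,110,170,270,290,5,'pics/ftz.png')"
```

```text
t 71.25 tcp [0.4918 0.0509 0.1796] x [0.998 0.061 0.001] z [ 0.001  0.001 -1.   ] F [ 0.33  0.68 -1.17] g 0.007
```

View pics/f.png

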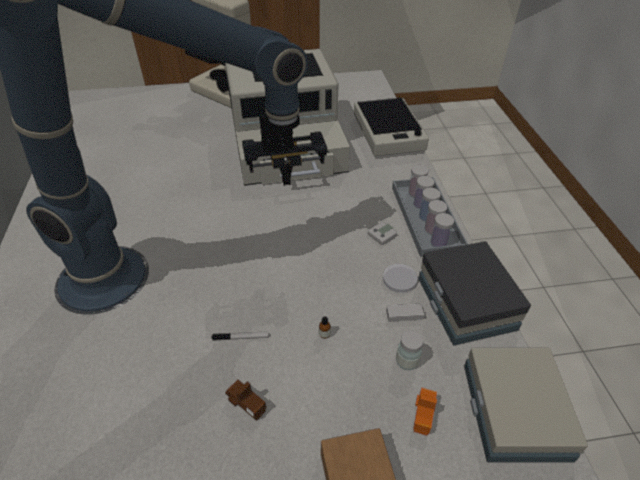

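View pics/ftz.png

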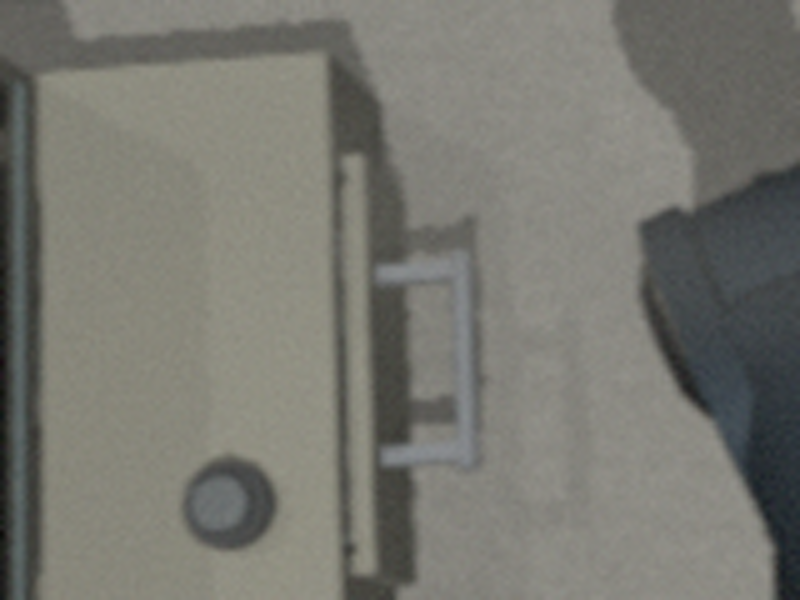

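The drawer is home with the bar at column 203, as it was before the press. The button is up at (154, 270). No magazines are left on the bench, and the bystanders have not moved.

```bash
python3 -c "
from cell import r
print(r.job_done())"
```

```text
the job is handed in; nothing more can be done
None
```

I loaded all four magazines on the bench, closed the drawer and pressed the start button, then handed the job in at about 71 s of the 210 s. No verdict was reported.

- **Loading:** I pulled the drawer out to its stop and loaded the magazines into bays 4, 3, 2 and 1; bay 0 stays empty. I slid each one to the stop at about 14–16 N. Pulled back, each gave only about 3 mm and then held against about 9–10 N. The last pictures before closing showed all four in the home position.
- **Drawer:** It came up hard against its stop at about 20–25 N. From the pictures it had travelled 0.320 m, which is fully home. The handle was in the same place after the button press.
- **Start button:** I pressed it until it bottomed, with the fingertips at a height of about 0.117 m and 18 N. In the last picture the cap is up again.
- **Other things on the bench:** The bystanders and the brown and orange look-alikes show no movement in the pictures.

**Disagreements:**
- The reported TCP height was about 36 mm lower than the real fingertips. My first grab at the handle closed on nothing because of it. I found the offset by touching the bare bench and corrected for it from then on.
- The two cameras differed by about 2–5 mm on some points of the scanner.

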